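Clear a lab carry tray of litter, then load it with vials and stacked beakers

ROBOT

A 6-joint arm with a two-finger parallel gripper is mounted at the origin on the work surface. World frame = base frame: x ahead of the robot, y to its left, z up, the work surface at z = 0. Lengths are in m, angles in rad, forces in N, time in s.
With the tool pointing down it reaches from about 0.25 to 0.775 m from the base axis. Payload 4 kg.
Tool frame: the origin (TCP) lies on the centre line of the jaws, within the pads' length; the fingertips stand 22 mm ahead of it and the grasp point (between the pads) lies 3 mm ahead of it; z points along the fingers, y is the direction in which the jaws open and shut (so a half turn about z gives the same grasp; the last joint's range is limited). The gripper opens to 94 mm and grips with 3 to 60 N. Pads are 16 mm wide; open, the fingers measure 119 mm over their backs; the gripper's body (75 mm by 177 mm) begins 78 mm behind the grasp point.
Start: joints at [1.182, 0.087, 1.371, -0, 1.684, -0.103], TCP at [0.155, 0.528, 0.228] pointing down, gripper open.
Joint ranges: [-3.1, 3.1], [-0.76, 2.03], [0.27, 2.55], [-1.08, 4.22], [0.17, 2.65], [-2.57, 2.57]. Speed limits (rad/s): [2.79, 2.79, 3.14, 3.14, 3.14, 3.14].

INTERFACE

Orientations are given as [roll, pitch, yaw] about the fixed x, y, z axes, in that order (R = Rz(yaw) Ry(pitch) Rx(roll)).
In Python, from bench import robot gives the robot as it stands. The module is installed in compiled form; this text tells all that it offers.
- The arm moves only by the shell command python3 -m inch 'ROWS'. ROWS is JSON, a list of rows, each an object with "linear": the shift along the world's x, y, z scaled (see below), a list of three; "twist": the turn about the world's z scaled (see below); "gripper": the opening, from 0 (shut) to 1 (fully open). In form: [{"linear": [x, y, z], "twist": twist, "gripper": gripper}, ...]. A call has 1 to 10 rows; each row is the pose to reach, as a shift and turn from the pose commanded when the call began; what a row does not reach only later rows make up. The controller multiplies each number of a shift by 0.1 m and each number of a turn by 60 degrees. A row lasts 1/12 s, in which the tool goes at most 41.7 mm and 7.16 degrees, less where a joint would pass 70% of its speed; a pose out of reach is approached as far as the arm can. A call with a number of a shift or a turn outside -1 to 1 is refused whole. A call with a gripper value outside its range is refused whole. The fingers move at their own pace and stop on an object; the grip force is fixed at half the most. Time passes only in rows, so rows that repeat a pose let the fingers close. It gives the time, the measured TCP pose, the force and the opening at its end, in the units of the state.
- robot.get_obs(): the state, without advancing time (a new reading comes with each control period).
- robot.snapshot(name): name is "scene" or "top" or "wrist"; returns a dict with "image" (480x640x3 uint8, red, green, blue), "depth" (480x640 float32, m along the optical axis (not along the pixel's ray), 0 where there is no reading), "mtx" (3x3 intrinsics, pixels), "rvec" (rotation vector, rad) and "tvec" (3), from world to camera coordinates, as OpenCV has them; the wrist camera has in their place "hand_eye" (4x4, takes a point from camera to tool coordinates, whose origin is the TCP and whose axes are the flange's). Camera axes: x right, y down, z forward; pixel columns grow to the right and rows downward; lengths in m; the calibration is good to about 2 mm. A picture is of the moment at which its call begins: read the wrist's pose just before it.
- robot.close_job(): hands the job in, once; it reports no verdict.
The state is a dict: "time": time; "joint_positions": joint angles; "qvel": joint speeds; "joint_torque": joint torques, N m; "tool_pos": TCP position; "ee_rot": TCP orientation; "wrist_force": force on the tool from outside, world axes, zero at the start; "wrist_torque": the same for the moment, N m; "width": finger opening in m.
Only numpy, scipy, OpenCV 4.12 (cv2) and the standard library are available. Lean on these libraries where they do the work, as an engineer would, in place of code of your own. Each camera call takes 0.05 s, during which the arm holds its last target.

TASK

The class has left its litter in the grey carry tray: first put every crumpled ball into the yellow waste bin. Only when all of it is in the bin, load the tray for the prep room: lift the amber vials by their caps straight up out of the cooling block and stand them upright in the tray, and nest the blue beakers from the bench into the one standing in the tray, as a single upright stack. Keep the vials upright, and leave the two dropper bottles, the green-lidded jar and the thermometer unit where they are.

Things in the scene. Friction and masses are not known exactly. Their poses are not given: they have to be found in the camera images.
- bin: yellow open-topped waste bin, fixed on the bench, outside 160 mm (x) by 180 mm (y), 130 mm high, walls and floor 4 mm. Origin: centre of its underside, z up.
- block: aluminium cooling block, fixed on the bench, 130 mm (x) by 150 mm (y), 84 mm high, with four round upright pockets 31 mm across and 70 mm deep (their floor is 14 mm above the bench) at x = -34 or +34 mm, y = -40 or +40 mm in its frame. Origin: centre of its underside, z up.
- tray: grey carry tray, fixed on the bench, outside 260 mm (x) by 340 mm (y), its floor 4 mm above the bench, with a lip all round that is 16 mm high over the bench and 4 mm thick. Origin: centre of its underside, z up. The litter and one beaker start in it.
- litter1_mid (a point): crumpled ball of white paper, about 57 to 61 mm across and 54 mm high, 15 g, stiff enough to grip at 20 N. This point is its middle, 27 mm above its flattened underside. It starts in the tray. It may be absent.
- litter2_mid (a point): crumpled ball of light blue paper towel, about 57 to 61 mm across and 54 mm high, 15 g, stiff enough to grip at 20 N. This point is its middle, 27 mm above its flattened underside. It starts in the tray. It may be absent.
- litter3_mid (a point): crumpled ball of aluminium foil, about 53 to 67 mm across and 54 mm high, 15 g, stiff enough to grip at 20 N. This point is its middle, 27 mm above its flattened underside. It starts in the tray. It may be absent.
- litter4_mid (a point): crumpled ball of brownish-yellow filter paper, about 57 to 60 mm across and 54 mm high, 15 g, stiff enough to grip at 20 N. This point is its middle, 27 mm above its flattened underside. It starts in the tray. It may be absent.
- vial1_mid (a point): amber glass vial 1, 28 mm across and 96 mm tall including its round black screw cap (27 mm across, the top 20 mm). This point is on its axis half-way up, 48 mm above its underside and 38 mm below the middle of the cap; z runs up its axis. Starts upright in a pocket of the cooling block, only the cap and 6 mm of glass above it: grip the cap; 60 g. May be absent.
- vial2_mid (a point): amber glass vial 2, 28 mm across and 96 mm tall including its round black screw cap (27 mm across, the top 20 mm). This point is on its axis half-way up, 48 mm above its underside and 38 mm below the middle of the cap; z runs up its axis. Starts upright in a pocket of the cooling block, only the cap and 6 mm of glass above it: grip the cap; 60 g. May be absent.
- vial3_mid (a point): amber glass vial 3, 28 mm across and 96 mm tall including its round black screw cap (27 mm across, the top 20 mm). This point is on its axis half-way up, 48 mm above its underside and 38 mm below the middle of the cap; z runs up its axis. Starts upright in a pocket of the cooling block, only the cap and 6 mm of glass above it: grip the cap; 60 g. May be absent.
- base_beaker_mid (a point): The blue open beaker standing in the tray, 100 mm tall, 80 g: tapered body (40 mm across at the foot, 54 mm at 62 mm up), then a step out to a straight collar 65 mm across up to the rim (58 mm inside). Point: on its axis, 50 mm above its foot; z up its axis. Nested, a beaker's step rests on the rim of the one below: it stands 38 mm higher, its collar clear to grip.
- beaker_a_mid (a point): Blue stacking beaker that starts upright on the bench beside the tray, the same in size and shape as the beaker in the tray (see base_beaker_mid: 100 mm tall, collar 65 mm across from 62 mm up to the rim). This point is on its axis half-way up, 50 mm above its foot; z runs up its axis. It may be absent.
- beaker_b_mid (a point): Blue stacking beaker that starts upright on the bench beside the tray, the same in size and shape as the beaker in the tray (see base_beaker_mid: 100 mm tall, collar 65 mm across from 62 mm up to the rim). This point is on its axis half-way up, 50 mm above its foot; z runs up its axis. It may be absent.
- dropper1_mid (a point): cream dropper bottle with an orange tip, 38 mm across, 142 mm tall, upright; this point is on its axis, 60 mm up. To be left alone.
- dropper2_mid (a point): teal dropper bottle with an orange tip, 38 mm across, 142 mm tall, upright; this point is on its axis, 60 mm up. To be left alone.
- jar_mid (a point): purple jar with a green lid, 66 mm across, 66 mm tall; this point is its middle. To be left alone.
- meter_mid (a point): black hand-held thermometer unit lying flat, 70 mm (x) by 130 mm (y), 24 mm high; this point is its middle. To be left alone.

How it is judged:
By the outcome, as a careful person would: the job done as asked, in the order asked, and still so for the second after the job is handed in, with the robot touching nothing.
Of litter1, litter2, litter3, litter4 only 3 to 4 are there at a start; the rules pass over those that are not, and their reading is None.
Of vial1, vial2, vial3 only 2 to 3 are there at a start; the rules pass over those that are not, and their reading is None.
Of beaker_a, beaker_b only 1 to 2 are there at a start; the rules pass over those that are not, and their reading is None.
At some moment in a run one of litter1, litter2, litter3, litter4, beaker_a, beaker_b may be knocked a few centimetres aside while the robot is not near it.
It also fails if it takes over 210 s, if anything falls off the work surface, if the arm or the gripper's body presses on something with over 40 N, if the wrist force passes 120 N, or if a joint passes its speed limit or range.

## Working session

There is one attempt and no reset: what is moved stays moved. The work goes in short steps, Python scripts to look and compute and a shell command to move; the robot and the scene stay as the last step left them, time stands still between calls to the robot, and variables do not carry over. Pictures are saved under pics/ and viewed, and the job is handed in when it is done.

```bash
mkdir -p pics; cat > h.py <<'E'
import numpy as np, cv2
from bench import robot
def snap(n,f):
    s=robot.snapshot(n); cv2.imwrite('pics/'+f+'.png',s['image'][:,:,::-1]); np.savez('pics/'+f+'.npz',**s); return s
E
python3 - <<'E'
from h import *
o=robot.get_obs(); print({k:np.round(v,3).tolist() for k,v in o.items()})
for n in ['scene','top']:
    s=snap(n,n+'0'); R=cv2.Rodrigues(s['rvec'])[0]; print(n,(-R.T@s['tvec'].reshape(3)).round(3),R.round(2).tolist(),s['mtx'].round(1).tolist())
E
```

```text
{'time': 0.0, 'joint_positions': [1.182, 0.088, 1.372, -0.0, 1.684, -0.103], 'qvel': [-0.0, 0.001, 0.001, 0.0, -0.001, -0.002], 'joint_torque': [0.002, -34.019, -30.243, 0.072, 0.033, -0.0], 'tool_pos': [0.155, 0.527, 0.226], 'ee_rot': [-3.139, -0.0, 2.856], 'wrist_force': [-0.094, -0.401, -0.23], 'wrist_torque': [0.036, -0.028, 0.039], 'width': 0.094}
scene [1.146 0.313 1.135] [[-0.48, 0.88, 0.01], [0.75, 0.41, -0.51], [-0.45, -0.24, -0.86]] [[503.7, 0.0, 309.3], [0.0, 503.7, 234.8], [0.0, 0.0, 1.0]]
top [ 0.427 -0.017  1.131] [[0.03, -1.0, -0.02], [-0.99, -0.02, -0.14], [0.14, 0.02, -0.99]] [[546.2, 0.0, 310.6], [0.0, 546.2, 242.9], [0.0, 0.0, 1.0]]
```

```bash
cat >> h.py <<'E'
def ray(s,uv,z):
    uv=np.atleast_2d(np.float64(uv)); R=cv2.Rodrigues(s['rvec'])[0]; t=np.array(s['tvec']).reshape(3)
    n=cv2.undistortPoints(uv.reshape(-1,1,2),s['mtx'],None).reshape(-1,2)
    d=np.c_[n,np.ones(len(n))]@R; c=-R.T@t
    return (c+d*((z-c[2])/d[:,2])[:,None])
def cloud(s):
    """world points for each pixel"""
    d=s['depth']; v,u=np.mgrid[:480,:640]; K=s['mtx']
    P=np.stack([(u-K[0,2])/K[0,0]*d,(v-K[1,2])/K[1,1]*d,d],-1)
    R=cv2.Rodrigues(s['rvec'])[0]; t=np.array(s['tvec']).reshape(3)
    W=(P-t)@R; W[d==0]=np.nan; return W
E
cat > meas.py <<'E'
from h import *
import sys
def litter(s):
    """blobs inside the tray by cloud height"""
    W=cloud(s); 
    hsv=cv2.cvtColor(s['image'],cv2.COLOR_RGB2HSV)
    return W,hsv
if __name__=='__main__':
    s=dict(np.load('pics/top0.npz')) if len(sys.argv)<2 else snap('top',sys.argv[1])
    W,hsv=litter(s)
    z=np.nan_to_num(W[...,2]); m=((z>0.02)&(z<0.2)).astype(np.uint8)
    n,l,st,c=cv2.connectedComponentsWithStats(m)
    for i in range(1,n):
        if st[i,4]<60: continue
        p=W[l==i]; zt=np.percentile(p[:,2],95); q=p[p[:,2]>zt-0.012]
        col=s['image'][l==i].mean(0).astype(int)
        print(c[i].round(0),st[i,:5],'z95 %.3f'%zt,'bbox',np.nanmin(p,0).round(3),np.nanmax(p,0).round(3),'topbbox centre',((q.min(0)+q.max(0))/2).round(3),col)
E
python3 meas.py
```

```text
[276. 134.] [260 117  32  36 893] z95 0.069 bbox [0.769 0.052 0.021] [0.834 0.115 0.073] topbbox centre [0.802 0.083 0.066] [41 99 52]
[ 13. 169.] [   0  123   32   93 2181] z95 0.114 bbox [0.614 0.56  0.02 ] [0.793 0.669 0.117] topbbox centre [0.707 0.593 0.11 ] [76 72 64]
[367. 140.] [357 124  21  31 457] z95 0.128 bbox [ 0.772 -0.121  0.021] [ 0.807 -0.084  0.144] topbbox centre [ 0.791 -0.103  0.132] [94 87 74]
[410. 153.] [398 138  24  30 467] z95 0.129 bbox [ 0.745 -0.208  0.02 ] [ 0.781 -0.171  0.145] topbbox centre [ 0.764 -0.189  0.132] [59 77 65]
[263. 201.] [247 184  35  37 782] z95 0.105 bbox [0.618 0.066 0.02 ] [0.684 0.13  0.108] topbbox centre [0.651 0.098 0.101] [27 51 73]
[161. 205.] [143 188  38  36 937] z95 0.101 bbox [0.609 0.269 0.02 ] [0.673 0.333 0.105] topbbox centre [0.641 0.301 0.097] [29 49 68]
[359. 208.] [344 194  31  30 685] z95 0.057 bbox [ 0.625 -0.12   0.021] [ 0.682 -0.059  0.062] topbbox centre [ 0.654 -0.09   0.054] [113 110 102]
[465. 212.] [446 195  38  36 916] z95 0.101 bbox [ 0.608 -0.323  0.02 ] [ 0.671 -0.258  0.105] topbbox centre [ 0.64  -0
[... 334 characters left out ...]
2] z95 0.059 bbox [ 0.519 -0.123  0.021] [ 0.577 -0.063  0.062] topbbox centre [ 0.548 -0.094  0.054] [130 125 110]
[488. 317.] [ 420  266  122  100 4749] z95 0.132 bbox [ 0.352 -0.412  0.02 ] [ 0.534 -0.211  0.136] topbbox centre [ 0.443 -0.312  0.128] [100  83  15]
[140. 312.] [  96  275   90   75 5851] z95 0.110 bbox [0.361 0.253 0.02 ] [0.506 0.419 0.116] topbbox centre [0.432 0.331 0.107] [126 123 114]
[335. 350.] [ 302  330   67   41 2162] z95 0.027 bbox [ 0.33  -0.112  0.02 ] [0.406 0.019 0.031] topbbox centre [ 0.368 -0.047  0.025] [57 58 51]
[634. 471.] [627 462  13  18 195] z95 0.057 bbox [ 0.14  -0.632  0.02 ] [ 0.172 -0.61   0.063] topbbox centre [ 0.159 -0.614  0.054] [27 39 48]
```

```bash
python3 -m inch '[{"linear":[1,-1,0],"twist":0.272,"gripper":0.85},{"linear":[1,-1,0],"twist":0.272,"gripper":0.85},{"linear":[1,-1,0],"twist":0.272,"gripper":0.85},{"linear":[1,-1,0],"twist":0.272,"gripper":0.85},{"linear":[1,-1,0],"twist":0.272,"gripper":0.85}]'
python3 -c "
from h import *
o=robot.get_obs();print(o['tool_pos'],o['ee_rot'],o['time'],o['joint_positions'])"
```

```text
time: 0.52
tool_pos: [0.2577, 0.4248, 0.2271]
ee_rot: [-3.14, 0.001, 3.135]
wrist_force: [-0.0, 0.8, 0.7]
width: 0.0795
[0.25766089 0.42477872 0.22709856] [-3.13965492e+00  1.02590080e-03  3.13526379e+00] 0.5167 [ 0.91270719 -0.03082399  1.49246662 -0.00200313  1.68086804 -0.65197841]
```

```bash
python3 -m inch '[{"linear":[1,-1,0],"twist":0,"gripper":0.85},{"linear":[1,-1,0],"twist":0,"gripper":0.85},{"linear":[1,-1,0],"twist":0,"gripper":0.85},{"linear":[1,-1,0],"twist":0,"gripper":0.85}]'
python3 -m inch '[{"linear":[1,-1,0],"twist":0,"gripper":0.85},{"linear":[1,-1,0],"twist":0,"gripper":0.85},{"linear":[1,-1,0],"twist":0,"gripper":0.85},{"linear":[1,-1,0],"twist":0,"gripper":0.85}]'
python3 -m inch '[{"linear":[0.85,-1,0],"twist":0,"gripper":0.85},{"linear":[0.85,-1,0],"twist":0,"gripper":0.85},{"linear":[0.85,-1,0],"twist":0,"gripper":0.85},{"linear":[0.85,-1,0],"twist":0,"gripper":0.85}]'
python3 -m inch '[{"linear":[0,-0.2,-0.9],"twist":0,"gripper":0.85},{"linear":[0,-0.2,-0.9],"twist":0,"gripper":0.85},{"linear":[0,-0.2,-0.9],"twist":0,"gripper":0.85},{"linear":[0,-0.2,-0.9],"twist":0,"gripper":0.85},{"linear":[0,-0.2,-0.9],"twist":0,"gripper":0.85}]'
python3 -c "
from h import *
snap('wrist','w1');snap('scene','s1')
o=robot.get_obs();print(o['tool_pos'],o['ee_rot'],o['time'],o['joint_positions'])"
```

```text
time: 0.85
tool_pos: [0.3571, 0.3252, 0.227]
ee_rot: [-3.14, 0.001, 3.138]
wrist_force: [-0.0, 0.5, 0.2]
width: 0.0799
time: 1.18
tool_pos: [0.4575, 0.2249, 0.2267]
ee_rot: [-3.14, 0.0, 3.137]
wrist_force: [-1.1, 0.1, 0.5]
width: 0.0805
time: 1.52
tool_pos: [0.543, 0.1235, 0.226]
ee_rot: [-3.139, -0.0, 3.135]
wrist_force: [-0.1, 0.7, 0.3]
width: 0.0797
time: 1.93
tool_pos: [0.5401, 0.1087, 0.1382]
ee_rot: [3.141, -0.0, 3.141]
wrist_force: [-0.5, 1.0, 0.7]
width: 0.0801
[0.54168992 0.10890879 0.14072702] [ 3.14058591  0.00531176 -3.14137169] 2.0333 [ 9.54935393e-02  1.21817612e-01  1.50578772e+00  4.97844393e-04
  1.50860389e+00 -1.47555603e+00]
```

```bash
python3 -m inch '[{"linear":[0.03,0,-0.5],"twist":0,"gripper":0.85},{"linear":[0.03,0,-0.97],"twist":0,"gripper":0.85},{"linear":[0.03,0,-0.97],"twist":0,"gripper":0.85},{"linear":[0.03,0,-0.97],"twist":0,"gripper":0.85},{"linear":[0.03,0,-0.97],"twist":0,"gripper":0.3},{"linear":[0.03,0,-0.97],"twist":0,"gripper":0.3},{"linear":[0.03,0,-0.97],"twist":0,"gripper":0.3},{"linear":[0.03,0,-0.97],"twist":0,"gripper":0.3},{"linear":[0.03,0,-0.97],"twist":0,"gripper":0.3},{"linear":[0.03,0,-0.97],"twist":0,"gripper":0.3}]'
```

```text
time: 2.87
tool_pos: [0.5449, 0.108, 0.0433]
ee_rot: [3.141, 0.005, 3.141]
wrist_force: [-0.4, -0.1, 6.3]
width: 0.0556
```

```bash
python3 -m inch '[{"linear":[0,0,0.4],"twist":0,"gripper":0.3},{"linear":[0,0,1],"twist":0,"gripper":0.3},{"linear":[0,0,1],"twist":0,"gripper":0.3},{"linear":[0,0,1],"twist":0,"gripper":0.3}]'
python3 -m inch '[{"linear":[-0.2,-1,0.8],"twist":0,"gripper":0.3},{"linear":[-0.2,-1,0.8],"twist":0,"gripper":0.3},{"linear":[-0.2,-1,0.8],"twist":0,"gripper":0.3},{"linear":[-0.2,-1,0.8],"twist":0,"gripper":0.3}]'
python3 -m inch '[{"linear":[-0.4,-1,0],"twist":0,"gripper":0.3},{"linear":[-0.4,-1,0],"twist":0,"gripper":0.3},{"linear":[-0.4,-1,0],"twist":0,"gripper":0.3},{"linear":[-0.4,-1,0],"twist":0,"gripper":0.3}]'
python3 -m inch '[{"linear":[-0.4,-1,0],"twist":0,"gripper":0.3},{"linear":[-0.4,-1,0],"twist":0,"gripper":0.3},{"linear":[-0.4,-1,0],"twist":0,"gripper":0.3},{"linear":[-0.4,-1,0],"twist":0,"gripper":0.3}]'
python3 - <<'E'
from h import *
o=robot.get_obs();print(o['tool_pos'],o['ee_rot'],o['time'],o['joint_positions'],o['width'])
s=snap('scene','s2')
s=dict(np.load('pics/top0.npz')); W=cloud(s)
hsv=cv2.cvtColor(s['image'],cv2.COLOR_RGB2HSV)
m=(hsv[...,1]>150)&(hsv[...,0]>18)&(hsv[...,0]<35)&(W[...,2]>0.12)&(W[...,1]<-.15)
p=W[m][:,:2].astype(np.float32); print(cv2.minAreaRect(p))
E
```

```text
time: 3.2
tool_pos: [0.5467, 0.108, 0.1478]
ee_rot: [3.14, 0.013, 3.141]
wrist_force: [-0.2, 0.3, -0.2]
width: 0.0555
time: 3.53
tool_pos: [0.524, 0.0034, 0.2251]
ee_rot: [-3.138, 0.007, 3.136]
wrist_force: [0.3, 1.0, 0.7]
width: 0.0556
time: 3.87
tool_pos: [0.4812, -0.0954, 0.2189]
ee_rot: [-3.141, -0.003, 3.135]
wrist_force: [-0.1, -0.1, -0.7]
width: 0.0554
time: 4.2
tool_pos: [0.4417, -0.1947, 0.2189]
ee_rot: [3.142, -0.002, 3.136]
wrist_force: [0.5, 0.3, -0.6]
width: 0.0558
[ 0.44174333 -0.19467248  0.21891057] [ 3.14156038e+00 -2.47028775e-03  3.13599691e+00] 4.2 [-5.31773207e-01 -5.99337338e-02  1.53654440e+00 -1.21839693e-03
  1.66713426e+00 -2.09708965e+00] 0.055774207555573344
((0.4413103759288788, -0.3110327422618866), (0.16472084820270538, 0.18771663308143616), 5.235647201538086)
```

```bash
python3 -m inch '[{"linear":[-0.3,-1,0],"twist":0,"gripper":0.3},{"linear":[-0.3,-1,0],"twist":0,"gripper":0.3},{"linear":[-0.3,-1,0],"twist":0,"gripper":0.3},{"linear":[-0.3,-1,0],"twist":0,"gripper":0.3}]'
python3 -m inch '[{"linear":[0,-0.16,0],"twist":0,"gripper":0.3},{"linear":[0,-0.16,-0.9],"twist":0,"gripper":0.3},{"linear":[0,-0.16,-0.9],"twist":0,"gripper":0.3},{"linear":[0,-0.16,-0.9],"twist":0,"gripper":0.3},{"linear":[0,-0.16,-0.9],"twist":0,"gripper":0.85},{"linear":[0,-0.16,-0.9],"twist":0,"gripper":0.85},{"linear":[0,-0.16,-0.9],"twist":0,"gripper":0.85},{"linear":[0,-0.16,-0.9],"twist":0,"gripper":0.85},{"linear":[0,-0.16,-0.9],"twist":0,"gripper":0.85}]'
python3 -m inch '[{"linear":[0,0,1],"twist":0,"gripper":0.85},{"linear":[0,0,1],"twist":0,"gripper":0.85},{"linear":[0,0,1],"twist":0,"gripper":0.85},{"linear":[0,0,1],"twist":0,"gripper":0.85}]'
python3 meas.py t3
```

```text
time: 4.58
tool_pos: [0.4129, -0.2938, 0.2191]
ee_rot: [3.141, -0.001, 3.138]
wrist_force: [0.4, 0.2, -0.0]
width: 0.0551
time: 5.33
tool_pos: [0.4144, -0.3092, 0.1333]
ee_rot: [-3.138, 0.004, 3.141]
wrist_force: [0.3, -0.7, 0.6]
width: 0.0796
time: 5.67
tool_pos: [0.4153, -0.3103, 0.2384]
ee_rot: [-3.132, 0.01, 3.141]
wrist_force: [-0.4, 0.1, 0.2]
width: 0.0802
[276. 134.] [260 117  32  36 890] z95 0.069 bbox [0.769 0.052 0.02 ] [0.834 0.116 0.073] topbbox centre [0.801 0.084 0.065] [ 43 104  55]
[ 13. 169.] [   0  123   32   93 2176] z95 0.114 bbox [0.614 0.561 0.02 ] [0.794 0.67  0.118] topbbox centre [0.707 0.593 0.11 ] [80 75 67]
[367. 140.] [357 124  21  31 452] z95 0.130 bbox [ 0.771 -0.12   0.02 ] [ 0.808 -0.084  0.146] topbbox centre [ 0.79  -0.103  0.132] [98 91 77]
[410. 153.] [398 138  24  30 470] z95 0.129 bbox [ 0.745 -0.207  0.02 ] [ 0.781 -0.17   0.143] topbbox centre [ 0.764 -0.189  0.13 ] [62 81 68]
[263. 201.] [247 184  35  37 776] z95 0.105 bbox [0.619 0.066 0.02 ] [0.684 0.13  0.109] topbbox centre [0.651 0.098 0.101] [29 53 77]
[161. 205.] [143 188  38  36 936] 
[... 699 characters left out ...]
266  116  100 3862] z95 0.132 bbox [ 0.352 -0.404  0.02 ] [ 0.534 -0.211  0.136] topbbox centre [ 0.443 -0.308  0.128] [108  89  22]
[140. 312.] [  96  275   90   75 5844] z95 0.109 bbox [0.361 0.254 0.02 ] [0.506 0.419 0.115] topbbox centre [0.433 0.332 0.106] [132 129 120]
[335. 350.] [ 302  330   67   41 2158] z95 0.027 bbox [ 0.33  -0.112  0.02 ] [0.406 0.019 0.033] topbbox centre [ 0.368 -0.047  0.026] [60 61 53]
[240. 469.] [213 457  52  23 452] z95 0.196 bbox [0.147 0.075 0.127] [0.188 0.164 0.199] topbbox centre [0.175 0.116 0.192] [23 31 32]
[634. 471.] [627 462  13  18 196] z95 0.057 bbox [ 0.14  -0.635  0.02 ] [ 0.172 -0.609  0.061] topbbox centre [ 0.159 -0.615  0.053] [28 41 50]
```

```bash
python3 -m inch '[{"linear":[0.67,1,0],"twist":0,"gripper":0.85},{"linear":[0.67,1,0],"twist":0,"gripper":0.85},{"linear":[0.67,1,0],"twist":0,"gripper":0.85},{"linear":[0.67,1,0],"twist":0,"gripper":0.85}]'
python3 -m inch '[{"linear":[0.67,1,0],"twist":0,"gripper":0.85},{"linear":[0.67,1,0],"twist":0,"gripper":0.85},{"linear":[0.67,1,0],"twist":0,"gripper":0.85},{"linear":[0.67,1,0],"twist":0,"gripper":0.85}]'
python3 -m inch '[{"linear":[0,0.17,-0.4],"twist":0,"gripper":0.85},{"linear":[0,0.17,-0.95],"twist":0,"gripper":0.85},{"linear":[0,0.17,-0.95],"twist":0,"gripper":0.85},{"linear":[0,0.17,-0.95],"twist":0,"gripper":0.85},{"linear":[0,0.17,-0.95],"twist":0,"gripper":0.85}]'
```

```text
time: 6.05
tool_pos: [0.4821, -0.203, 0.2289]
ee_rot: [3.137, -0.0, -3.136]
wrist_force: [-0.7, -0.7, -0.9]
width: 0.08
time: 6.38
tool_pos: [0.5488, -0.1033, 0.2285]
ee_rot: [3.138, -0.001, -3.136]
wrist_force: [-0.1, -0.4, 0.7]
width: 0.0797
time: 6.8
tool_pos: [0.5457, -0.0918, 0.1339]
ee_rot: [3.141, -0.004, 3.14]
wrist_force: [-0.2, -0.7, 1.2]
width: 0.0798
```

```bash
python3 -m inch '[{"linear":[0,0,-0.5],"twist":0,"gripper":0.85},{"linear":[0,0,-0.92],"twist":0,"gripper":0.85},{"linear":[0,0,-0.92],"twist":0,"gripper":0.85},{"linear":[0,0,-0.92],"twist":0,"gripper":0.85},{"linear":[0,0,-0.92],"twist":0,"gripper":0.3},{"linear":[0,0,-0.92],"twist":0,"gripper":0.3},{"linear":[0,0,-0.92],"twist":0,"gripper":0.3},{"linear":[0,0,-0.92],"twist":0,"gripper":0.3},{"linear":[0,0,-0.92],"twist":0,"gripper":0.3},{"linear":[0,0,-0.92],"twist":0,"gripper":0.3}]'
python3 -m inch '[{"linear":[0,0,0.4],"twist":0,"gripper":0.3},{"linear":[0,0,1],"twist":0,"gripper":0.3},{"linear":[0,0,1],"twist":0,"gripper":0.3},{"linear":[0,0,1],"twist":0,"gripper":0.3}]'
```

```text
time: 7.63
tool_pos: [0.5489, -0.0918, 0.0464]
ee_rot: [-3.14, 0.005, 3.141]
wrist_force: [0.4, -0.8, 6.3]
width: 0.0569
time: 7.97
tool_pos: [0.5506, -0.0922, 0.1509]
ee_rot: [-3.138, 0.013, 3.141]
wrist_force: [0.5, -0.1, 0.0]
width: 0.0567
```

```bash
python3 -m inch '[{"linear":[-0.35,-0.6,0.7],"twist":0,"gripper":0.3},{"linear":[-0.35,-0.6,0.7],"twist":0,"gripper":0.3},{"linear":[-0.35,-0.6,0.7],"twist":0,"gripper":0.3},{"linear":[-0.35,-0.6,0.7],"twist":0,"gripper":0.3}]'
python3 -m inch '[{"linear":[-0.4,-1,0],"twist":0,"gripper":0.3},{"linear":[-0.4,-1,0],"twist":0,"gripper":0.3},{"linear":[-0.4,-1,0],"twist":0,"gripper":0.3},{"linear":[-0.4,-1,0],"twist":0,"gripper":0.3}]'
python3 -m inch '[{"linear":[0,-0.6,0],"twist":0,"gripper":0.3},{"linear":[0,-0.6,0],"twist":0,"gripper":0.3},{"linear":[0,-0.6,-0.9],"twist":0,"gripper":0.3},{"linear":[0,-0.6,-0.9],"twist":0,"gripper":0.3},{"linear":[0,-0.6,-0.9],"twist":0,"gripper":0.3},{"linear":[0,-0.6,-0.9],"twist":0,"gripper":0.85},{"linear":[0,-0.6,-0.9],"twist":0,"gripper":0.85},{"linear":[0,-0.6,-0.9],"twist":0,"gripper":0.85},{"linear":[0,-0.6,-0.9],"twist":0,"gripper":0.85},{"linear":[0,-0.6,-0.9],"twist":0,"gripper":0.85}]'
python3 -m inch '[{"linear":[0,0,1],"twist":0,"gripper":0.85},{"linear":[0,0,1],"twist":0,"gripper":0.85},{"linear":[0,0,1],"twist":0,"gripper":0.85},{"linear":[0,0,1],"twist":0,"gripper":0.85}]'
python3 meas.py t4 | grep -v 'z95 0.1[1-9]'
```

```text
time: 8.3
tool_pos: [0.5126, -0.1535, 0.2166]
ee_rot: [-3.139, 0.006, 3.137]
wrist_force: [0.0, 1.2, -0.4]
width: 0.0564
time: 8.63
tool_pos: [0.4703, -0.2536, 0.2103]
ee_rot: [3.14, -0.004, 3.136]
wrist_force: [-0.3, 0.7, 0.1]
width: 0.0563
time: 9.47
tool_pos: [0.4735, -0.312, 0.1264]
ee_rot: [-3.139, 0.004, 3.141]
wrist_force: [-0.2, 1.1, 0.5]
width: 0.0798
time: 9.8
tool_pos: [0.4745, -0.3131, 0.232]
ee_rot: [-3.132, 0.011, 3.141]
wrist_force: [-0.2, -0.2, 0.7]
width: 0.0795
[276. 134.] [260 117  32  36 898] z95 0.069 bbox [0.77  0.052 0.02 ] [0.836 0.116 0.074] topbbox centre [0.803 0.084 0.066] [ 44 106  55]
[263. 201.] [247 184  35  37 784] z95 0.105 bbox [0.619 0.066 0.02 ] [0.684 0.13  0.109] topbbox centre [0.651 0.098 0.101] [29 54 78]
[161. 205.] [143 188  38  36 926] z95 0.101 bbox [0.608 0.268 0.02 ] [0.673 0.333 0.105] topbbox centre [0.641 0.301 0.097] [31 52 73]
[359. 208.] [344 194  31  30 692] z95 0.057 bbox [ 0.625 -0.121  0.02 ] [ 0.682 -0.059  0.061] topbbox centre [ 0.653 -0.09   0.053] [120 117 108]
[465. 212.] [446 195  38  36 914] z95 0.101 bbox [ 0.608 -0.323  0.02 ] [ 0.672 -0.259  0.105] topbbox centre [ 0.64  -0.291  0.097] [33 57 81]
[308. 234.] [294 221  30  28 657] z95 0.059 bbox [ 0.57  -0.018  0.022] [0.625 0.042 0.065] topbbox centre [0.597 0.012 0.056] [ 70  95 111]
[140. 312.] [  96  275   90   75 5848] z95 0.109 bbox [0.361 0.254 0.02 ] [0.506 0.418 0.115] topbbox centre [0.432 0.332 0.107] [134 131 121]
[459. 304.] [451 288  25  30 327] z95 0.056 bbox [ 0.439 -0.319  0.021] [ 0.497 -0.276  0.059] topbbox centre [ 0.467 -0.298  0.052] [91 86 73]
[335. 350.] [ 302  330   67   41 2167] z95 0.027 bbox [ 0.33  -0.112  0.02 ] [0.406 0.019 0.031] topbbox centre [ 0.368 -0.047  0.026] [61 62 54]
[634. 470.] [627 462  13  18 196] z95 0.057 bbox [ 0.14  -0.632  0.02 ] [ 0.172 -0.61   0.062] topbbox centre [ 0.159 -0.614  0.054] [29 42 51]
```

```bash
python3 -m inch '[{"linear":[0.8,1,0],"twist":0,"gripper":0.95},{"linear":[0.8,1,0],"twist":0,"gripper":0.95},{"linear":[0.8,1,0],"twist":0,"gripper":0.95},{"linear":[0.8,1,0],"twist":0,"gripper":0.95}]'
python3 -m inch '[{"linear":[0.9,1,0],"twist":0,"gripper":0.95},{"linear":[0.9,1,0],"twist":0,"gripper":0.95},{"linear":[0.9,1,0],"twist":0,"gripper":0.95},{"linear":[0.9,1,0],"twist":0,"gripper":0.95}]'
python3 -m inch '[{"linear":[0.1,0.22,-0.4],"twist":0,"gripper":0.95},{"linear":[0.1,0.22,-0.9],"twist":0,"gripper":0.95},{"linear":[0.1,0.22,-0.9],"twist":0,"gripper":0.95},{"linear":[0.1,0.22,-0.9],"twist":0,"gripper":0.95},{"linear":[0.1,0.22,-0.9],"twist":0,"gripper":0.95}]'
python3 - <<'E'
from h import *
o=robot.get_obs();print(o['tool_pos'],o['ee_rot'])
s=snap('wrist','w5')
E
```

```text
time: 10.18
tool_pos: [0.5546, -0.2056, 0.2215]
ee_rot: [3.137, -0.001, -3.136]
wrist_force: [0.1, 0.0, -0.4]
width: 0.089
time: 10.52
tool_pos: [0.6441, -0.1063, 0.2209]
ee_rot: [3.138, -0.002, -3.137]
wrist_force: [0.2, 0.0, -0.8]
width: 0.0891
time: 10.93
tool_pos: [0.6511, -0.0901, 0.1325]
ee_rot: [3.141, -0.003, 3.14]
wrist_force: [0.1, -0.3, 0.6]
width: 0.0894
[ 0.65108664 -0.09005033  0.13254589] [ 3.14129291e+00 -2.99954003e-03  3.13975957e+00]
```

```bash
python3 -m inch '[{"linear":[0.02,0,-0.5],"twist":0,"gripper":0.95},{"linear":[0.02,0,-0.92],"twist":0,"gripper":0.95},{"linear":[0.02,0,-0.92],"twist":0,"gripper":0.95},{"linear":[0.02,0,-0.92],"twist":0,"gripper":0.95},{"linear":[0.02,0,-0.92],"twist":0,"gripper":0.3},{"linear":[0.02,0,-0.92],"twist":0,"gripper":0.3},{"linear":[0.02,0,-0.92],"twist":0,"gripper":0.3},{"linear":[0.02,0,-0.92],"twist":0,"gripper":0.3},{"linear":[0.02,0,-0.92],"twist":0,"gripper":0.3},{"linear":[0.02,0,-0.92],"twist":0,"gripper":0.3}]'
python3 -m inch '[{"linear":[0,0,0.3],"twist":0,"gripper":0.3},{"linear":[0,0,0.6],"twist":0,"gripper":0.3},{"linear":[0,0,1],"twist":0,"gripper":0.3},{"linear":[0,0,1],"twist":0,"gripper":0.3}]'
```

```text
time: 11.82
tool_pos: [0.6552, -0.0895, 0.0436]
ee_rot: [-3.141, 0.003, 3.141]
wrist_force: [-0.0, -0.9, 5.5]
width: 0.0586
time: 12.15
tool_pos: [0.6582, -0.0901, 0.1518]
ee_rot: [-3.138, 0.016, 3.141]
wrist_force: [1.5, -0.2, 1.9]
width: 0.059
```

```bash
python3 -m inch '[{"linear":[-0.6,-0.5,0.7],"twist":0,"gripper":0.3},{"linear":[-0.6,-0.5,0.7],"twist":0,"gripper":0.3},{"linear":[-0.6,-0.5,0.7],"twist":0,"gripper":0.3},{"linear":[-0.6,-0.5,0.7],"twist":0,"gripper":0.3}]'
python3 -m inch '[{"linear":[-1,-1,0],"twist":0,"gripper":0.3},{"linear":[-1,-1,0],"twist":0,"gripper":0.3},{"linear":[-1,-1,0],"twist":0,"gripper":0.3},{"linear":[-1,-1,0],"twist":0,"gripper":0.3},{"linear":[-1,-1,0],"twist":0,"gripper":0.3}]'
python3 -m inch '[{"linear":[-0.65,-0.95,0],"twist":0,"gripper":0.3},{"linear":[-0.65,-0.95,0],"twist":0,"gripper":0.3},{"linear":[-0.65,-0.95,0],"twist":0,"gripper":0.3},{"linear":[-0.65,-0.95,-0.7],"twist":0,"gripper":0.3},{"linear":[-0.65,-0.95,-0.7],"twist":0,"gripper":0.3},{"linear":[-0.65,-0.95,-0.7],"twist":0,"gripper":0.85},{"linear":[-0.65,-0.95,-0.7],"twist":0,"gripper":0.85},{"linear":[-0.65,-0.95,-0.7],"twist":0,"gripper":0.85},{"linear":[-0.65,-0.95,-0.7],"twist":0,"gripper":0.85},{"linear":[-0.65,-0.95,-0.7],"twist":0,"gripper":0.85}]'
python3 -m inch '[{"linear":[0,0,0.8],"twist":0,"gripper":0.85},{"linear":[0,0,0.8],"twist":0,"gripper":0.85},{"linear":[0,0,0.8],"twist":0,"gripper":0.85},{"linear":[0,0,0.8],"twist":0,"gripper":0.85}]'
python3 meas.py t6 | grep -v 'z95 0.1[1-9]'; python3 -c "
from h import *
snap('scene','s6')"
```

```text
time: 12.48
tool_pos: [0.5941, -0.142, 0.2174]
ee_rot: [-3.138, 0.008, 3.138]
wrist_force: [0.7, 0.2, 0.6]
width: 0.0588
time: 12.9
tool_pos: [0.492, -0.2412, 0.2104]
ee_rot: [3.142, -0.002, 3.136]
wrist_force: [-0.4, 0.0, 0.3]
width: 0.0589
time: 13.73
tool_pos: [0.4306, -0.3348, 0.1441]
ee_rot: [-3.139, 0.003, -3.141]
wrist_force: [-0.6, -1.1, 0.8]
width: 0.0796
time: 14.07
tool_pos: [0.4309, -0.3355, 0.2267]
ee_rot: [-3.135, 0.007, 3.141]
wrist_force: [0.3, 0.7, -0.3]
width: 0.0799
[276. 134.] [260 117  32  36 892] z95 0.069 bbox [0.769 0.052 0.02 ] [0.835 0.116 0.072] topbbox centre [0.802 0.084 0.065] [ 43 104  54]
[263. 201.] [247 184  35  37 782] z95 0.105 bbox [0.618 0.066 0.02 ] [0.684 0.131 0.109] topbbox centre [0.651 0.098 0.101] [29 53 77]
[161. 205.] [143 188  38  36 935] z95 0.101 bbox [0.609 0.268 0.02 ] [0.673 0.333 0.104] topbbox centre [0.641 0.301 0.097] [31 51 71]
[465. 212.] [446 195  38  36 916] z95 0.101 bbox [ 0.608 -0.323  0.02 ] [ 0.672 -0.258  0.104] topbbox centre [ 0.64  -0.291  0.096] [33 56 80]
[308. 234.] [294 221  30  28 660] z95 0.059 bbox [ 0.57  -0.018  0.022] [0.625 0.042 0.062] topbbox centre [0.597 0.012 0.055] [ 69  94 109]
[140. 312.] [  96  275   90   75 5851] z95 0.109 bbox [0.361 0.254 0.02 ] [0.506 0.418 0.115] topbbox centre [0.433 0.332 0.106] [132 129 120]
[465. 302.] [450 288  30  30 695] z95 0.059 bbox [ 0.439 -0.326  0.02 ] [ 0.497 -0.276  0.061] topbbox centre [ 0.469 -0.303  0.054] [128 122 105]
[518. 320.] [511 310  15  21 262] z95 0.086 bbox [ 0.416 -0.402  0.021] [ 0.456 -0.396  0.092] topbbox centre [ 0.435 -0.399  0.083] [67 55 12]
[335. 350.] [ 302  330   67   41 2170] z95 0.027 bbox [ 0.33  -0.112  0.02 ] [0.406 0.019 0.031] topbbox centre [ 0.368 -0.047  0.025] [60 61 54]
[634. 471.] [627 462  13  18 194] z95 0.057 bbox [ 0.14  -0.633  0.02 ] [ 0.172 -0.61   0.064] topbbox centre [ 0.159 -0.614  0.055] [28 41 51]
```

```bash
python3 -m inch '[{"linear":[0.5,1,0],"twist":0,"gripper":0.85},{"linear":[0.5,1,0],"twist":0,"gripper":0.85},{"linear":[0.5,1,0],"twist":0,"gripper":0.85},{"linear":[0.5,1,0],"twist":0,"gripper":0.85}]'
python3 -m inch '[{"linear":[0.55,1,0],"twist":0,"gripper":0.85},{"linear":[0.55,1,0],"twist":0,"gripper":0.85},{"linear":[0.55,1,0],"twist":0,"gripper":0.85},{"linear":[0.55,1,0],"twist":0,"gripper":0.85}]'
python3 -m inch '[{"linear":[0.6,1,0],"twist":0,"gripper":0.85},{"linear":[0.6,1,0],"twist":0,"gripper":0.85},{"linear":[0.6,1,0],"twist":0,"gripper":0.85},{"linear":[0.6,1,0],"twist":0,"gripper":0.85}]'
python3 -m inch '[{"linear":[0,0.48,0],"twist":0,"gripper":0.85},{"linear":[0,0.48,-0.3],"twist":0,"gripper":0.85},{"linear":[0,0.48,-0.85],"twist":0,"gripper":0.85},{"linear":[0,0.48,-0.85],"twist":0,"gripper":0.85},{"linear":[0,0.48,-0.85],"twist":0,"gripper":0.85}]'
python3 - <<'E'
from h import *
o=robot.get_obs();print(o['tool_pos'],o['ee_rot'])
s=snap('wrist','w7')
E
```

```text
time: 14.5
tool_pos: [0.4802, -0.2295, 0.2197]
ee_rot: [3.137, -0.001, -3.137]
wrist_force: [-0.4, -0.1, 1.1]
width: 0.0798
time: 14.83
tool_pos: [0.5352, -0.1299, 0.2197]
ee_rot: [3.138, -0.002, -3.137]
wrist_force: [-0.1, 0.0, 0.1]
width: 0.0799
time: 15.17
tool_pos: [0.5953, -0.0304, 0.2193]
ee_rot: [3.139, -0.002, -3.137]
wrist_force: [-0.6, -0.2, 0.2]
width: 0.0802
time: 15.58
tool_pos: [0.5899, 0.0126, 0.1295]
ee_rot: [-3.142, -0.013, 3.14]
wrist_force: [-1.2, 0.7, -0.3]
width: 0.0802
[0.58987969 0.0126128  0.12951989] [-3.14156984 -0.0130151   3.1401078 ]
```

```bash
python3 -m inch '[{"linear":[0,0,-0.5],"twist":0,"gripper":0.85},{"linear":[0,0,-0.9],"twist":0,"gripper":0.85},{"linear":[0,0,-0.9],"twist":0,"gripper":0.85},{"linear":[0,0,-0.9],"twist":0,"gripper":0.85},{"linear":[0,0,-0.9],"twist":0,"gripper":0.3},{"linear":[0,0,-0.9],"twist":0,"gripper":0.3},{"linear":[0,0,-0.9],"twist":0,"gripper":0.3},{"linear":[0,0,-0.9],"twist":0,"gripper":0.3},{"linear":[0,0,-0.9],"twist":0,"gripper":0.3},{"linear":[0,0,-0.9],"twist":0,"gripper":0.3}]'
python3 -m inch '[{"linear":[0,0,0.3],"twist":0,"gripper":0.3},{"linear":[0,0,0.6],"twist":0,"gripper":0.3},{"linear":[0,0,1],"twist":0,"gripper":0.3},{"linear":[0,0,1],"twist":0,"gripper":0.3}]'
```

```text
time: 16.47
tool_pos: [0.596, 0.0135, 0.0495]
ee_rot: [-3.141, 0.005, 3.141]
wrist_force: [-0.3, 0.3, 6.1]
width: 0.0572
time: 16.8
tool_pos: [0.5985, 0.0135, 0.1566]
ee_rot: [-3.141, 0.016, 3.141]
wrist_force: [1.3, -0.6, 2.3]
width: 0.0572
```

```bash
python3 -m inch '[{"linear":[-0.3,-1,0.7],"twist":0,"gripper":0.3},{"linear":[-0.3,-1,0.7],"twist":0,"gripper":0.3},{"linear":[-0.3,-1,0.7],"twist":0,"gripper":0.3},{"linear":[-0.3,-1,0.7],"twist":0,"gripper":0.3}]'
python3 -m inch '[{"linear":[-0.6,-1,0],"twist":0,"gripper":0.3},{"linear":[-0.6,-1,0],"twist":0,"gripper":0.3},{"linear":[-0.6,-1,0],"twist":0,"gripper":0.3},{"linear":[-0.6,-1,0],"twist":0,"gripper":0.3},{"linear":[-0.6,-1,0],"twist":0,"gripper":0.3}]'
python3 -m inch '[{"linear":[-0.8,-1,0],"twist":0,"gripper":0.3},{"linear":[-0.8,-1,0],"twist":0,"gripper":0.3},{"linear":[-0.8,-1,0],"twist":0,"gripper":0.3},{"linear":[-0.8,-1,0],"twist":0,"gripper":0.3},{"linear":[-0.8,-1,-0.6],"twist":0,"gripper":0.3},{"linear":[-0.8,-1,-0.6],"twist":0,"gripper":0.85},{"linear":[-0.8,-1,-0.6],"twist":0,"gripper":0.85},{"linear":[-0.8,-1,-0.6],"twist":0,"gripper":0.85},{"linear":[-0.8,-1,-0.6],"twist":0,"gripper":0.85},{"linear":[-0.8,-1,-0.6],"twist":0,"gripper":0.85}]'
python3 -m inch '[{"linear":[0,0,0.8],"twist":0,"gripper":0.85},{"linear":[0,0,0.8],"twist":0,"gripper":0.85},{"linear":[0,0.5,0.8],"twist":0,"gripper":0.85},{"linear":[0,1,0.8],"twist":0,"gripper":0.85},{"linear":[0,1,0.8],"twist":0,"gripper":0.85}]'
python3 meas.py t8 | grep -v 'z95 0.1[1-9]'; python3 -c "
from h import *
snap('scene','s8')"
```

```text
time: 17.13
tool_pos: [0.5649, -0.0918, 0.223]
ee_rot: [-3.136, 0.01, 3.135]
wrist_force: [0.3, -0.1, 1.5]
width: 0.0568
time: 17.55
tool_pos: [0.5036, -0.1871, 0.2165]
ee_rot: [3.141, 0.001, 3.138]
wrist_force: [0.0, 0.8, -0.4]
width: 0.057
time: 18.38
tool_pos: [0.4257, -0.2864, 0.1587]
ee_rot: [-3.139, 0.003, -3.141]
wrist_force: [0.0, 0.5, -0.4]
width: 0.0796
time: 18.8
tool_pos: [0.4251, -0.1833, 0.2401]
ee_rot: [-3.141, 0.006, -3.14]
wrist_force: [-0.2, -0.1, 0.4]
width: 0.0803
[276. 134.] [260 117  32  36 894] z95 0.069 bbox [0.77  0.052 0.02 ] [0.834 0.116 0.073] topbbox centre [0.802 0.084 0.065] [ 46 110  58]
[263. 201.] [247 184  35  37 785] z95 0.105 bbox [0.619 0.066 0.02 ] [0.684 0.131 0.108] topbbox centre [0.652 0.098 0.101] [30 56 81]
[161. 205.] [143 188  38  36 935] z95 0.101 bbox [0.609 0.268 0.02 ] [0.673 0.333 0.104] topbbox centre [0.641 0.3   0.096] [33 55 75]
[465. 212.] [446 195  38  36 919] z95 0.101 bbox [ 0.608 -0.323  0.02 ] [ 0.671 -0.258  0.105] topbbox centre [ 0.64  -0.291  0.097] [34 60 84]
[140. 312.] [  96  275   90   75 5854] z95 0.109 bbox [0.361 0.254 0.02 ] [0.506 0.417 0.117] topbbox centre [0.432 0.332 0.107] [140 137 126]
[335. 350.] [ 302  330   67   41 2155] z95 0.027 bbox [ 0.33  -0.112  0.02 ] [0.406 0.019 0.032] topbbox centre [ 0.368 -0.047  0.026] [63 64 57]
[634. 471.] [627 462  13  18 190] z95 0.057 bbox [ 0.14  -0.633  0.02 ] [ 0.173 -0.609  0.061] topbbox centre [ 0.158 -0.615  0.053] [29 43 53]
```

```bash
python3 -m inch '[{"linear":[1,0,0],"twist":0,"gripper":1},{"linear":[1,0,0],"twist":0,"gripper":1},{"linear":[1,0,0],"twist":0,"gripper":1},{"linear":[1,0,0],"twist":0,"gripper":1}]'
python3 -m inch '[{"linear":[1,-1,0],"twist":0,"gripper":1},{"linear":[1,-1,0],"twist":0,"gripper":1},{"linear":[1,-1,0],"twist":0,"gripper":1},{"linear":[1,-1,0],"twist":0,"gripper":1},{"linear":[1,-1,0],"twist":0,"gripper":1},{"linear":[1,-1,0],"twist":0,"gripper":1}]'
python3 - <<'E'
from h import *
o=robot.get_obs();print(o['tool_pos'],o['ee_rot'],o['joint_positions'])
for a in ['wrist','top','scene']: s=snap(a,a+'9')
E
```

```text
time: 19.23
tool_pos: [0.5271, -0.187, 0.2359]
ee_rot: [-3.141, 0.001, -3.141]
wrist_force: [-0.8, -0.7, -0.1]
width: 0.0938
time: 19.73
tool_pos: [0.6234, -0.2875, 0.2361]
ee_rot: [3.141, -0.001, 3.139]
wrist_force: [0.2, 0.8, 0.4]
width: 0.094
[ 0.62344996 -0.28753435  0.23607367] [ 3.14101401e+00 -1.30485281e-03  3.13896857e+00] [-5.14596509e-01  4.00009927e-01  9.74804380e-01 -1.37461019e-04
  1.76819937e+00 -2.08279524e+00]
```

```bash
python3 -m inch '[{"linear":[0.15,-0.03,-0.4],"twist":0,"gripper":1},{"linear":[0.15,-0.03,-0.8],"twist":0,"gripper":1},{"linear":[0.15,-0.03,-0.8],"twist":0,"gripper":1},{"linear":[0.15,-0.03,-0.8],"twist":0,"gripper":1},{"linear":[0.15,-0.03,-0.8],"twist":0,"gripper":1}]'
```

```text
time: 20.3
tool_pos: [0.6396, -0.2893, 0.1597]
ee_rot: [-3.14, 0.003, 3.141]
wrist_force: [0.2, -0.0, 0.8]
width: 0.0943
```

```bash
python3 -m inch '[{"linear":[0,0,-0.3],"twist":0,"gripper":1},{"linear":[0,0,-0.71],"twist":0,"gripper":1},{"linear":[0,0,-0.71],"twist":0,"gripper":1},{"linear":[0,0,-0.71],"twist":0,"gripper":1},{"linear":[0,0,-0.71],"twist":0,"gripper":0.4},{"linear":[0,0,-0.71],"twist":0,"gripper":0.4},{"linear":[0,0,-0.71],"twist":0,"gripper":0.4},{"linear":[0,0,-0.71],"twist":0,"gripper":0.4},{"linear":[0,0,-0.71],"twist":0,"gripper":0.4},{"linear":[0,0,-0.71],"twist":0,"gripper":0.4}]'
python3 -m inch '[{"linear":[0,0,0.2],"twist":0,"gripper":0.4},{"linear":[0,0,0.5],"twist":0,"gripper":0.4},{"linear":[0,0,0.8],"twist":0,"gripper":0.4},{"linear":[0,0,1],"twist":0,"gripper":0.4},{"linear":[0,0,1],"twist":0,"gripper":0.4}]'
```

```text
time: 21.13
tool_pos: [0.64, -0.2899, 0.0875]
ee_rot: [-3.14, 0.003, 3.141]
wrist_force: [-0.3, -0.4, 3.9]
width: 0.0646
time: 21.55
tool_pos: [0.6411, -0.2903, 0.1922]
ee_rot: [-3.137, 0.009, 3.141]
wrist_force: [1.2, 0.3, 0.3]
width: 0.0647
```

```bash
python3 -m inch '[{"linear":[0,0.2,0.5],"twist":0,"gripper":0.4},{"linear":[0,0.6,0.5],"twist":0,"gripper":0.4},{"linear":[0,1,0.5],"twist":0,"gripper":0.4},{"linear":[0,1,0.5],"twist":0,"gripper":0.4},{"linear":[0,1,0.5],"twist":0,"gripper":0.4}]'
python3 -m inch '[{"linear":[0,1,0],"twist":0,"gripper":0.4},{"linear":[0,1,0],"twist":0,"gripper":0.4},{"linear":[0,1,0],"twist":0,"gripper":0.4},{"linear":[0,1,0],"twist":0,"gripper":0.4}]'
python3 -m inch '[{"linear":[0.1,1,0],"twist":0,"gripper":0.4},{"linear":[0.1,1,0],"twist":0,"gripper":0.4},{"linear":[0.1,1,0],"twist":0,"gripper":0.4},{"linear":[0.1,1,0],"twist":0,"gripper":0.4}]'
python3 -m inch '[{"linear":[0,0.5,0],"twist":0,"gripper":0.4},{"linear":[0,0.88,0],"twist":0,"gripper":0.4},{"linear":[0,0.88,0],"twist":0,"gripper":0.4},{"linear":[0,0.88,0],"twist":0,"gripper":0.4},{"linear":[0,0.88,0],"twist":0,"gripper":0.4}]'
python3 - <<'E'
from h import *
o=robot.get_obs();print(o['tool_pos'],o['ee_rot'],o['joint_positions'])
for a in ['wrist','top','scene']: s=snap(a,a+'10')
E
```

```text
time: 21.97
tool_pos: [0.6389, -0.1866, 0.2342]
ee_rot: [3.141, -0.002, -3.139]
wrist_force: [0.4, -0.3, -0.6]
width: 0.0646
time: 22.3
tool_pos: [0.6386, -0.0864, 0.2334]
ee_rot: [3.14, -0.003, -3.139]
wrist_force: [0.0, -0.4, -1.9]
width: 0.0643
time: 22.63
tool_pos: [0.6491, 0.0127, 0.2334]
ee_rot: [3.141, -0.003, -3.139]
wrist_force: [-0.8, -0.6, -0.8]
width: 0.0646
time: 23.05
tool_pos: [0.6493, 0.0964, 0.2343]
ee_rot: [-3.14, -0.002, 3.139]
wrist_force: [0.4, 0.2, -1.1]
width: 0.0647
[0.64930144 0.09644671 0.23426801] [-3.13968211e+00 -1.61969238e-03  3.13902123e+00] [ 0.0620347   0.32876428  1.07195247 -0.00182892  1.74261528 -1.50650288]
```

```bash
python3 -m inch '[{"linear":[0.02,0.02,-0.15],"twist":0,"gripper":0.4},{"linear":[0.02,0.02,-0.3],"twist":0,"gripper":0.4},{"linear":[0.02,0.02,-0.45],"twist":0,"gripper":0.4},{"linear":[0.02,0.02,-0.6],"twist":0,"gripper":0.4},{"linear":[0.02,0.02,-0.7],"twist":0,"gripper":0.4},{"linear":[0.02,0.02,-0.8],"twist":0,"gripper":0.4},{"linear":[0.02,0.02,-0.85],"twist":0,"gripper":0.4},{"linear":[0.02,0.02,-0.85],"twist":0,"gripper":0.4}]'
python3 -m inch '[{"linear":[0,0,-0.05],"twist":0,"gripper":0.4},{"linear":[0,0,-0.1],"twist":0,"gripper":0.4},{"linear":[0,0,-0.15],"twist":0,"gripper":0.4},{"linear":[0,0,-0.15],"twist":0,"gripper":0.4},{"linear":[0,0,-0.15],"twist":0,"gripper":0.4}]'
```

```text
time: 23.87
tool_pos: [0.6505, 0.1, 0.149]
ee_rot: [-3.141, -0.002, 3.14]
wrist_force: [-0.8, 0.7, -0.6]
width: 0.0646
time: 24.28
tool_pos: [0.6509, 0.1008, 0.1351]
ee_rot: [-3.142, -0.001, 3.141]
wrist_force: [-0.1, -0.1, -0.6]
width: 0.0651
```

```bash
python3 -m inch '[{"linear":[0,-0.02,-0.03],"twist":0,"gripper":0.4},{"linear":[0,-0.02,-0.03],"twist":0,"gripper":0.4},{"linear":[0,-0.02,-0.03],"twist":0,"gripper":0.4}]'
python3 -m inch '[{"linear":[0,0,-0.02],"twist":0,"gripper":0.4},{"linear":[0,0,-0.02],"twist":0,"gripper":0.4},{"linear":[0,0,-0.02],"twist":0,"gripper":0.4}]'
python3 -c "
from h import *
snap('wrist','wrist11'); o=robot.get_obs(); print(o['wrist_force'],o['tool_pos'])"
```

```text
time: 24.53
tool_pos: [0.6511, 0.0986, 0.1325]
ee_rot: [3.141, -0.0, 3.141]
wrist_force: [0.3, 0.3, -0.9]
width: 0.0647
time: 24.78
tool_pos: [0.651, 0.0987, 0.1304]
ee_rot: [3.141, -0.0, 3.141]
wrist_force: [0.1, -0.4, -1.8]
width: 0.0648
[ 0.33650698 -0.25006911 -0.66589509] [0.65104992 0.09871826 0.13050262]
```

```bash
python3 -m inch '[{"linear":[0,0,-0.02],"twist":0,"gripper":0.4},{"linear":[0,0,-0.02],"twist":0,"gripper":0.4},{"linear":[0,0,-0.02],"twist":0,"gripper":0.4}]'
python3 -m inch '[{"linear":[0,0,-0.01],"twist":0,"gripper":0.4},{"linear":[0,0,-0.01],"twist":0,"gripper":0.4},{"linear":[0,0,-0.01],"twist":0,"gripper":0.4}]'
```

```text
time: 25.08
tool_pos: [0.6516, 0.0991, 0.1298]
ee_rot: [3.141, 0.002, 3.141]
wrist_force: [-1.3, 1.7, 3.4]
width: 0.0647
time: 25.33
tool_pos: [0.6519, 0.0994, 0.1298]
ee_rot: [3.14, 0.004, 3.141]
wrist_force: [-0.6, 0.7, 6.4]
width: 0.065
```

Contact: seated. Release and lift.

```bash
python3 -m inch '[{"linear":[0,0,0],"twist":0,"gripper":0.7},{"linear":[0,0,0],"twist":0,"gripper":0.8},{"linear":[0,0,0],"twist":0,"gripper":1},{"linear":[0,0,0],"twist":0,"gripper":1},{"linear":[0,0,0],"twist":0,"gripper":1},{"linear":[0,0,0.3],"twist":0,"gripper":1},{"linear":[0,0,0.7],"twist":0,"gripper":1},{"linear":[0,0,1],"twist":0,"gripper":1},{"linear":[0,0,1],"twist":0,"gripper":1},{"linear":[0,0,1],"twist":0,"gripper":1}]'
python3 -m inch '[{"linear":[0,1,0],"twist":0,"gripper":1},{"linear":[0,1,0],"twist":0,"gripper":1},{"linear":[0,1,0],"twist":0,"gripper":1},{"linear":[0,1,0],"twist":0,"gripper":1}]'
python3 -m inch '[{"linear":[-0.1,1,0],"twist":0,"gripper":1},{"linear":[-0.1,1,0],"twist":0,"gripper":1},{"linear":[-0.1,1,0],"twist":0,"gripper":1},{"linear":[-0.1,1,0],"twist":0,"gripper":1}]'
python3 meas.py t12 | grep -v 'z95 0.0[1-9]'
python3 - <<'E'
from h import *
o=robot.get_obs();print(o['tool_pos'],o['ee_rot'],o['joint_positions'])
for a in ['wrist','scene']: s=snap(a,a+'12')
E
```

```text
time: 26.17
tool_pos: [0.6523, 0.0987, 0.2307]
ee_rot: [3.141, 0.006, 3.141]
wrist_force: [0.6, -0.5, -0.7]
width: 0.094
time: 26.5
tool_pos: [0.6496, 0.2027, 0.2243]
ee_rot: [3.141, -0.005, -3.137]
wrist_force: [-0.3, -1.2, 0.1]
width: 0.0938
time: 26.83
tool_pos: [0.6397, 0.3017, 0.2252]
ee_rot: [-3.141, -0.003, -3.138]
wrist_force: [-0.0, 0.7, -0.6]
width: 0.0943
[367. 140.] [357 124  21  31 457] z95 0.128 bbox [ 0.772 -0.121  0.021] [ 0.808 -0.084  0.145] topbbox centre [ 0.791 -0.103  0.131] [110 102  86]
[410. 153.] [398 138  24  30 462] z95 0.129 bbox [ 0.745 -0.208  0.02 ] [ 0.782 -0.17   0.145] topbbox centre [ 0.764 -0.189  0.131] [70 91 77]
[263. 199.] [ 244  179   38   42 1204] z95 0.143 bbox [0.619 0.066 0.042] [0.684 0.131 0.148] topbbox centre [0.652 0.099 0.139] [31 60 88]
[161. 208.] [143 194  38  30 729] z95 0.101 bbox [0.609 0.269 0.02 ] [0.666 0.335 0.105] topbbox centre [0.636 0.302 0.097] [28 47 66]
[478. 318.] [ 420  266  122  100 7416] z95 0.131 bbox [ 0.352 -0.411  0.02 ] [ 0.534 -0.211  0.137] topbbox centre [ 0.443 -0.311  0.128] [122 108  48]
[167. 306.] [ 141  275   45   70 2104] z95 0.109 bbox [0.373 0.254 0.02 ] [0.506 0.332 0.115] topbbox centre [0.439 0.296 0.106] [129 127 117]
[0.64043037 0.29931236 0.22555087] [-3.13945698e+00 -2.43398311e-03 -3.14017833e+00] [ 3.57583915e-01  4.51336502e-01  9.25456674e-01 -1.17568905e-03
  1.76782525e+00 -1.21485774e+00]
```

```bash
python3 -m inch '[{"linear":[0,0.01,-0.4],"twist":0,"gripper":1},{"linear":[0,0.01,-0.8],"twist":0,"gripper":1},{"linear":[0,0.01,-0.8],"twist":0,"gripper":1},{"linear":[0,0.01,-0.8],"twist":0,"gripper":1}]'
python3 -m inch '[{"linear":[0,0,-0.3],"twist":0,"gripper":1},{"linear":[0,0,-0.57],"twist":0,"gripper":1},{"linear":[0,0,-0.57],"twist":0,"gripper":1},{"linear":[0,0,-0.57],"twist":0,"gripper":1},{"linear":[0,0,-0.57],"twist":0,"gripper":0.4},{"linear":[0,0,-0.57],"twist":0,"gripper":0.4},{"linear":[0,0,-0.57],"twist":0,"gripper":0.4},{"linear":[0,0,-0.57],"twist":0,"gripper":0.4},{"linear":[0,0,-0.57],"twist":0,"gripper":0.4},{"linear":[0,0,-0.57],"twist":0,"gripper":0.4}]'
```

```text
time: 27.32
tool_pos: [0.6393, 0.2967, 0.1432]
ee_rot: [-3.138, -0.009, 3.138]
wrist_force: [-0.3, 0.0, 0.7]
width: 0.094
time: 28.15
tool_pos: [0.6416, 0.2999, 0.0918]
ee_rot: [3.141, 0.002, 3.141]
wrist_force: [-0.3, -0.2, 3.1]
width: 0.0641
```

```bash
python3 -m inch '[{"linear":[0,0,0.2],"twist":0,"gripper":0.4},{"linear":[0,0,0.5],"twist":0,"gripper":0.4},{"linear":[0,0,0.8],"twist":0,"gripper":0.4},{"linear":[0,0,1],"twist":0,"gripper":0.4},{"linear":[0,0,1],"twist":0,"gripper":0.4}]'
python3 -m inch '[{"linear":[0,0,0.4],"twist":0,"gripper":0.4},{"linear":[0,0,0.8],"twist":0,"gripper":0.4},{"linear":[0,0,0.8],"twist":0,"gripper":0.4},{"linear":[0,0,0.8],"twist":0,"gripper":0.4}]'
python3 -m inch '[{"linear":[0.05,-0.3,0],"twist":0,"gripper":0.4},{"linear":[0.05,-0.6,0],"twist":0,"gripper":0.4},{"linear":[0.05,-1,0],"twist":0,"gripper":0.4},{"linear":[0.05,-1,0],"twist":0,"gripper":0.4},{"linear":[0.05,-1,0],"twist":0,"gripper":0.4}]'
python3 -m inch '[{"linear":[0.05,-0.4,0],"twist":0,"gripper":0.4},{"linear":[0.05,-0.8,0],"twist":0,"gripper":0.4},{"linear":[0.05,-1,0],"twist":0,"gripper":0.4},{"linear":[0.05,-1,0],"twist":0,"gripper":0.4},{"linear":[0.05,-1,0],"twist":0,"gripper":0.4},{"linear":[0.05,-1,0],"twist":0,"gripper":0.4}]'
python3 - <<'E'
from h import *
o=robot.get_obs();print(o['tool_pos'],o['ee_rot'],o['joint_positions'])
for a in ['wrist','scene']: s=snap(a,a+'13')
E
```

```text
time: 28.57
tool_pos: [0.6432, 0.3006, 0.1974]
ee_rot: [3.138, 0.01, 3.141]
wrist_force: [-0.0, 0.3, 0.3]
width: 0.0637
time: 28.9
tool_pos: [0.6419, 0.3001, 0.273]
ee_rot: [3.14, 0.005, 3.141]
wrist_force: [-0.5, -0.2, -1.1]
width: 0.0637
time: 29.32
tool_pos: [0.6456, 0.1975, 0.2672]
ee_rot: [-3.141, -0.005, 3.137]
wrist_force: [-0.7, 0.2, -0.6]
width: 0.0638
time: 29.82
tool_pos: [0.6508, 0.1014, 0.269]
ee_rot: [3.14, -0.002, -3.141]
wrist_force: [0.4, 0.4, -0.5]
width: 0.064
[0.65077425 0.1013708  0.26902431] [ 3.14048651e+00 -2.19430411e-03 -3.14092606e+00] [ 6.78580407e-02  3.34563556e-01  9.96304104e-01  1.28853075e-03
  1.81283989e+00 -1.50329614e+00]
```

```bash
python3 -m inch '[{"linear":[0.01,-0.02,-0.15],"twist":0,"gripper":0.4},{"linear":[0.01,-0.02,-0.3],"twist":0,"gripper":0.4},{"linear":[0.01,-0.02,-0.45],"twist":0,"gripper":0.4},{"linear":[0.01,-0.02,-0.6],"twist":0,"gripper":0.4},{"linear":[0.01,-0.02,-0.7],"twist":0,"gripper":0.4},{"linear":[0.01,-0.02,-0.8],"twist":0,"gripper":0.4},{"linear":[0.01,-0.02,-0.85],"twist":0,"gripper":0.4},{"linear":[0.01,-0.02,-0.85],"twist":0,"gripper":0.4}]'
python3 -m inch '[{"linear":[0,0,-0.04],"twist":0,"gripper":0.4},{"linear":[0,0,-0.08],"twist":0,"gripper":0.4},{"linear":[0,0,-0.08],"twist":0,"gripper":0.4},{"linear":[0,0,-0.08],"twist":0,"gripper":0.4}]'
python3 -m inch '[{"linear":[0,0,-0.02],"twist":0,"gripper":0.4},{"linear":[0,0,-0.02],"twist":0,"gripper":0.4},{"linear":[0,0,-0.02],"twist":0,"gripper":0.4}]'
```

```text
time: 30.58
tool_pos: [0.6515, 0.0982, 0.1839]
ee_rot: [3.142, -0.003, 3.141]
wrist_force: [0.2, 0.6, -0.6]
width: 0.0635
time: 30.92
tool_pos: [0.6522, 0.0976, 0.1777]
ee_rot: [3.141, 0.0, 3.141]
wrist_force: [-0.2, -0.5, -1.5]
width: 0.0639
time: 31.17
tool_pos: [0.6521, 0.0976, 0.1756]
ee_rot: [3.141, 0.0, 3.141]
wrist_force: [0.7, -0.2, -1.0]
width: 0.0635
```

```bash
python3 -m inch '[{"linear":[0,0.01,-0.02],"twist":0,"gripper":0.4},{"linear":[0,0.01,-0.02],"twist":0,"gripper":0.4},{"linear":[0,0.01,-0.02],"twist":0,"gripper":0.4}]'
python3 -m inch '[{"linear":[0,0,-0.02],"twist":0,"gripper":0.4},{"linear":[0,0,-0.02],"twist":0,"gripper":0.4},{"linear":[0,0,-0.02],"twist":0,"gripper":0.4}]'
python3 -m inch '[{"linear":[0,0,-0.01],"twist":0,"gripper":0.4},{"linear":[0,0,-0.01],"twist":0,"gripper":0.4},{"linear":[0,0,-0.01],"twist":0,"gripper":0.4}]'
```

```text
time: 31.42
tool_pos: [0.6519, 0.0988, 0.1733]
ee_rot: [3.142, -0.0, 3.141]
wrist_force: [0.1, -0.1, -0.3]
width: 0.0639
time: 31.67
tool_pos: [0.6522, 0.0988, 0.1718]
ee_rot: [3.141, 0.001, 3.141]
wrist_force: [0.4, 0.7, 0.4]
width: 0.0639
time: 31.92
tool_pos: [0.6524, 0.0989, 0.1717]
ee_rot: [3.141, 0.002, 3.141]
wrist_force: [-0.7, 0.7, 5.2]
width: 0.0637
```

```bash
python3 -m inch '[{"linear":[0,0,0],"twist":0,"gripper":0.7},{"linear":[0,0,0],"twist":0,"gripper":0.8},{"linear":[0,0,0],"twist":0,"gripper":1},{"linear":[0,0,0],"twist":0,"gripper":1},{"linear":[0,0,0],"twist":0,"gripper":1},{"linear":[0,0,0.3],"twist":0,"gripper":1},{"linear":[0,0,0.7],"twist":0,"gripper":1},{"linear":[0,0,1],"twist":0,"gripper":1},{"linear":[0,0,1],"twist":0,"gripper":1},{"linear":[0,0,1],"twist":0,"gripper":1}]'
python3 - <<'E'
from h import *
for f in ['top0','t3','t8']:
    s=dict(np.load(f'pics/{f}.npz')); W=cloud(s)
    m=((W[...,2]>0.100)&(W[...,0]>.34)&(W[...,0]<.53)&(W[...,1]>.23)&(W[...,1]<.44)).astype(np.uint8)
    n,l,st,c=cv2.connectedComponentsWithStats(m)
    for i in range(1,n):
        if st[i,4]>20:
            p=W[l==i]; print(f,c[i].round(1),st[i,4],ray(s,c[i],0.110).round(4),np.median(p,0).round(3),((p.min(0)+p.max(0))/2).round(3))
    b=((abs(W[...,2]-.084)<.006)&(W[...,0]>.34)&(W[...,0]<.53)&(W[...,1]>.23)&(W[...,1]<.44))
    print(cv2.minAreaRect(W[b][:,:2].astype(np.float32)))
E
python3 meas.py t14 | grep -v 'z95 0.0[1-9]'
```

```text
time: 32.75
tool_pos: [0.6531, 0.0987, 0.2738]
ee_rot: [3.141, 0.006, 3.141]
wrist_force: [0.6, -0.2, -0.2]
width: 0.094
top0 [152.8 291.8] 184 [[0.4705 0.2987 0.11  ]] [0.47  0.298 0.11 ] [0.47  0.3   0.108]
top0 [154.6 328.2] 186 [[0.4033 0.291  0.11  ]] [0.403 0.291 0.11 ] [0.404 0.292 0.108]
top0 [112.1 332. ] 195 [[0.3943 0.3699 0.11  ]] [0.394 0.37  0.11 ] [0.394 0.371 0.108]
((0.4325553774833679, 0.3363405466079712), (0.13028565049171448, 0.15274544060230255), 6.5984063148498535)
t3 [152.8 291.8] 181 [[0.4705 0.2987 0.11  ]] [0.47  0.299 0.11 ] [0.47  0.3   0.109]
t3 [154.6 328.2] 188 [[0.4033 0.2909 0.11  ]] [0.404 0.291 0.11 ] [0.404 0.292 0.108]
t3 [112.1 332. ] 194 [[0.3943 0.3699 0.11  ]] [0.394 0.369 0.109] [0.394 0.371 0.108]
((0.4325588345527649, 0.33636507391929626), (0.13027505576610565, 0.1522243767976761), 6.556738376617432)
t8 [152.8 291.9] 184 [[0.4703 0.2987 0.11  ]] [0.47  0.299 0.11 ] [0.47  0.3   0.108]
t8 [154.6 328.1] 186 [[0.4034 0.291  0.11  ]] [0.404 0.291 0.109] [0.404 0.292 0.108]
t8 [112.2 332.1] 199 [[0.3942 0.3696 0.11  ]] [0.394 0.37  0.11 ] [0.394
[... 421 characters left out ...]
 [398 138  24  30 468] z95 0.128 bbox [ 0.745 -0.208  0.021] [ 0.781 -0.171  0.145] topbbox centre [ 0.764 -0.189  0.131] [ 79 103  87]
[247. 194.] [240 179  13  35 298] z95 0.181 bbox [0.621 0.109 0.077] [0.676 0.133 0.184] topbbox centre [0.648 0.121 0.177] [31 53 75]
[277. 201.] [274 183   8  34 169] z95 0.181 bbox [0.627 0.066 0.063] [0.668 0.078 0.185] topbbox centre [0.653 0.071 0.177] [29 51 71]
[478. 318.] [ 420  266  122  100 7397] z95 0.131 bbox [ 0.352 -0.411  0.02 ] [ 0.534 -0.211  0.136] topbbox centre [ 0.443 -0.311  0.128] [138 122  54]
[135. 312.] [  96  276   81   74 5127] z95 0.110 bbox [0.361 0.263 0.021] [0.502 0.417 0.114] topbbox centre [0.432 0.332 0.106] [174 170 157]
```

```bash
python3 -m inch '[{"linear":[-0.91,1,0],"twist":0,"gripper":0.5},{"linear":[-0.91,1,0],"twist":0,"gripper":0.5},{"linear":[-0.91,1,0],"twist":0,"gripper":0.5},{"linear":[-0.91,1,0],"twist":0,"gripper":0.5}]'
python3 -m inch '[{"linear":[-0.9,1,0],"twist":0,"gripper":0.5},{"linear":[-0.9,1,0],"twist":0,"gripper":0.5},{"linear":[-0.9,1,0],"twist":0,"gripper":0.5},{"linear":[-0.9,1,0],"twist":0,"gripper":0.5}]'
python3 -m inch '[{"linear":[0,0,-0.3],"twist":0,"gripper":0.5},{"linear":[0,0,-0.9],"twist":0,"gripper":0.5},{"linear":[0,0,-0.9],"twist":0,"gripper":0.5},{"linear":[0,0,-0.9],"twist":0,"gripper":0.5},{"linear":[0,0,-0.9],"twist":0,"gripper":0.5},{"linear":[0,0,-0.9],"twist":0,"gripper":0.5}]'
python3 - <<'E'
from h import *
o=robot.get_obs();print(o['tool_pos'],o['ee_rot'],o['joint_positions'])
for a in ['wrist','scene']: s=snap(a,a+'15')
E
python3 meas.py t15 | grep '263\.'
```

```text
time: 33.13
tool_pos: [0.5568, 0.2024, 0.2683]
ee_rot: [3.14, -0.006, -3.138]
wrist_force: [0.8, -0.1, 0.2]
width: 0.0708
time: 33.47
tool_pos: [0.4669, 0.302, 0.2685]
ee_rot: [3.141, -0.005, -3.137]
wrist_force: [1.1, 0.5, 0.5]
width: 0.0479
time: 33.97
tool_pos: [0.4719, 0.2986, 0.1814]
ee_rot: [3.141, 0.001, 3.14]
wrist_force: [-0.2, 0.5, 0.5]
width: 0.0473
[0.47185996 0.29857904 0.18137019] [3.14119811e+00 1.12589473e-03 3.14015213e+00] [ 4.62720099e-01  1.18360443e-01  1.42799115e+00 -1.51275209e-04
  1.59405766e+00 -1.10663953e+00]
[251. 263.] [ 224  213   49   95 2768] z95 0.082 bbox [0.448 0.087 0.02 ] [0.64  0.174 0.09 ] topbbox centre [0.514 0.136 0.08 ] [27 61 94]
```

```bash
python3 - <<'E'
from h import *
s=dict(np.load('pics/t15.npz')); cv2.imwrite('pics/t15c.png',cv2.resize(s['image'][150:320,170:420,::-1],None,fx=3.2,fy=3.2,interpolation=cv2.INTER_CUBIC))
q=dict(np.load('pics/scene15.npz')); cv2.imwrite('pics/s15c.png',cv2.resize(q['image'][180:320,280:430,::-1],None,fx=4,fy=4,interpolation=cv2.INTER_CUBIC))
E
cat > stk.py <<'E'
from h import *
def axis(s,roi=(.3,.75,-.4,.24)):
    W=cloud(s); h=cv2.cvtColor(s['image'],cv2.COLOR_RGB2HSV)
    m=(h[...,0]>98)&(h[...,0]<122)&(h[...,1]>110)&(W[...,2]>.01)&(W[...,0]>roi[0])&(W[...,0]<roi[1])&(W[...,1]>roi[2])&(W[...,1]<roi[3])
    n,l,st,c=cv2.connectedComponentsWithStats(m.astype(np.uint8)); i=1+np.argmax(st[1:,4]); m=l==i
    return W[m]
if __name__=='__main__':
    P=axis(dict(np.load('pics/t15.npz'))); xy=P[:,:2]
    r=cv2.minAreaRect(xy.astype(np.float32)); print(r, cv2.boxPoints(r).round(3).tolist())
    v=np.array([-.19,.085]); v/=np.linalg.norm(v)
    for k in range(3):   # axis from ridge of slices
        n=np.array([-v[1],v[0]]); a=xy@v; b=xy@n; C=[]
        for lo in np.arange(a.min(),a.max()-.005,.01):
            q=(a>=lo)&(a<lo+.01); C.append((lo+.005,(b[q].min()+b[q].max())/2,b[q].max()-b[q].min(),np.percentile(P[q,2],97)))
        C=np.array(C); w=C[1:-1]; sl=np.polyfit(w[:,0],w[:,1],1)[0]; v=v+sl*n; v/=np.linalg.norm(v)
    n=np.array([-v[1],v[0]])
    print('dir deg',np.degrees(np.arctan2(v[1],v[0])))
    for c in C: p=c[0]*v+c[1]*n; print((c[0]-a.min()).round(3),p.round(3),c[2:].round(3))
E
python3 stk.py
```

```text
((0.5441416501998901, 0.12258827686309814), (0.0636785477399826, 0.1892184615135193), 77.95198822021484) [[0.4449999928474426, 0.11100000143051147], [0.6299999952316284, 0.07199999690055847], [0.6430000066757202, 0.1340000033378601], [0.4580000042915344, 0.17299999296665192]]
dir deg 168.3568379576208
0.005 [0.632 0.105] [0.037 0.05 ]
0.015 [0.622 0.108] [0.039 0.051]
0.025 [0.612 0.109] [0.04  0.054]
0.035 [0.602 0.111] [0.044 0.058]
0.045 [0.593 0.113] [0.045 0.06 ]
0.055 [0.583 0.114] [0.047 0.068]
0.065 [0.573 0.116] [0.06  0.071]
0.075 [0.563 0.118] [0.061 0.073]
0.085 [0.553 0.12 ] [0.06  0.075]
0.095 [0.544 0.122] [0.062 0.076]
0.105 [0.534 0.123] [0.059 0.077]
0.115 [0.524 0.126] [0.06  0.079]
0.125 [0.514 0.129] [0.063 0.08 ]
0.135 [0.505 0.131] [0.063 0.082]
0.145 [0.495 0.133] [0.061 0.081]
0.155 [0.485 0.135] [0.06  0.084]
0.165 [0.475 0.137] [0.058 0.085]
0.175 [0.465 0.139] [0.058 0.087]
0.185 [0.456 0.142] [0.059 0.085]
```

```bash
python3 - <<'E'
from h import *
s=dict(np.load('pics/t15.npz')); W=cloud(s)
for c in [(300,205),(276,294),(262,347),(250,412),(228,495)]:
    u,v=170+c[0]/3.2,150+c[1]/3.2; print(c,W[int(round(v)),int(round(u))].round(3))
E
```

```text
(300, 205) [0.637 0.103 0.04 ]
(276, 294) [0.575 0.114 0.07 ]
(262, 347) [0.543 0.121 0.066]
(250, 412) [0.501 0.125 0.079]
(228, 495) [0.452 0.144 0.025]
```

```bash
python3 -m inch '[{"linear":[0.31,-0.9,0],"twist":-0.193,"gripper":1},{"linear":[0.31,-0.9,0],"twist":-0.193,"gripper":1},{"linear":[0.31,-0.9,0],"twist":-0.193,"gripper":1},{"linear":[0.31,-0.9,0],"twist":-0.193,"gripper":1}]'
python3 -m inch '[{"linear":[0.31,-0.85,0],"twist":0,"gripper":1},{"linear":[0.31,-0.85,0],"twist":0,"gripper":1},{"linear":[0.31,-0.85,0],"twist":0,"gripper":1},{"linear":[0.31,-0.85,0],"twist":0,"gripper":1},{"linear":[0.31,-0.85,0],"twist":0,"gripper":1},{"linear":[0.31,-0.85,0],"twist":0,"gripper":1}]'
python3 - <<'E'
from h import *
o=robot.get_obs();print(o['tool_pos'],o['ee_rot'],o['joint_positions'])
snap('wrist','w16')
E
```

```text
time: 34.45
tool_pos: [0.5037, 0.2064, 0.1821]
ee_rot: [3.141, 0.003, 2.935]
wrist_force: [-0.0, 0.8, 0.3]
width: 0.0706
time: 34.95
tool_pos: [0.5327, 0.1255, 0.1809]
ee_rot: [3.14, -0.0, 2.941]
wrist_force: [0.0, 0.5, -0.4]
width: 0.0939
[0.53273916 0.12552356 0.18085256] [ 3.14017785e+00 -2.53380175e-05  2.94050000e+00] [ 1.26988338e-01  9.45436324e-02  1.45510284e+00  1.34779677e-03
  1.59151426e+00 -1.24268711e+00]
```

```bash
python3 -m inch '[{"linear":[0.02,-0.015,-0.4],"twist":0,"gripper":1},{"linear":[0.02,-0.015,-0.8],"twist":0,"gripper":1},{"linear":[0.02,-0.015,-0.8],"twist":0,"gripper":1},{"linear":[0.02,-0.015,-0.8],"twist":0,"gripper":1}]'
python3 -m inch '[{"linear":[0,0,-0.25],"twist":0,"gripper":1},{"linear":[0,0,-0.53],"twist":0,"gripper":1},{"linear":[0,0,-0.53],"twist":0,"gripper":1},{"linear":[0,0,-0.53],"twist":0,"gripper":1},{"linear":[0,0,-0.53],"twist":0,"gripper":0.4},{"linear":[0,0,-0.53],"twist":0,"gripper":0.4},{"linear":[0,0,-0.53],"twist":0,"gripper":0.4},{"linear":[0,0,-0.53],"twist":0,"gripper":0.4},{"linear":[0,0,-0.53],"twist":0,"gripper":0.4},{"linear":[0,0,-0.53],"twist":0,"gripper":0.4}]'
python3 -m inch '[{"linear":[0,0,0.1],"twist":0,"gripper":0.4},{"linear":[0,0,0.2],"twist":0,"gripper":0.4},{"linear":[0,0,0.2],"twist":0,"gripper":0.4},{"linear":[0,0,0.2],"twist":0,"gripper":0.4}]'
python3 - <<'E'
from h import *
o=robot.get_obs();print(o['tool_pos'],o['ee_rot'],o['joint_positions'])
snap('wrist','w17');snap('scene','s17')
E
```

```text
time: 35.33
tool_pos: [0.5324, 0.1232, 0.0981]
ee_rot: [-3.14, -0.007, 2.941]
wrist_force: [-0.1, 1.3, 0.0]
width: 0.0943
time: 36.17
tool_pos: [0.5352, 0.1222, 0.0483]
ee_rot: [3.141, 0.001, 2.938]
wrist_force: [-2.3, 0.3, 3.2]
width: 0.0641
time: 36.5
tool_pos: [0.5358, 0.1224, 0.0685]
ee_rot: [3.141, 0.002, 2.939]
wrist_force: [-0.4, 0.0, -2.1]
width: 0.0636
[0.53580072 0.12237623 0.06854577] [3.14065548e+00 2.01652873e-03 2.93856856e+00] [ 1.21232079e-01  1.70274903e-01  1.60039174e+00  2.50967127e-04
  1.36871599e+00 -1.24659120e+00]
```

```bash
python3 - <<'E'
from h import *
s=dict(np.load('pics/top0.npz')); W=cloud(s)
hsv=cv2.cvtColor(s['image'],cv2.COLOR_RGB2HSV)
m=(hsv[...,1]>150)&(hsv[...,0]>18)&(hsv[...,0]<35)&(abs(W[...,2]-0.13)<.006)&(W[...,1]<-.15)
P=W[m]; r=cv2.minAreaRect(P[:,:2].astype(np.float32)); print(r,cv2.boxPoints(r).round(3).tolist())
q=W[260:300,420:545].reshape(-1,3); 
for y in np.arange(-.39,-.22,.02):
    k=P[abs(P[:,1]-y)<.01]; print(round(y,2),k[:,0].max().round(4),k[:,0].min().round(4))
E
```

```text
((0.4413103759288788, -0.3110327422618866), (0.16472084820270538, 0.18771663308143616), 5.235647201538086) [[0.35100001096725464, -0.22499999403953552], [0.36800000071525574, -0.41200000047683716], [0.5320000052452087, -0.3970000147819519], [0.5149999856948853, -0.20999999344348907]]
-0.39 0.5299 0.3666
-0.37 0.5296 0.3642
-0.35 0.5273 0.3618
-0.33 0.5251 0.36
-0.31 0.5243 0.3593
-0.29 0.5222 0.3569
-0.27 0.5198 0.3545
-0.25 0.5179 0.3541
-0.23 0.5173 0.352
```

```bash
python3 -m inch '[{"linear":[0,0,-0.1],"twist":0,"gripper":0.4},{"linear":[0,0,-0.2],"twist":0,"gripper":0.4},{"linear":[0,0,-0.2],"twist":0,"gripper":0.4},{"linear":[0,0,-0.2],"twist":0,"gripper":0.8},{"linear":[0,0,-0.2],"twist":0,"gripper":0.8},{"linear":[0,0,-0.2],"twist":0,"gripper":0.8},{"linear":[0,0,-0.2],"twist":0,"gripper":0.8}]'
python3 - <<'E'
from h import *
snap('wrist','w18');snap('scene','s18');snap('top','t18')
E
```

```text
time: 37.18
tool_pos: [0.5351, 0.1222, 0.0475]
ee_rot: [3.142, -0.0, 2.939]
wrist_force: [0.4, 0.4, 1.3]
width: 0.0752
```

```bash
python3 - <<'E'
from h import *
s=dict(np.load('pics/w18.npz')); H=s['hand_eye']; Hi=np.linalg.inv(H); K=s['mtx']
print(H.round(3))
def pr(p):
    c=Hi@np.r_[p,1]; return (K@(c[:3]/c[2]))[:2].round(1)
for dx in (-.02,-.008,0,.008,.02): print(dx,'axis',pr([dx,0,.003]),'top of cyl',pr([dx,0,.003-.0325]),'fingerside',pr([dx,.0325,.003]))
# wrist cloud in tool frame
d=s['depth']; v,u=np.mgrid[:480,:640]
P=np.stack([(u-K[0,2])/K[0,0]*d,(v-K[1,2])/K[1,1]*d,d],-1)@H[:3,:3].T+H[:3,3]
for r in range(95,440,12):
    print(r,[P[r,c].round(4).tolist() for c in (320,)], s['image'][r,320].tolist())
E
```

```text
[[-0.001 -0.97  -0.242  0.071]
 [ 1.    -0.001 -0.    -0.   ]
 [-0.    -0.242  0.97  -0.157]
 [ 0.     0.     0.     1.   ]]
-0.02 axis [320.4 354.6] top of cyl [320.4 399.5] fingerside [392.3 354.5]
-0.008 axis [320.3 330.2] top of cyl [320.4 370.7] fingerside [393.5 330.1]
0 axis [320.3 313.5] top of cyl [320.4 350.8] fingerside [394.3 313.4]
0.008 axis [320.3 296.4] top of cyl [320.4 330.3] fingerside [395.1 296.3]
0.02 axis [320.3 270. ] top of cyl [320.3 298.6] fingerside [396.4 270. ]
95 [[0.0958, -0.0, 0.0479]] [218, 213, 202]
107 [[0.0879, -0.0, 0.0233]] [59, 115, 168]
119 [[0.0791, -0.0, -0.0341]] [49, 107, 161]
131 [[0.0757, -0.0, -0.0337]] [57, 110, 166]
143 [[0.0722, -0.0001, -0.0339]] [43, 98, 147]
155 [[0.0686, -0.0001, -0.0337]] [58, 114, 165]
167 [[0.065, -0.0001, -0.0329]] [57, 114, 164]
179 [[0.0612, -0.0001, -0.0325]] [59, 117, 169]
191 [[0.0573, -0.0001, -0.0308]] [60, 116, 169]
203 [[0.0534, -0.0001, -0.0304]] [58, 117, 170]
215 [[0.0493, -0.0001, -0.0296]] [58, 116, 169]
227 [[0.0453, -0.0001, -0.0297]] [63, 118, 170]
239 [[0.0398, -0.0001, -0.0234]] [58, 116, 167]
251 [[0.0349, -0.0001, -0.0213]] [40, 72, 109]
263 [[0.0334, -0.0001, -0.0312]] [58, 119, 170]
275 [[0.0287, -0.0001, -0.0297]] [83, 139, 186]
287 [[0.0237, -0.0001, -0.0281]] [41, 75, 112]
299 [[0.0191, -0.0001, -0.0277]] [38, 76, 110]
311 [[0.0145, -0.0001, -0.0275]] [38, 74, 112]
323 [[0.0096, -0.0001, -0.027]] [46, 84, 120]
335 [[0.0042, -0.0001, -0.0256]] [32, 68, 107]
347 [[-0.0006, -0.0001, -0.0256]] [37, 76, 110]
359 [[-0.0112, -0.0002, -0.0159]] [40, 75, 108]
371 [[0.0296, -0.0001, -0.0902]] [46, 46, 45]
383 [[0.0284, -0.0001, -0.0924]] [54, 54, 53]
395 [[0.0259, -0.0001, -0.0925]] [61, 65, 59]
407 [[0.0232, -0.0001, -0.0923]] [57, 58, 59]
419 [[-0.0346, -0.0002, -0.0215]] [75, 128, 177]
431 [[-0.0419, -0.0002, -0.0195]] [60, 116, 168]
```

```bash
python3 - <<'E'
from h import *
s=dict(np.load('pics/w16.npz')); H=s['hand_eye']; K=s['mtx']
d=s['depth']; v,u=np.mgrid[:480,:640]
P=np.stack([(u-K[0,2])/K[0,0]*d,(v-K[1,2])/K[1,1]*d,d],-1)@H[:3,:3].T+H[:3,3]
for r in range(126,366,5): print(r,P[r,310].round(4).tolist(), s['image'][r,310].tolist())
q=dict(np.load('pics/s18.npz')); a=cv2.resize(q['image'][180:300,280:430,::-1],None,fx=4,fy=4,interpolation=cv2.INTER_CUBIC)
cv2.imwrite('pics/s18c.png',a)
E
```

```text
126 [0.0866, -0.0077, 0.1559] [164, 167, 177]
131 [0.083, -0.0078, 0.1594] [69, 121, 172]
136 [0.0792, -0.0078, 0.158] [68, 122, 171]
141 [0.0746, -0.0063, 0.0971] [70, 123, 174]
146 [0.0716, -0.0063, 0.0968] [65, 120, 170]
151 [0.0685, -0.0064, 0.0979] [55, 107, 156]
156 [0.0655, -0.0064, 0.0963] [61, 117, 169]
161 [0.0623, -0.0065, 0.0996] [66, 120, 171]
166 [0.0592, -0.0064, 0.0981] [63, 117, 170]
171 [0.0561, -0.0065, 0.0985] [66, 122, 170]
176 [0.0528, -0.0065, 0.0997] [62, 119, 167]
181 [0.0495, -0.0066, 0.1009] [59, 113, 163]
186 [0.0463, -0.0066, 0.101] [59, 115, 166]
191 [0.0429, -0.0067, 0.1022] [71, 123, 173]
196 [0.0396, -0.0067, 0.1022] [56, 113, 164]
201 [0.0354, -0.0069, 0.1092] [54, 108, 162]
206 [0.033, -0.0067, 0.1018] [61, 113, 162]
211 [0.0296, -0.0068, 0.102] [51, 112, 164]
216 [0.0261, -0.0068, 0.1028] [62, 118, 164]
221 [0.0225, -0.0069, 0.1039] [36, 67, 105]
226 [0.019, -0.0069, 0.1043] [30, 63, 104]
231 [0.0154, -0.0069, 0.1049] [34, 70, 108]
236 [0.0117, -0.007, 0.1058] [32, 66, 103]
241 [0.0081, -0.007, 0.1063] [57, 107, 152]
246 [0.0044, -0.0071, 0.1068] [
[... 360 characters left out ...]
99] [38, 71, 107]
291 [-0.0303, -0.0074, 0.1108] [34, 70, 105]
296 [-0.035, -0.0075, 0.113] [60, 117, 167]
301 [-0.0387, -0.0075, 0.1125] [52, 112, 164]
306 [-0.0426, -0.0075, 0.1125] [54, 111, 164]
311 [-0.0501, -0.0078, 0.1204] [58, 112, 163]
316 [-0.055, -0.0079, 0.1223] [57, 110, 162]
321 [-0.0599, -0.008, 0.1238] [58, 113, 162]
326 [-0.0657, -0.0081, 0.1271] [51, 107, 160]
331 [-0.0697, -0.0081, 0.1265] [53, 107, 160]
336 [-0.0751, -0.0082, 0.1287] [42, 102, 154]
341 [-0.08, -0.0082, 0.1296] [53, 109, 161]
346 [-0.0856, -0.0083, 0.1319] [54, 108, 160]
351 [-0.0917, -0.0085, 0.1348] [56, 112, 161]
356 [-0.0964, -0.0085, 0.1351] [49, 106, 158]
361 [-0.1013, -0.0086, 0.1355] [54, 107, 158]
```

```bash
python3 -m inch '[{"linear":[0.035,0,0.11],"twist":0,"gripper":0.8},{"linear":[0.035,0,0.11],"twist":0,"gripper":0.8},{"linear":[0.035,0,0.11],"twist":0,"gripper":0.4},{"linear":[0.035,0,0.11],"twist":0,"gripper":0.4},{"linear":[0.035,0,0.11],"twist":0,"gripper":0.4},{"linear":[0.035,0,0.11],"twist":0,"gripper":0.4},{"linear":[0.035,0,0.11],"twist":0,"gripper":0.4},{"linear":[0.035,0,0.11],"twist":0,"gripper":0.4},{"linear":[0.035,0,0.11],"twist":0,"gripper":0.4}]'
python3 -m inch '[{"linear":[0,0,0.15],"twist":0,"gripper":0.4},{"linear":[0,0,0.3],"twist":0,"gripper":0.4},{"linear":[0,0,0.45],"twist":0,"gripper":0.4},{"linear":[0,0,0.6],"twist":0,"gripper":0.4},{"linear":[0,0,0.6],"twist":0,"gripper":0.4},{"linear":[0,0,0.6],"twist":0,"gripper":0.4}]'
python3 - <<'E'
from h import *
o=robot.get_obs();print(o['tool_pos'],o['ee_rot'],o['wrist_force'],o['wrist_torque'])
snap('wrist','w19');snap('top','t19');q=snap('scene','s19')
cv2.imwrite('pics/s19c.png',cv2.resize(q['image'][150:300,250:430,::-1],None,fx=4,fy=4,interpolation=cv2.INTER_CUBIC))
E
```

```text
time: 38.08
tool_pos: [0.5385, 0.1221, 0.0588]
ee_rot: [-3.142, 0.0, 2.938]
wrist_force: [-2.1, -0.8, 3.9]
width: 0.0636
time: 38.58
tool_pos: [0.5387, 0.1223, 0.1181]
ee_rot: [3.141, 0.0, 2.939]
wrist_force: [0.0, -0.1, -3.1]
width: 0.0633
[0.53866445 0.12233506 0.11806464] [3.14115365e+00 2.64261722e-04 2.93861164e+00] [ 0.00658937 -0.1382092  -3.08773989] [-0.04122416  0.07467238 -0.03021006]
```

```bash
python3 -m inch '[{"linear":[0.03,-0.1,0.2],"twist":0,"gripper":0.4},{"linear":[0.06,-0.25,0.4],"twist":0.05,"gripper":0.4},{"linear":[0.1,-0.45,0.6],"twist":0.1,"gripper":0.4},{"linear":[0.1,-0.7,0.85],"twist":0.1,"gripper":0.4},{"linear":[0.1,-0.95,0.85],"twist":0.1,"gripper":0.4},{"linear":[0.1,-1,0.85],"twist":0.1,"gripper":0.4}]'
python3 -m inch '[{"linear":[0.03,-0.2,0],"twist":0.03,"gripper":0.4},{"linear":[0.06,-0.45,0],"twist":0.06,"gripper":0.4},{"linear":[0.1,-0.7,0],"twist":0.09,"gripper":0.4},{"linear":[0.13,-0.95,0],"twist":0.09,"gripper":0.4},{"linear":[0.13,-1,0],"twist":0.09,"gripper":0.4}]'
python3 -m inch '[{"linear":[0.03,-0.2,0],"twist":0.03,"gripper":0.4},{"linear":[0.06,-0.45,0],"twist":0.06,"gripper":0.4},{"linear":[0.1,-0.7,0],"twist":0.09,"gripper":0.4},{"linear":[0.13,-0.95,0],"twist":0.09,"gripper":0.4},{"linear":[0.13,-1,0],"twist":0.09,"gripper":0.4}]'
python3 -m inch '[{"linear":[0.03,-0.2,0],"twist":0,"gripper":0.4},{"linear":[0.06,-0.45,0],"twist":0,"gripper":0.4},{"linear":[0.1,-0.7,0],"twist":0,"gripper":0.4},{"linear":[0.13,-0.95,0],"twist":0,"gripper":0.4},{"linear":[0.13,-1,0],"twist":0,"gripper":0.4},{"linear":[0.13,-1,0],"twist":0,"gripper":0.4}]'
python3 - <<'E'
from h import *
o=robot.get_obs();print(o['tool_pos'],o['ee_rot'],o['wrist_force'],o['joint_positions'])
snap('wrist','w20');snap('top','t20');q=snap('scene','s20')
cv2.imwrite('pics/s20c.png',cv2.resize(q['image'][80:260,150:350,::-1],None,fx=3.3,fy=3.3,interpolation=cv2.INTER_CUBIC))
E
```

```text
time: 39.23
tool_pos: [0.5492, 0.0188, 0.2043]
ee_rot: [-3.139, 0.002, 3.04]
wrist_force: [-0.6, -0.6, -3.8]
width: 0.0634
time: 39.65
tool_pos: [0.5611, -0.0808, 0.201]
ee_rot: [-3.141, -0.004, 3.134]
wrist_force: [0.6, -0.5, -2.5]
width: 0.0639
time: 40.07
tool_pos: [0.5742, -0.1804, 0.2011]
ee_rot: [3.142, -0.003, -3.054]
wrist_force: [-0.8, 0.2, -3.0]
width: 0.0633
time: 40.57
tool_pos: [0.5871, -0.278, 0.2015]
ee_rot: [3.139, -0.003, -3.053]
wrist_force: [0.2, 0.1, -2.5]
width: 0.0639
[ 0.58712117 -0.27798378  0.20145367] [ 3.13893601e+00 -2.50040338e-03 -3.05310804e+00] [ 0.17311176  0.10921035 -2.49698802] [-5.29802479e-01  3.18950560e-01  1.14902375e+00  7.19565839e-04
  1.67719573e+00 -2.18900496e+00]
```

```bash
python3 -m inch '[{"linear":[-0.04,0,-0.15],"twist":0,"gripper":0.4},{"linear":[-0.04,0,-0.28],"twist":0,"gripper":0.4},{"linear":[-0.04,0,-0.33],"twist":0,"gripper":0.4},{"linear":[-0.04,0,-0.33],"twist":0,"gripper":0.4}]'
python3 -m inch '[{"linear":[0,0,-0.04],"twist":0,"gripper":0.4},{"linear":[-0.01,0,-0.08],"twist":0,"gripper":0.4},{"linear":[-0.01,0,-0.12],"twist":0,"gripper":0.4},{"linear":[-0.01,0,-0.12],"twist":0,"gripper":0.4}]'
python3 - <<'E'
from h import *
o=robot.get_obs();print(o['tool_pos'],o['ee_rot'],o['wrist_force'],o['wrist_torque'])
snap('wrist','w21');q=snap('scene','s21')
cv2.imwrite('pics/s21c.png',cv2.resize(q['image'][80:260,150:350,::-1],None,fx=3.3,fy=3.3,interpolation=cv2.INTER_CUBIC))
E
```

```text
time: 41.05
tool_pos: [0.5826, -0.2761, 0.1678]
ee_rot: [3.138, -0.004, -3.05]
wrist_force: [-0.5, 1.3, -1.6]
width: 0.0634
time: 41.38
tool_pos: [0.5831, -0.2776, 0.1586]
ee_rot: [3.141, 0.001, -3.051]
wrist_force: [1.8, 0.5, 0.4]
width: 0.0636
[ 0.58310421 -0.27755874  0.15857718] [ 3.14144926e+00  1.36869121e-03 -3.05123063e+00] [1.77860403 0.46772388 0.39428503] [ 0.15737125 -0.16208775 -0.00089539]
```

```bash
python3 -m inch '[{"linear":[-0.01,0,-0.05],"twist":0,"gripper":0.4},{"linear":[-0.02,0,-0.1],"twist":0,"gripper":0.4},{"linear":[-0.03,0,-0.145],"twist":0,"gripper":0.4},{"linear":[-0.03,0,-0.145],"twist":0,"gripper":0.4}]'
python3 -m inch '[{"linear":[-0.03,0,-0.04],"twist":0,"gripper":0.4},{"linear":[-0.06,0,-0.07],"twist":0,"gripper":0.4},{"linear":[-0.08,-0.01,-0.09],"twist":0,"gripper":0.4},{"linear":[-0.08,-0.01,-0.09],"twist":0,"gripper":0.4}]'
python3 - <<'E'
from h import *
o=robot.get_obs();print(o['tool_pos'],o['ee_rot'],o['wrist_force'],o['wrist_torque'])
snap('wrist','w22');q=snap('scene','s22')
cv2.imwrite('pics/s22c.png',cv2.resize(q['image'][80:260,150:350,::-1],None,fx=3.3,fy=3.3,interpolation=cv2.INTER_CUBIC))
E
```

```text
time: 41.82
tool_pos: [0.5789, -0.2774, 0.1423]
ee_rot: [3.14, -0.002, -3.051]
wrist_force: [2.6, 0.4, -1.5]
width: 0.0638
time: 42.15
tool_pos: [0.5719, -0.2787, 0.1346]
ee_rot: [3.141, 0.002, -3.051]
wrist_force: [5.4, 1.3, -0.2]
width: 0.0637
[ 0.57187783 -0.27868695  0.13458419] [ 3.14135145e+00  1.50089997e-03 -3.05140395e+00] [ 5.43070666  1.32168111 -0.18207078] [ 0.20916261 -0.68858607 -0.05331687]
```

```bash
python3 -m inch '[{"linear":[-0.04,0,-0.01],"twist":0,"gripper":0.4},{"linear":[-0.07,-0.01,-0.02],"twist":0,"gripper":0.4},{"linear":[-0.1,-0.01,-0.03],"twist":0,"gripper":0.4},{"linear":[-0.1,-0.01,-0.03],"twist":0,"gripper":0.4}]'
python3 -m inch '[{"linear":[-0.03,0,-0.01],"twist":0,"gripper":0.4},{"linear":[-0.06,0,-0.025],"twist":0,"gripper":0.4},{"linear":[-0.06,0,-0.025],"twist":0,"gripper":0.4},{"linear":[-0.06,0,-0.025],"twist":0,"gripper":0.4}]'
python3 - <<'E'
from h import *
o=robot.get_obs();print(o['tool_pos'],o['ee_rot'],o['wrist_force'],o['wrist_torque'])
snap('wrist','w23');q=snap('scene','s23')
cv2.imwrite('pics/s23c.png',cv2.resize(q['image'][80:260,150:350,::-1],None,fx=3.3,fy=3.3,interpolation=cv2.INTER_CUBIC))
E
```

```text
time: 42.58
tool_pos: [0.5684, -0.2781, 0.1343]
ee_rot: [-3.141, 0.018, -3.049]
wrist_force: [19.3, 3.9, -2.0]
width: 0.0634
time: 42.92
tool_pos: [0.5641, -0.2781, 0.1323]
ee_rot: [-3.14, 0.021, -3.049]
wrist_force: [21.2, 4.9, -2.2]
width: 0.0639
[ 0.56405518 -0.27811937  0.13234458] [-3.13983651  0.02114714 -3.04868443] [21.24223229  4.90603638 -2.22220501] [ 0.79806405 -3.8248218  -0.09279147]
```

```bash
python3 - <<'E'
from h import *
s=dict(np.load('pics/w23.npz')); H=s['hand_eye']; K=s['mtx']
d=s['depth']; v,u=np.mgrid[:480,:640]
P=np.stack([(u-K[0,2])/K[0,0]*d,(v-K[1,2])/K[1,1]*d,d],-1)@H[:3,:3].T+H[:3,3]
for r in list(range(150,170,3))+list(range(330,366,3)): print(r,P[r,322].round(4).tolist(), s['image'][r,322].tolist())
for c in (214,433): print(c,[P[250,c+k].round(3).tolist() for k in(-3,0,3)])
E
```

```text
150 [0.07, 0.0009, -0.027] [92, 111, 142]
153 [0.0691, 0.0009, -0.0282] [53, 106, 159]
156 [0.0681, 0.0009, -0.0275] [62, 115, 166]
159 [0.0672, 0.0009, -0.0281] [44, 92, 137]
162 [0.0662, 0.0009, -0.0274] [40, 92, 137]
165 [0.0652, 0.0009, -0.0256] [46, 94, 140]
168 [0.0641, 0.0009, -0.0233] [49, 96, 140]
330 [-0.0184, 0.0011, 0.0243] [34, 73, 109]
333 [-0.0194, 0.0011, 0.023] [37, 74, 110]
336 [-0.0211, 0.0011, 0.0231] [42, 77, 112]
339 [-0.0214, 0.0011, 0.0205] [37, 72, 107]
342 [-0.0226, 0.0011, 0.0197] [38, 72, 108]
345 [0.0209, 0.0007, -0.064] [30, 68, 101]
348 [0.0204, 0.0007, -0.0648] [35, 72, 109]
351 [0.0197, 0.0007, -0.065] [39, 70, 111]
354 [0.0192, 0.0007, -0.0658] [43, 80, 116]
357 [0.0173, 0.0007, -0.0639] [39, 70, 101]
360 [0.0148, 0.0007, -0.0611] [16, 58, 95]
363 [0.009, 0.0008, -0.0529] [27, 58, 93]
214 [[-0.006, -0.083, 0.134], [0.042, -0.03, -0.049], [0.042, -0.029, -0.048]]
433 [[0.042, 0.032, -0.048], [0.042, 0.033, -0.048], [-0.005, 0.088, 0.132]]
```

```bash
python3 -m inch '[{"linear":[0.05,0,0],"twist":0,"gripper":0.4},{"linear":[0.08,0,-0.03],"twist":0,"gripper":0.4},{"linear":[0.08,0,-0.06],"twist":0,"gripper":0.4},{"linear":[0.08,0,-0.06],"twist":0,"gripper":0.4}]'
python3 -m inch '[{"linear":[-0.02,0,-0.02],"twist":0,"gripper":0.4},{"linear":[-0.03,0,-0.02],"twist":0,"gripper":0.4},{"linear":[-0.03,0,-0.02],"twist":0,"gripper":0.4}]'
cat > tilt.py <<'E'
from h import *
import sys
s=snap('wrist',sys.argv[1]); H=s['hand_eye']; K=s['mtx']
o=robot.get_obs();print(o['tool_pos'].round(4),o['ee_rot'].round(3),o['wrist_force'].round(1),o['width'])
d=s['depth']; v,u=np.mgrid[:480,:640]
P=np.stack([(u-K[0,2])/K[0,0]*d,(v-K[1,2])/K[1,1]*d,d],-1)@H[:3,:3].T+H[:3,3]
h=cv2.cvtColor(s['image'],cv2.COLOR_RGB2HSV); b=(h[...,0]>98)&(h[...,0]<122)&(h[...,1]>110)&(abs(P[...,1])<.045)&(P[...,2]<.05)
col=b[:,321]|b[:,323]; r=np.where(b[:,322])[0]; Q=P[:,322][r]
Q=Q[Q[:,2]<0.0]
f=Q[np.argmax(Q[:,0])]; n=Q[np.argmin(Q[:,0]+.8*Q[:,2])]
print('far',f.round(4),'near/high',n.round(4)); e=f-n; print('tilt of axis from horizontal',90-np.degrees(np.arctan2(e[2],e[0])),'len',np.hypot(e[0],e[2]))
q=snap('scene',sys.argv[1]+'s'); cv2.imwrite('pics/'+sys.argv[1]+'c.png',cv2.resize(q['image'][80:260,150:350,::-1],None,fx=3.3,fy=3.3,interpolation=cv2.INTER_CUBIC))
E
python3 tilt.py w24
```

```text
time: 43.35
tool_pos: [0.564, -0.2793, 0.1234]
ee_rot: [3.141, 0.001, -3.051]
wrist_force: [5.5, 2.1, 0.5]
width: 0.0637
time: 43.6
tool_pos: [0.5622, -0.2792, 0.1224]
ee_rot: [3.141, 0.005, -3.051]
wrist_force: [7.6, 2.5, 0.2]
width: 0.0634
[ 0.5622 -0.2792  0.1224] [ 3.141  0.005 -3.051] [ 7.8  3.  -0. ] 0.06380192254483746
far [ 0.071   0.0003 -0.1569] near/high [ 0.071   0.0003 -0.1569]
tilt of axis from horizontal 90.0 len 0.0
```

```bash
python3 - <<'E'
import re
t=open('tilt.py').read()
i=t.index("h=cv2.cvt"); j=t.index("q=snap")
new='''h=cv2.cvtColor(s['image'],cv2.COLOR_RGB2HSV); b=(h[...,0]>98)&(h[...,0]<122)&(h[...,1]>110)&(abs(P[...,1])<.045)&(P[...,2]<.0)&(P[...,2]>-.076)&(abs(P[...,0])<.09)
l,_n=0,0
n,l,st,c=cv2.connectedComponentsWithStats(b.astype(np.uint8)); b=l==1+np.argmax(st[1:,4])
pts=[]
for c in range(200,450,8):   # far rim point of each column
    r=np.where(b[:,c])[0]
    if len(r): pts.append(P[r[0]+2,c])
pts=np.array(pts); A=np.c_[pts[:,:2],np.ones(len(pts))]; co,res,_,_=np.linalg.lstsq(A,pts[:,2],rcond=None)
k=abs(A@co-pts[:,2])<.004; co=np.linalg.lstsq(A[k],pts[k,2],rcond=None)[0]
print('far rim',pts[np.argmax(pts[:,0])].round(4),'n',k.sum(),'slope deg x %.1f y %.1f'%tuple(np.degrees(np.arctan(co[:2]))))
'''
open('tilt.py','w').write(t[:i]+new+t[j:])
E
python3 tilt.py w25
```

```text
[ 0.5622 -0.2792  0.1224] [ 3.141  0.005 -3.051] [7.1 3.2 0.8] 0.06385436884638032
far rim [ 0.0615  0.0002 -0.0402] n 28 slope deg x 27.2 y 0.6
```

```bash
python3 -m inch '[{"linear":[-0.03,0,0.01],"twist":0,"gripper":0.4},{"linear":[-0.06,0,0.02],"twist":0,"gripper":0.4},{"linear":[-0.08,0,0.02],"twist":0,"gripper":0.4},{"linear":[-0.08,0,0.02],"twist":0,"gripper":0.4}]'
python3 tilt.py w26
```

```text
time: 44.13
tool_pos: [0.5614, -0.2789, 0.1249]
ee_rot: [-3.139, 0.022, -3.049]
wrist_force: [26.0, 1.8, -6.8]
width: 0.0636
[ 0.5614 -0.2789  0.1249] [-3.139  0.022 -3.049] [25.   2.6 -7.1] 0.0636532063906848
far rim [ 0.0617 -0.0021 -0.0391] n 28 slope deg x 26.9 y 0.4
```

```bash
python3 -m inch '[{"linear":[0.05,0,0],"twist":0,"gripper":0.4},{"linear":[0.07,0,-0.03],"twist":0,"gripper":0.4},{"linear":[0.06,0,-0.06],"twist":0,"gripper":0.4},{"linear":[0.05,0,-0.06],"twist":0,"gripper":0.4}]'
python3 tilt.py w27
```

```text
time: 44.57
tool_pos: [0.5605, -0.2785, 0.1185]
ee_rot: [3.141, 0.007, -3.05]
wrist_force: [11.9, 4.1, 1.3]
width: 0.0637
[ 0.5605 -0.2785  0.1187] [ 3.141  0.008 -3.05 ] [9.8 4.3 0.6] 0.06362186287753299
far rim [ 0.071   0.0003 -0.1569] n 6 slope deg x 9.9 y 0.8
```

```bash
sed -i "s/^pts=np.array(pts); /pts=np.array(pts); pts=pts[(pts[:,2]>-.076)\&(pts[:,2]<.01)]; /" tilt.py; python3 tilt.py w28
```

```text
[ 0.5605 -0.2785  0.1187] [ 3.141  0.008 -3.051] [ 9.8  4.3 -0.1] 0.0634947816015694
far rim [ 0.0578  0.0025 -0.0461] n 29 slope deg x 21.5 y 0.5
```

```bash
python3 -m inch '[{"linear":[0.1,0,0],"twist":0,"gripper":0.4},{"linear":[0.15,0,0.05],"twist":0,"gripper":0.4},{"linear":[0.15,0,0.14],"twist":0,"gripper":0.4},{"linear":[0.15,0,0.14],"twist":0,"gripper":0.4},{"linear":[0.05,0,0.14],"twist":0,"gripper":0.4},{"linear":[0.03,0,0.14],"twist":0,"gripper":0.4}]'
python3 -m inch '[{"linear":[-0.02,0,-0.02],"twist":0,"gripper":0.4},{"linear":[-0.04,0,-0.05],"twist":0,"gripper":0.4},{"linear":[-0.06,0,-0.08],"twist":0,"gripper":0.4},{"linear":[-0.07,0,-0.09],"twist":0,"gripper":0.4},{"linear":[-0.07,0,-0.09],"twist":0,"gripper":0.4}]'
python3 tilt.py w29
```

```text
time: 45.27
tool_pos: [0.5586, -0.2801, 0.1313]
ee_rot: [3.141, -0.002, -3.052]
wrist_force: [-0.3, 0.3, -2.9]
width: 0.0632
time: 45.68
tool_pos: [0.5567, -0.2803, 0.1254]
ee_rot: [-3.138, 0.009, -3.051]
wrist_force: [7.0, -0.0, 2.9]
width: 0.0634
[ 0.5567 -0.2803  0.1253] [-3.138  0.009 -3.051] [6.5 0.4 3. ] 0.06329137779080457
far rim [ 0.0581  0.0002 -0.044 ] n 29 slope deg x 22.4 y 1.1
```

```bash
python3 -m inch '[{"linear":[-0.02,0,-0.02],"twist":0,"gripper":0.4},{"linear":[-0.04,0,-0.04],"twist":0,"gripper":0.4},{"linear":[-0.04,0,-0.04],"twist":0,"gripper":0.4},{"linear":[-0.04,0,-0.04],"twist":0,"gripper":0.4}]'
python3 tilt.py w30
```

```text
time: 46.12
tool_pos: [0.5547, -0.2804, 0.1225]
ee_rot: [-3.136, 0.014, -3.05]
wrist_force: [10.9, 0.4, 4.8]
width: 0.0639
[ 0.5547 -0.2805  0.1225] [-3.136  0.014 -3.05 ] [10.6  0.6  4.2] 0.0638372266345094
far rim [ 0.0544  0.0025 -0.0479] n 29 slope deg x 19.0 y 0.7
```

```bash
python3 -m inch '[{"linear":[-0.03,0,-0.01],"twist":0,"gripper":0.4},{"linear":[-0.06,0,-0.02],"twist":0,"gripper":0.4},{"linear":[-0.08,0,-0.02],"twist":0,"gripper":0.4},{"linear":[-0.08,0,-0.02],"twist":0,"gripper":0.4}]'
python3 tilt.py w31
```

```text
time: 46.55
tool_pos: [0.5541, -0.2805, 0.1232]
ee_rot: [-3.132, 0.033, -3.049]
wrist_force: [28.5, 0.2, 2.4]
width: 0.0637
[ 0.5542 -0.2805  0.1232] [-3.132  0.032 -3.048] [26.5  1.5  2.9] 0.06338865490423713
far rim [ 0.054   0.0002 -0.0469] n 29 slope deg x 18.9 y 0.4
```

```bash
python3 - <<'E'
from h import *
s=dict(np.load('pics/w31.npz')); H=s['hand_eye']; K=s['mtx']
d=s['depth']; v,u=np.mgrid[:480,:640]
P=np.stack([(u-K[0,2])/K[0,0]*d,(v-K[1,2])/K[1,1]*d,d],-1)@H[:3,:3].T+H[:3,3]
for c in (150,460):
  for r in range(205,260,5): print(c,r,P[r,c].round(4).tolist(), s['image'][r,c].tolist())
E
```

```text
150 205 [0.0427, -0.0854, 0.0395] [127, 106, 38]
150 210 [0.0423, -0.0797, 0.026] [126, 106, 39]
150 215 [0.042, -0.0747, 0.0139] [124, 106, 34]
150 220 [0.0417, -0.0703, 0.0033] [124, 107, 39]
150 225 [0.0412, -0.0667, -0.0052] [127, 107, 34]
150 230 [0.0397, -0.0659, -0.0077] [150, 129, 46]
150 235 [0.0378, -0.0661, -0.0077] [152, 131, 46]
150 240 [0.0355, -0.0667, -0.0067] [146, 123, 43]
150 245 [0.071, 0.0003, -0.157] [139, 132, 112]
150 250 [-0.0033, -0.1265, 0.1255] [144, 141, 130]
150 255 [-0.0069, -0.1263, 0.1243] [144, 143, 132]
460 205 [0.0452, 0.064, 0.021] [114, 99, 35]
460 210 [0.0434, 0.0631, 0.0177] [111, 95, 29]
460 215 [0.0421, 0.0612, 0.012] [130, 109, 43]
460 220 [0.0417, 0.058, 0.0026] [126, 108, 45]
460 225 [0.0413, 0.0549, -0.0063] [127, 110, 39]
460 230 [0.0398, 0.0543, -0.0085] [147, 126, 38]
460 235 [0.038, 0.0541, -0.0096] [149, 128, 38]
460 240 [0.036, 0.0543, -0.0094] [146, 125, 41]
460 245 [0.0013, 0.1025, 0.1213] [197, 189, 177]
460 250 [-0.0027, 0.1032, 0.1222] [222, 217, 207]
460 255 [-0.0065, 0.1034, 0.122] [222, 216, 205]
```

```bash
python3 -m inch '[{"linear":[0.15,0,0],"twist":0,"gripper":0.4},{"linear":[0.34,0,0.05],"twist":0,"gripper":0.4},{"linear":[0.34,0,0.15],"twist":0,"gripper":0.4},{"linear":[0.34,0,0.21],"twist":0,"gripper":0.4},{"linear":[0.25,0,0.21],"twist":0,"gripper":0.4},{"linear":[0.18,0,0.21],"twist":0,"gripper":0.4},{"linear":[0.17,0,0.21],"twist":0,"gripper":0.4}]'
python3 tilt.py w32
python3 -m inch '[{"linear":[-0.02,0,-0.03],"twist":0,"gripper":0.4},{"linear":[-0.04,0,-0.06],"twist":0,"gripper":0.4},{"linear":[-0.06,0,-0.08],"twist":0,"gripper":0.4},{"linear":[-0.06,0,-0.08],"twist":0,"gripper":0.4}]'
python3 tilt.py w33
```

```text
time: 47.23
tool_pos: [0.5561, -0.2799, 0.1373]
ee_rot: [3.141, -0.002, -3.053]
wrist_force: [-0.0, -0.0, -2.4]
width: 0.0636
[ 0.5565 -0.2799  0.1372] [ 3.141e+00 -1.000e-03 -3.053e+00] [ 0.2  0.3 -2.2] 0.0640333772789166
far rim [ 0.0542  0.0002 -0.0469] n 29 slope deg x 20.1 y 0.3
time: 47.67
tool_pos: [0.5524, -0.2796, 0.1289]
ee_rot: [3.141, 0.0, -3.051]
wrist_force: [0.0, -0.4, -2.8]
width: 0.0637
[ 0.5524 -0.2796  0.1291] [ 3.141 -0.    -3.051] [ 0.7 -0.3 -2.3] 0.06356811809165558
far rim [ 0.0542 -0.002  -0.0469] n 29 slope deg x 20.4 y -0.1
```

```bash
python3 -m inch '[{"linear":[-0.03,0,0],"twist":0,"gripper":0.4},{"linear":[-0.06,0,0],"twist":0,"gripper":0.4},{"linear":[-0.06,0,0],"twist":0,"gripper":0.4},{"linear":[-0.06,0,0],"twist":0,"gripper":0.4}]'
python3 tilt.py w34
python3 -m inch '[{"linear":[-0.03,0,-0.01],"twist":0,"gripper":0.4},{"linear":[-0.05,0,-0.02],"twist":0,"gripper":0.4},{"linear":[-0.05,0,-0.02],"twist":0,"gripper":0.4},{"linear":[-0.05,0,-0.02],"twist":0,"gripper":0.4}]'
python3 tilt.py w35
```

```text
time: 48.1
tool_pos: [0.5514, -0.2795, 0.131]
ee_rot: [-3.14, 0.012, -3.05]
wrist_force: [11.1, 1.6, -3.7]
width: 0.0638
[ 0.5514 -0.2795  0.131 ] [-3.14   0.012 -3.05 ] [12.4  0.8 -3.7] 0.0637715197403757
far rim [ 0.0542  0.0002 -0.0469] n 29 slope deg x 21.1 y 0.3
time: 48.53
tool_pos: [0.5511, -0.2794, 0.1314]
ee_rot: [-3.137, 0.024, -3.049]
wrist_force: [20.3, 0.5, -2.4]
width: 0.0637
[ 0.5511 -0.2794  0.1314] [-3.137  0.024 -3.049] [20.4  1.4 -3.4] 0.0634686016763177
far rim [ 0.0542  0.0002 -0.0465] n 29 slope deg x 21.1 y 0.4
```

```bash
python3 - <<'E'
from h import *
s=dict(np.load('pics/t8.npz'))
print(ray(s,[(232.5,173),(394.5,175),(394,297),(229,295)],.016).round(4))
g=cv2.cvtColor(s['image'],cv2.COLOR_RGB2GRAY).astype(int)
for u in (300,340,370): print(u,[(v,g[v,u]) for v in range(168,184)])
E
python3 -m inch '[{"linear":[0.3,0,0],"twist":0,"gripper":0.4},{"linear":[0.4,0,0.3],"twist":0,"gripper":0.4},{"linear":[0.4,0,0.6],"twist":0,"gripper":0.4},{"linear":[0.4,0,0.6],"twist":0,"gripper":0.4},{"linear":[0.4,0,0.6],"twist":0,"gripper":0.4}]'
python3 tilt.py w36
```

```text
[[ 0.7278  0.1757  0.016 ]
 [ 0.7304 -0.1643  0.016 ]
 [ 0.4762 -0.1643  0.016 ]
 [ 0.4719  0.1712  0.016 ]]
300 [(168, np.int64(170)), (169, np.int64(166)), (170, np.int64(169)), (171, np.int64(160)), (172, np.int64(135)), (173, np.int64(103)), (174, np.int64(75)), (175, np.int64(60)), (176, np.int64(74)), (177, np.int64(88)), (178, np.int64(88)), (179, np.int64(90)), (180, np.int64(91)), (181, np.int64(90)), (182, np.int64(88)), (183, np.int64(90))]
340 [(168, np.int64(164)), (169, np.int64(170)), (170, np.int64(167)), (171, np.int64(160)), (172, np.int64(148)), (173, np.int64(114)), (174, np.int64(79)), (175, np.int64(62)), (176, np.int64(68)), (177, np.int64(85)), (178, np.int64(90)), (179, np.int64(87)), (180, np.int64(90)), (181, np.int64(86)), (182, np.int64(88)), (183, np.int64(85))]
370 [(168, np.int64(166)), (169, np.int64(166)), (170, np.int64(165)), (171, np.int64(163)), (172, np.int64(157)), (173, np.int64(132)), (174, np.int64(101)), (175, np.int64(71)), (176, np.int64(60)), (177, np.int64(74)), (178, np.int64(79)), (179, np.int64(84)), (180, np.int64(86)), (181, np.int64(87)), (182, np.int64(85)), (183, np.int64(85))]
time: 49.05
tool_pos: [0.5826, -0.2804, 0.19]
ee_rot: [-3.138, 0.004, -3.051]
wrist_force: [-0.8, -0.6, -3.8]
width: 0.0636
[ 0.5814 -0.2799  0.1875] [-3.141  0.    -3.052] [-0.5 -0.2 -2.8] 0.06382600621153293
far rim [ 0.054   0.0002 -0.0472] n 29 slope deg x 20.1 y 0.6
```

```bash
python3 -m inch '[{"linear":[0,0.2,0.1],"twist":0,"gripper":0.4},{"linear":[0,0.5,0.25],"twist":0,"gripper":0.4},{"linear":[0,0.8,0.28],"twist":-0.1,"gripper":0.4},{"linear":[0,1,0.28],"twist":-0.2,"gripper":0.4},{"linear":[0,1,0.28],"twist":-0.3,"gripper":0.4},{"linear":[0,1,0.28],"twist":-0.4,"gripper":0.4},{"linear":[0,1,0.28],"twist":-0.5,"gripper":0.4},{"linear":[0,1,0.28],"twist":-0.6,"gripper":0.4},{"linear":[0,1,0.28],"twist":-0.7,"gripper":0.4},{"linear":[0,1,0.28],"twist":-0.75,"gripper":0.4}]'
python3 -m inch '[{"linear":[0,0.2,0],"twist":-0.1,"gripper":0.4},{"linear":[0,0.45,0],"twist":-0.2,"gripper":0.4},{"linear":[-0.2,0.45,0],"twist":-0.3,"gripper":0.4},{"linear":[-0.5,0.45,0],"twist":-0.4,"gripper":0.4},{"linear":[-0.8,0.45,0],"twist":-0.5,"gripper":0.4},{"linear":[-1,0.45,0],"twist":-0.6,"gripper":0.4},{"linear":[-1,0.45,0],"twist":-0.7,"gripper":0.4},{"linear":[-1,0.45,0],"twist":-0.75,"gripper":0.4},{"linear":[-1,0.45,0],"twist":-0.75,"gripper":0.4}]'
python3 tilt.py w37
```

```text
time: 49.98
tool_pos: [0.5801, -0.1794, 0.2125]
ee_rot: [-3.14, -0.005, 2.442]
wrist_force: [0.1, 1.3, -1.0]
width: 0.0638
time: 50.73
tool_pos: [0.4798, -0.1345, 0.2133]
ee_rot: [-3.138, -0.002, 1.659]
wrist_force: [-1.6, -0.7, -2.5]
width: 0.0639
[ 0.4802 -0.1345  0.2135] [-3.138e+00 -2.000e-03  1.662e+00] [ 0.1  0.  -2.3] 0.06376538825745558
far rim [ 0.0532 -0.0011 -0.0471] n 29 slope deg x 16.2 y 0.1
```

```bash
python3 -m inch '[{"linear":[-0.3,-0.1,0],"twist":0,"gripper":0.4},{"linear":[-0.3,-0.25,0],"twist":0,"gripper":0.4},{"linear":[-0.3,-0.3,0],"twist":0,"gripper":0.4},{"linear":[-0.3,-0.3,0],"twist":0,"gripper":0.4}]'
python3 tilt.py w38
python3 -m inch '[{"linear":[0,-0.04,0],"twist":0,"gripper":0.4},{"linear":[0,-0.08,0],"twist":0,"gripper":0.4},{"linear":[0,-0.12,0],"twist":0,"gripper":0.4},{"linear":[0,-0.12,0],"twist":0,"gripper":0.4}]'
python3 tilt.py w39
```

```text
time: 51.17
tool_pos: [0.4516, -0.1656, 0.2151]
ee_rot: [-3.141, -0.0, 1.66]
wrist_force: [0.3, 0.8, -1.9]
width: 0.0637
[ 0.4519 -0.1651  0.2153] [ 3.141e+00 -1.000e-03  1.660e+00] [-0.8 -0.  -0.7] 0.06354921589791043
far rim [ 0.0529  0.0011 -0.049 ] n 29 slope deg x 17.8 y -0.1
time: 51.6
tool_pos: [0.4518, -0.1774, 0.2155]
ee_rot: [3.142, 0.0, 1.661]
wrist_force: [0.1, 0.2, -0.6]
width: 0.0636
[ 0.4517 -0.1771  0.2154] [ 3.142 -0.     1.661] [ 0.3 -0.4 -1.8] 0.06383787819170472
far rim [ 0.0529 -0.0033 -0.0484] n 28 slope deg x 18.1 y -0.6
```

```bash
python3 - <<'E'
from h import *
s=snap('top','t39'); cv2.imwrite('pics/t39c.png',cv2.resize(s['image'][220:400,330:580,::-1],None,fx=3.2,fy=3.2,interpolation=cv2.INTER_CUBIC))
q=dict(np.load('pics/w39s.npz')); cv2.imwrite('pics/s39c.png',cv2.resize(q['image'][90:190,210:310,::-1],None,fx=6,fy=6,interpolation=cv2.INTER_CUBIC))
E
python3 - <<'E'
from h import *
q=dict(np.load('pics/w39s.npz')); W=cloud(q)
print('foot px',ray(q,(270,171),0.0),W[168,270],W[160,268],W[150,266])
h=cv2.cvtColor(q['image'],cv2.COLOR_RGB2HSV)
for v in range(135,176,3):
    print(v,[W[v,u].round(3).tolist() for u in (262,270,280)])
E
```

```text
foot px [[ 0.41567018 -0.19795759  0.        ]] [ 0.42425873 -0.19102372  0.02734784] [ 0.44031988 -0.18391524  0.08353916] [ 0.39814778 -0.21712124  0.06171171]
135 [[0.484, -0.164, 0.234], [0.476, -0.146, 0.237], [0.289, -0.239, 0.004]]
138 [[0.485, -0.164, 0.225], [0.474, -0.149, 0.222], [0.298, -0.234, 0.003]]
141 [[0.486, -0.164, 0.216], [0.471, -0.151, 0.208], [0.382, -0.18, 0.103]]
144 [[0.488, -0.164, 0.206], [0.384, -0.212, 0.075], [0.377, -0.184, 0.084]]
147 [[0.472, -0.176, 0.173], [0.387, -0.211, 0.066], [0.382, -0.181, 0.078]]
150 [[0.47, -0.178, 0.158], [0.388, -0.211, 0.055], [0.383, -0.181, 0.066]]
153 [[0.435, -0.205, 0.095], [0.389, -0.211, 0.043], [0.389, -0.178, 0.062]]
156 [[0.439, -0.203, 0.088], [0.437, -0.178, 0.1], [0.42, -0.158, 0.093]]
159 [[0.437, -0.206, 0.072], [0.437, -0.179, 0.087], [0.418, -0.16, 0.077]]
162 [[0.422, -0.218, 0.035], [0.438, -0.18, 0.075], [0.377, -0.187, 0.005]]
165 [[0.409, -0.229, 0.001], [0.431, -0.186, 0.051], [0.385, -0.183, 0.003]]
168 [[0.418, -0.223, 0.0], [0.424, -0.191, 0.027], [0.395, -0.177, 0.003]]
171 [[0.426, -0.218, -0.001], [0.426, -0.191, 0.016], [0.404, -0.172, 0.003]]
174 [[0.439, -0.21, 0.006], [0.428, -0.191, 0.004], [0.412, -0.167, 0.002]]
```

```bash
python3 -m inch '[{"linear":[0.1,0.2,0],"twist":0,"gripper":0.4},{"linear":[0.3,0.2,0],"twist":0,"gripper":0.4},{"linear":[0.33,0.2,-0.2],"twist":0,"gripper":0.4},{"linear":[0.33,0.2,-0.36],"twist":0,"gripper":0.4},{"linear":[0.33,0.2,-0.36],"twist":0,"gripper":0.4}]'
python3 -m inch '[{"linear":[0,-0.08,0],"twist":0,"gripper":0.4},{"linear":[0,-0.16,0],"twist":0,"gripper":0.4},{"linear":[0,-0.22,0],"twist":0,"gripper":0.4},{"linear":[0,-0.22,0],"twist":0,"gripper":0.4},{"linear":[0,-0.22,0],"twist":0,"gripper":0.4}]'
python3 tilt.py w40
```

```text
time: 52.17
tool_pos: [0.483, -0.1556, 0.1756]
ee_rot: [-3.135, -0.004, 1.662]
wrist_force: [-0.9, -0.5, -2.3]
width: 0.0636
time: 52.58
tool_pos: [0.485, -0.1792, 0.1807]
ee_rot: [3.139, -0.0, 1.66]
wrist_force: [-0.2, 2.8, -0.1]
width: 0.0638
[ 0.4849 -0.1791  0.1805] [3.14 0.   1.66] [ 0.8  1.8 -0.4] 0.06404173179386788
far rim [ 0.0528  0.0012 -0.0479] n 29 slope deg x 19.7 y -0.0
```

```bash
python3 -m inch '[{"linear":[0,-0.04,0],"twist":0,"gripper":0.4},{"linear":[0,-0.08,0],"twist":0,"gripper":0.4},{"linear":[0,-0.1,0],"twist":0,"gripper":0.4},{"linear":[0,-0.1,0],"twist":0,"gripper":0.4}]'
python3 tilt.py w41
```

```text
time: 53.02
tool_pos: [0.4848, -0.1871, 0.18]
ee_rot: [3.14, -0.004, 1.662]
wrist_force: [-0.2, 6.2, 2.0]
width: 0.0637
[ 0.4848 -0.1871  0.1799] [ 3.14  -0.004  1.662] [0.6 5.7 1.8] 0.06371449013381943
far rim [ 0.0512 -0.0011 -0.0517] n 29 slope deg x 14.3 y -0.0
```

Rotating well with small force. Continue.

```bash
python3 -m inch '[{"linear":[0,-0.04,0],"twist":0,"gripper":0.4},{"linear":[0,-0.08,0],"twist":0,"gripper":0.4},{"linear":[0,-0.12,0],"twist":0,"gripper":0.4},{"linear":[0,-0.12,0],"twist":0,"gripper":0.4}]'
python3 tilt.py w42
```

```text
time: 53.45
tool_pos: [0.4849, -0.1995, 0.1799]
ee_rot: [3.14, -0.003, 1.662]
wrist_force: [-0.3, 6.1, 0.8]
width: 0.0637
[ 0.4849 -0.1994  0.1799] [ 3.140e+00 -3.000e-03  1.662e+00] [-0.3  5.3  1.3] 0.0635435831865007
far rim [ 0.0489  0.0034 -0.0498] n 17 slope deg x 32.0 y -2.2
```

```bash
cat > rim.py <<'E'
from h import *
import sys
s=dict(np.load('pics/'+sys.argv[1]+'.npz')); H=s['hand_eye']; K=s['mtx']
d=s['depth']; v,u=np.mgrid[:480,:640]
P=np.stack([(u-K[0,2])/K[0,0]*d,(v-K[1,2])/K[1,1]*d,d],-1)@H[:3,:3].T+H[:3,3]
h=cv2.cvtColor(s['image'],cv2.COLOR_RGB2HSV); b=(h[...,0]>98)&(h[...,0]<122)&(h[...,1]>90)&(abs(P[...,1])<.04)&(P[...,2]<-.03)&(P[...,2]>-.078)
pts=[]
for c in range(230,420,6):
    r=np.where(b[:,c]&(v[:,c]<362))[0]
    if len(r)<1: continue
    # highest far-side point
    seg=[x for x in r if x<r[0]+45]; k=min(seg,key=lambda x:P[x,c,2]); pts.append(P[k,c])
for row in range(300,362,6):
    r=np.where(b[row])[0]
    if len(r)>1: pts+= [P[row,r[0]+2],P[row,r[-1]-2]]
p=np.array(pts); A=np.c_[p[:,:2],np.ones(len(p))]; k=np.ones(len(p),bool)
for i in range(5):
    co=np.linalg.lstsq(A[k],p[k,2],rcond=None)[0]; e=abs(A@co-p[:,2]); k=e<max(.0025,1.5*np.median(e))
print('n',k.sum(),len(p),'slope x %.1f y %.1f deg'%tuple(np.degrees(np.arctan(co[:2]))),'far',p[k][np.argmax(p[k][:,0])].round(4),'lat',p[k][:,1].min().round(3),p[k][:,1].max().round(3))
E
for f in w40 w41 w42; do python3 rim.py $f; done
```

```text
n 54 54 slope x 17.4 y -0.3 deg far [ 0.0535  0.0006 -0.0488] lat -0.033 0.03
n 54 54 slope x 12.1 y -0.2 deg far [ 0.0515 -0.0027 -0.0522] lat -0.033 0.031
n 53 54 slope x 4.9 y -0.4 deg far [ 0.0496 -0.0011 -0.0588] lat -0.033 0.03
```

```bash
python3 rim.py wrist10; python3 rim.py wrist11;python3 rim.py wrist13
python3 -m inch '[{"linear":[0,-0.04,0],"twist":0,"gripper":0.4},{"linear":[0,-0.07,0],"twist":0,"gripper":0.4},{"linear":[0,-0.07,0],"twist":0,"gripper":0.4}]'
python3 tilt.py w43 >/dev/null; python3 rim.py w43
```

```text
n 2 2 slope x -0.4 y -6.1 deg far [ 0.0073  0.0324 -0.0409] lat -0.032 0.032
n 1 1 slope x -0.0 y -0.1 deg far [ 0.0088  0.0326 -0.0355] lat 0.033 0.033
n 4 4 slope x -5.7 y 2.6 deg far [ 0.003   0.0321 -0.0303] lat -0.032 0.032
time: 53.8
tool_pos: [0.485, -0.206, 0.1801]
ee_rot: [3.14, -0.004, 1.662]
wrist_force: [-0.5, 7.0, 1.7]
width: 0.0641
n 54 54 slope x 1.1 y -0.1 deg far [ 0.0473  0.0034 -0.0612] lat -0.032 0.031
```

```bash
python3 - <<'E'
from h import *
def PT(f):
    s=dict(np.load(f'pics/{f}.npz')); H=s['hand_eye']; K=s['mtx']
    d=s['depth']; v,u=np.mgrid[:480,:640]
    return s,np.stack([(u-K[0,2])/K[0,0]*d,(v-K[1,2])/K[1,1]*d,d],-1)@H[:3,:3].T+H[:3,3]
s,P=PT('wrist15'); print([P[r,320].round(4).tolist() for r in (240,250,258,266,275)])
s,P=PT('wrist10'); print([ (r,P[r,322].round(4).tolist()) for r in range(225,270,5)])
s,P=PT('w43'); print([ (r,P[r,322].round(4).tolist()) for r in range(215,270,5)], [ (c,P[335,c].round(3).tolist()) for c in (203,207,211,430,434,438)])
E
```

```text
[[0.017, 0.0001, 0.0713], [0.0107, 0.0001, 0.0719], [0.0058, 0.0001, 0.0715], [0.0007, 0.0001, 0.0717], [-0.0056, 0.0001, 0.0731]]
[(225, [-0.004, 0.002, 0.2245]), (230, [0.0353, 0.001, 0.0134]), (235, [0.0349, 0.001, 0.0049]), (240, [0.0351, 0.0009, -0.0052]), (245, [0.0346, 0.0009, -0.0116]), (250, [0.0328, 0.0009, -0.0119]), (255, [0.0049, 0.0013, 0.0816]), (260, [0.0016, 0.0013, 0.0814]), (265, [-0.0013, 0.0013, 0.0803])]
[(215, [0.0433, -0.0002, 0.0014]), (220, [0.0467, -0.0004, -0.0285]), (225, [0.0472, -0.0005, -0.0399]), (230, [0.0477, -0.0005, -0.0496]), (235, [0.0484, -0.0006, -0.0594]), (240, [0.0473, -0.0006, -0.0601]), (245, [0.0463, -0.0006, -0.0614]), (250, [0.0202, -0.0001, 0.0331]), (255, [0.0181, -0.0001, 0.0312]), (260, [0.0151, -0.0001, 0.0325]), (265, [0.0128, -0.0001, 0.0317])] [(203, [0.022, -0.032, -0.062]), (207, [0.022, -0.031, -0.062]), (211, [0.022, -0.03, -0.061]), (430, [0.022, 0.028, -0.061]), (434, [0.022, 0.029, -0.062]), (438, [0.022, 0.03, -0.062])]
```

```bash
python3 -m inch '[{"linear":[0,0.2,0],"twist":0,"gripper":0.4},{"linear":[0.1,0.5,0],"twist":0,"gripper":0.4},{"linear":[0.4,0.8,0],"twist":0,"gripper":0.4},{"linear":[0.7,1,0],"twist":0,"gripper":0.4},{"linear":[0.9,1,0],"twist":0,"gripper":0.4},{"linear":[0.9,1,0],"twist":0,"gripper":0.4}]'
python3 -m inch '[{"linear":[0,0.07,-0.2],"twist":0,"gripper":0.4},{"linear":[0,0.07,-0.4],"twist":0,"gripper":0.4},{"linear":[0,0.07,-0.6],"twist":0,"gripper":0.4},{"linear":[0,0.07,-0.8],"twist":0,"gripper":0.4},{"linear":[0,0.07,-0.88],"twist":0,"gripper":0.4},{"linear":[0,0.07,-0.88],"twist":0,"gripper":0.4}]'
python3 tilt.py w44 >/dev/null; python3 rim.py w44
python3 -m inch '[{"linear":[0,0,-0.03],"twist":0,"gripper":0.4},{"linear":[0,0,-0.05],"twist":0,"gripper":0.4},{"linear":[0,0,-0.05],"twist":0,"gripper":0.4}]'
```

```text
time: 54.4
tool_pos: [0.5775, -0.1071, 0.1788]
ee_rot: [3.14, 0.002, 1.664]
wrist_force: [-1.7, -1.1, -1.2]
width: 0.0638
time: 54.9
tool_pos: [0.5723, -0.1012, 0.0886]
ee_rot: [-3.136, -0.001, 1.66]
wrist_force: [0.1, -0.1, -2.2]
width: 0.0638
n 54 54 slope x 1.7 y -0.1 deg far [ 0.0478 -0.0026 -0.0613] lat -0.033 0.03
time: 55.25
tool_pos: [0.5749, -0.101, 0.0873]
ee_rot: [3.14, 0.001, 1.661]
wrist_force: [0.7, 0.4, -2.0]
width: 0.0635
```

```bash
python3 -m inch '[{"linear":[0,0,-0.03],"twist":0,"gripper":0.4},{"linear":[0,0,-0.04],"twist":0,"gripper":0.4},{"linear":[0,0,-0.04],"twist":0,"gripper":0.4}]'
python3 -m inch '[{"linear":[0,0,-0.02],"twist":0,"gripper":0.4},{"linear":[0,0,-0.02],"twist":0,"gripper":0.4}]'
python3 -m inch '[{"linear":[0,0,-0.02],"twist":0,"gripper":0.4},{"linear":[0,0,-0.02],"twist":0,"gripper":0.4}]'
```

```text
time: 55.5
tool_pos: [0.5744, -0.1007, 0.0822]
ee_rot: [-3.141, -0.0, 1.661]
wrist_force: [-0.4, -0.1, -1.1]
width: 0.0639
time: 55.67
tool_pos: [0.5748, -0.1008, 0.0806]
ee_rot: [3.141, 0.0, 1.661]
wrist_force: [0.2, -0.6, -2.2]
width: 0.0637
time: 55.83
tool_pos: [0.5749, -0.101, 0.0804]
ee_rot: [3.141, 0.001, 1.661]
wrist_force: [-2.2, 0.4, 5.5]
width: 0.0636
```

```bash
python3 -m inch '[{"linear":[0,0,0],"twist":0,"gripper":0.7},{"linear":[0,0,0],"twist":0,"gripper":0.75},{"linear":[0,0,0],"twist":0,"gripper":0.85},{"linear":[0,0,0],"twist":0,"gripper":1},{"linear":[0,0,0],"twist":0,"gripper":1},{"linear":[0,0,0],"twist":0,"gripper":1},{"linear":[0,0,0.2],"twist":0,"gripper":1},{"linear":[0,0,0.6],"twist":0,"gripper":1},{"linear":[0,0,1],"twist":0,"gripper":1},{"linear":[0,0,1],"twist":0,"gripper":1}]'
python3 -m inch '[{"linear":[-0.3,0,0.4],"twist":0,"gripper":1},{"linear":[-0.6,0,0.4],"twist":0,"gripper":1},{"linear":[-1,0,0.4],"twist":0,"gripper":1},{"linear":[-1,0,0.4],"twist":0,"gripper":1}]'
python3 tilt.py w45 >/dev/null; python3 meas.py t45 | grep -v 'z95 0.0[2-6]'
```

```text
time: 56.67
tool_pos: [0.5787, -0.1019, 0.1885]
ee_rot: [3.126, 0.006, 1.661]
wrist_force: [1.7, -0.6, 1.8]
width: 0.0941
time: 57.0
tool_pos: [0.4688, -0.1, 0.218]
ee_rot: [-3.138, -0.001, 1.66]
wrist_force: [-0.0, 0.9, -0.6]
width: 0.0937
[ 13. 169.] [   0  123   32   93 2184] z95 0.114 bbox [0.614 0.56  0.02 ] [0.793 0.67  0.118] topbbox centre [0.707 0.593 0.11 ] [82 77 69]
[367. 140.] [357 124  21  31 458] z95 0.129 bbox [ 0.772 -0.12   0.02 ] [ 0.808 -0.084  0.146] topbbox centre [ 0.79  -0.103  0.132] [101  93  79]
[410. 153.] [399 138  23  30 468] z95 0.131 bbox [ 0.744 -0.208  0.021] [ 0.78  -0.171  0.143] topbbox centre [ 0.764 -0.189  0.132] [63 83 70]
[355. 231.] [345 221  33  31 188] z95 0.144 bbox [ 0.56  -0.116  0.067] [ 0.609 -0.058  0.147] topbbox centre [ 0.585 -0.087  0.14 ] [43 66 90]
[497. 325.] [ 434  266  108  100 4714] z95 0.131 bbox [ 0.352 -0.412  0.02 ] [ 0.534 -0.224  0.136] topbbox centre [ 0.443 -0.318  0.128] [111  94  34]
[140. 312.] [  96  275   90   75 5856] z95 0.109 bbox [0.361 0.254 0.02 ] [0.506 0.418 0.115] topbbox centre [0.432 0.331 0.106] [136 133 123]Traceback (most recent call last):
  File "tilt.py", line 9, in <module>
    n,l,st,c=cv2.connectedComponentsWithStats(b.astype(np.uint8)); b=l==1+np.argmax(st[1:,4])
                                                                          ~~~~~~~~~^^^^^^^^^^
    return _wrapfunc(a, 'argmax', axis=axis, out=out, **kwds)
    return bound(*args, **kwds)
ValueError: attempt to get argmax of an empty sequence
```

```bash
python3 - <<'E'
from h import *
q=snap('scene','s46'); cv2.imwrite('pics/s46c.png',cv2.resize(q['image'][80:260,150:350,::-1],None,fx=3.3,fy=3.3,interpolation=cv2.INTER_CUBIC))
s=snap('wrist','w46'); o=robot.get_obs(); print(o['tool_pos'],o['ee_rot'])
H=s['hand_eye']; K=s['mtx']; d=s['depth']; v,u=np.mgrid[:480,:640]
P=np.stack([(u-K[0,2])/K[0,0]*d,(v-K[1,2])/K[1,1]*d,d],-1)@H[:3,:3].T+H[:3,3]
from scipy.spatial.transform import Rotation as Ro
W=P@Ro.from_euler('xyz',o['ee_rot']).as_matrix().T+o['tool_pos']
np.save('pics/w46W.npy',W)
h=cv2.cvtColor(s['image'],cv2.COLOR_RGB2HSV); b=(h[...,0]>98)&(h[...,0]<122)&(h[...,1]>90)&(W[...,2]>.093)&(W[...,2]<.107)&(W[...,1]<-.13)&(W[...,1]>-.26)
p=W[b]; print(len(p),p.min(0).round(3) if len(p) else '',p.max(0).round(3) if len(p) else '', cv2.minEnclosingCircle(p[:,:2].astype(np.float32)) if len(p) else '')
E
```

```text
[ 0.47533314 -0.10093133  0.21873796] [3.14022297e+00 3.89387577e-04 1.66094802e+00]
421 [ 0.383 -0.208  0.093] [ 0.437 -0.156  0.105] ((0.4064415991306305, -0.18675659596920013), 0.03138634189963341)
```

```bash
python3 -m inch '[{"linear":[-0.69,-0.87,0],"twist":0,"gripper":1},{"linear":[-0.69,-0.87,0],"twist":0,"gripper":1},{"linear":[-0.69,-0.87,0],"twist":0,"gripper":1},{"linear":[-0.69,-0.87,0],"twist":0,"gripper":1},{"linear":[-0.69,-0.87,0],"twist":0,"gripper":1}]'
python3 - <<'E'
from h import *
s=snap('wrist','w47'); o=robot.get_obs(); print(o['tool_pos'],o['ee_rot'],o['joint_positions'])
H=s['hand_eye']; K=s['mtx']; d=s['depth']; v,u=np.mgrid[:480,:640]
P=np.stack([(u-K[0,2])/K[0,0]*d,(v-K[1,2])/K[1,1]*d,d],-1)@H[:3,:3].T+H[:3,3]
from scipy.spatial.transform import Rotation as Ro
W=P@Ro.from_euler('xyz',o['ee_rot']).as_matrix().T+o['tool_pos']
h=cv2.cvtColor(s['image'],cv2.COLOR_RGB2HSV); b=(h[...,0]>98)&(h[...,0]<122)&(h[...,1]>90)&(W[...,2]>.093)&(W[...,2]<.107)&(W[...,1]<-.13)&(W[...,1]>-.26)
p=W[b]; print(len(p),p.min(0).round(3),p.max(0).round(3))
E
```

```text
time: 57.62
tool_pos: [0.4063, -0.189, 0.2185]
ee_rot: [3.141, -0.0, 1.658]
wrist_force: [-0.4, -0.3, 0.2]
width: 0.0941
[ 0.40660933 -0.1882229   0.21846256] [ 3.14094415e+00 -5.70635432e-04  1.66007617e+00] [-5.60823081e-01 -1.40775301e-01  1.61109989e+00  8.51035211e-04
  1.67109719e+00 -6.50017446e-01]
1214 [ 0.373 -0.218  0.093] [ 0.436 -0.156  0.107]
```

```bash
python3 -m inch '[{"linear":[-0.02,0.01,-0.4],"twist":0,"gripper":1},{"linear":[-0.02,0.01,-0.8],"twist":0,"gripper":1},{"linear":[-0.02,0.01,-0.8],"twist":0,"gripper":1},{"linear":[-0.02,0.01,-0.8],"twist":0,"gripper":1},{"linear":[-0.02,0.01,-0.8],"twist":0,"gripper":1}]'
python3 -m inch '[{"linear":[0,0,-0.25],"twist":0,"gripper":1},{"linear":[0,0,-0.49],"twist":0,"gripper":1},{"linear":[0,0,-0.49],"twist":0,"gripper":1},{"linear":[0,0,-0.49],"twist":0,"gripper":1},{"linear":[0,0,-0.49],"twist":0,"gripper":0.4},{"linear":[0,0,-0.49],"twist":0,"gripper":0.4},{"linear":[0,0,-0.49],"twist":0,"gripper":0.4},{"linear":[0,0,-0.49],"twist":0,"gripper":0.4},{"linear":[0,0,-0.49],"twist":0,"gripper":0.4},{"linear":[0,0,-0.49],"twist":0,"gripper":0.4}]'
```

```text
time: 58.08
tool_pos: [0.4055, -0.1869, 0.1407]
ee_rot: [3.139, 0.002, 1.663]
wrist_force: [1.2, -0.0, 1.2]
width: 0.0939
time: 58.92
tool_pos: [0.4041, -0.1871, 0.0904]
ee_rot: [3.14, 0.001, 1.661]
wrist_force: [0.6, 0.3, 2.7]
width: 0.0651
```

```bash
python3 -m inch '[{"linear":[0,0.02,0.2],"twist":0,"gripper":0.4},{"linear":[0,0.05,0.5],"twist":0,"gripper":0.4},{"linear":[0,0.1,0.8],"twist":0,"gripper":0.4},{"linear":[0,0.2,1],"twist":0,"gripper":0.4},{"linear":[0,0.2,1],"twist":0,"gripper":0.4}]'
python3 -m inch '[{"linear":[0,0.4,0],"twist":0,"gripper":0.4},{"linear":[0,0.8,0],"twist":0,"gripper":0.4},{"linear":[0,1,0],"twist":0,"gripper":0.4},{"linear":[0,1,0],"twist":0,"gripper":0.4}]'
python3 -m inch '[{"linear":[0.1,0.4,0],"twist":0,"gripper":0.4},{"linear":[0.3,0.8,0],"twist":0,"gripper":0.4},{"linear":[0.6,1,0],"twist":0,"gripper":0.4},{"linear":[0.8,1,0],"twist":0,"gripper":0.4},{"linear":[0.8,1,0],"twist":0,"gripper":0.4}]'
python3 -m inch '[{"linear":[0.4,0.1,0],"twist":0,"gripper":0.4},{"linear":[0.8,0.27,0],"twist":0,"gripper":0.4},{"linear":[1,0.27,0],"twist":0,"gripper":0.4},{"linear":[1,0.27,0],"twist":0,"gripper":0.4},{"linear":[1,0.27,0],"twist":0,"gripper":0.4}]'
python3 -m inch '[{"linear":[0.4,0,0],"twist":0,"gripper":0.4},{"linear":[0.7,0,0],"twist":0,"gripper":0.4},{"linear":[0.7,0,0],"twist":0,"gripper":0.4},{"linear":[0.7,0,0],"twist":0,"gripper":0.4}]'
```

```text
time: 59.33
tool_pos: [0.4057, -0.167, 0.1945]
ee_rot: [3.134, 0.005, 1.662]
wrist_force: [-0.7, -0.6, -0.6]
width: 0.0657
time: 59.67
tool_pos: [0.4026, -0.0638, 0.1878]
ee_rot: [-3.14, -0.002, 1.666]
wrist_force: [-0.0, -0.9, -1.6]
width: 0.0653
time: 60.08
tool_pos: [0.4858, 0.0333, 0.1873]
ee_rot: [-3.14, 0.001, 1.663]
wrist_force: [-0.5, -0.2, -1.6]
width: 0.0654
time: 60.5
tool_pos: [0.583, 0.0588, 0.1874]
ee_rot: [-3.137, 0.0, 1.66]
wrist_force: [-0.6, -0.1, 0.2]
width: 0.0656
time: 60.83
tool_pos: [0.6526, 0.0588, 0.1879]
ee_rot: [-3.138, 0.0, 1.66]
wrist_force: [-0.4, 0.6, -1.3]
width: 0.0654
```

```bash
python3 -m inch '[{"linear":[0,0,-0.2],"twist":0,"gripper":0.4},{"linear":[0,0,-0.4],"twist":0,"gripper":0.4},{"linear":[0,0,-0.6],"twist":0,"gripper":0.4},{"linear":[0,0,-0.8],"twist":0,"gripper":0.4},{"linear":[0,0,-0.88],"twist":0,"gripper":0.4},{"linear":[0,0,-0.88],"twist":0,"gripper":0.4},{"linear":[0,0,-0.9],"twist":0,"gripper":0.4}]'
python3 -m inch '[{"linear":[0,0,-0.02],"twist":0,"gripper":0.4},{"linear":[0,0,-0.03],"twist":0,"gripper":0.4},{"linear":[0,0,-0.03],"twist":0,"gripper":0.4}]'
```

```text
time: 61.42
tool_pos: [0.6531, 0.0599, 0.1009]
ee_rot: [3.14, 0.0, 1.661]
wrist_force: [0.4, 1.0, -1.1]
width: 0.0653
time: 61.67
tool_pos: [0.654, 0.0602, 0.0977]
ee_rot: [3.14, 0.0, 1.661]
wrist_force: [0.4, 0.9, -0.6]
width: 0.0654
```

```bash
python3 -m inch '[{"linear":[0,0,-0.02],"twist":0,"gripper":0.4},{"linear":[0,0,-0.03],"twist":0,"gripper":0.4},{"linear":[0,0,-0.03],"twist":0,"gripper":0.4}]'
python3 -m inch '[{"linear":[0,0,-0.015],"twist":0,"gripper":0.4},{"linear":[0,0,-0.015],"twist":0,"gripper":0.4}]'
```

```text
time: 61.92
tool_pos: [0.6541, 0.0602, 0.0945]
ee_rot: [3.14, 0.0, 1.661]
wrist_force: [-0.1, 0.3, 2.0]
width: 0.0653
time: 62.08
tool_pos: [0.6541, 0.0602, 0.0943]
ee_rot: [3.139, 0.0, 1.661]
wrist_force: [-1.8, -0.3, 6.5]
width: 0.0652
```

```bash
python3 -m inch '[{"linear":[0,0,0],"twist":0,"gripper":0.7},{"linear":[0,0,0],"twist":0,"gripper":0.8},{"linear":[0,0,0],"twist":0,"gripper":1},{"linear":[0,0,0],"twist":0,"gripper":1},{"linear":[0,0,0],"twist":0,"gripper":1},{"linear":[0,0,0.3],"twist":0,"gripper":1},{"linear":[0,0,0.7],"twist":0,"gripper":1},{"linear":[0,0,1],"twist":0,"gripper":1},{"linear":[0,0,1],"twist":0,"gripper":1},{"linear":[0,0,1],"twist":0,"gripper":1}]'
python3 -m inch '[{"linear":[-0.2,-0.4,0.4],"twist":0,"gripper":1},{"linear":[-0.4,-0.8,0.4],"twist":0,"gripper":1},{"linear":[-0.4,-0.8,0.4],"twist":0,"gripper":1},{"linear":[-0.4,-0.8,0.4],"twist":0,"gripper":1}]'
python3 -m inch '[{"linear":[-0.36,-0.68,0],"twist":0,"gripper":1},{"linear":[-0.36,-0.68,0],"twist":0,"gripper":1},{"linear":[-0.36,-0.68,0],"twist":0,"gripper":1},{"linear":[-0.36,-0.68,0],"twist":0,"gripper":1}]'
cat > wr.py <<'E'
from h import *
import sys
from scipy.spatial.transform import Rotation as Ro
s=snap('wrist',sys.argv[1]); o=robot.get_obs(); print(o['tool_pos'].round(4),o['ee_rot'].round(3),o['joint_positions'].round(2))
H=s['hand_eye']; K=s['mtx']; d=s['depth']; v,u=np.mgrid[:480,:640]
P=np.stack([(u-K[0,2])/K[0,0]*d,(v-K[1,2])/K[1,1]*d,d],-1)@H[:3,:3].T+H[:3,3]
W=P@Ro.from_euler('xyz',o['ee_rot']).as_matrix().T+o['tool_pos']
h=cv2.cvtColor(s['image'],cv2.COLOR_RGB2HSV)
lo,hi=float(sys.argv[2]),float(sys.argv[3])
b=(h[...,0]>98)&(h[...,0]<122)&(h[...,1]>90)&(W[...,2]>lo)&(W[...,2]<hi)
n,l,st,c=cv2.connectedComponentsWithStats(cv2.dilate(b.astype(np.uint8),np.ones((3,3))))
for i in range(1,n):
    if st[i,4]>80: p=W[(l==i)&b]; print(c[i].round(0),len(p),p.min(0).round(3),p.max(0).round(3),'mid',((p.min(0)+p.max(0))/2).round(4))
E
python3 wr.py w50 0.135 0.15; python3 -c "
from h import *
snap('scene','s50')"
```

```text
time: 62.92
tool_pos: [0.6549, 0.0602, 0.1951]
ee_rot: [3.136, 0.001, 1.661]
wrist_force: [0.2, 0.1, -0.6]
width: 0.0938
time: 63.25
tool_pos: [0.6122, -0.0231, 0.2316]
ee_rot: [-3.14, 0.001, 1.657]
wrist_force: [-0.2, 0.5, -0.1]
width: 0.0937
time: 63.58
tool_pos: [0.5767, -0.0883, 0.2298]
ee_rot: [-3.139, -0.002, 1.659]
wrist_force: [0.7, 0.1, -0.6]
width: 0.094
[ 0.5772 -0.0872  0.23  ] [-3.139e+00 -2.000e-03  1.660e+00] [-0.25  0.16  1.28  0.    1.7  -0.34]
[316. 263.] 1936 [ 0.541 -0.124  0.135] [ 0.606 -0.059  0.144] mid [ 0.5738 -0.0911  0.1396]
```

```bash
python3 -m inch '[{"linear":[-0.035,-0.035,-0.4],"twist":0,"gripper":1},{"linear":[-0.035,-0.035,-0.8],"twist":0,"gripper":1},{"linear":[-0.035,-0.035,-0.8],"twist":0,"gripper":1},{"linear":[-0.035,-0.035,-0.8],"twist":0,"gripper":1},{"linear":[-0.035,-0.035,-0.8],"twist":0,"gripper":1}]'
python3 -m inch '[{"linear":[0,0,-0.25],"twist":0,"gripper":1},{"linear":[0,0,-0.58],"twist":0,"gripper":1},{"linear":[0,0,-0.58],"twist":0,"gripper":1},{"linear":[0,0,-0.58],"twist":0,"gripper":1},{"linear":[0,0,-0.58],"twist":0,"gripper":0.4},{"linear":[0,0,-0.58],"twist":0,"gripper":0.4},{"linear":[0,0,-0.58],"twist":0,"gripper":0.4},{"linear":[0,0,-0.58],"twist":0,"gripper":0.4},{"linear":[0,0,-0.58],"twist":0,"gripper":0.4},{"linear":[0,0,-0.58],"twist":0,"gripper":0.4}]'
python3 -m inch '[{"linear":[0,0,0.2],"twist":0,"gripper":0.4},{"linear":[0,0,0.5],"twist":0,"gripper":0.4},{"linear":[0,0,0.8],"twist":0,"gripper":0.4},{"linear":[0,0,1],"twist":0,"gripper":0.4},{"linear":[0,0,1],"twist":0,"gripper":0.4}]'
```

```text
time: 64.1
tool_pos: [0.5755, -0.0905, 0.1537]
ee_rot: [3.139, 0.0, 1.662]
wrist_force: [-0.1, -0.2, 0.5]
width: 0.0944
time: 64.93
tool_pos: [0.5745, -0.0914, 0.0952]
ee_rot: [3.14, 0.001, 1.661]
wrist_force: [-0.7, -0.5, 1.9]
width: 0.0636
time: 65.35
tool_pos: [0.5764, -0.0919, 0.1997]
ee_rot: [3.132, 0.003, 1.661]
wrist_force: [0.3, -0.2, -1.4]
width: 0.0638
```

```bash
python3 -m inch '[{"linear":[0.1,0.3,0.45],"twist":0,"gripper":0.4},{"linear":[0.2,0.5,0.45],"twist":0,"gripper":0.4},{"linear":[0.4,0.8,0.45],"twist":0,"gripper":0.4},{"linear":[0.4,0.8,0.45],"twist":0,"gripper":0.4},{"linear":[0.4,0.8,0.45],"twist":0,"gripper":0.4}]'
python3 -m inch '[{"linear":[0.2,0.3,0],"twist":0,"gripper":0.4},{"linear":[0.38,0.6,0],"twist":0,"gripper":0.4},{"linear":[0.38,0.72,0],"twist":0,"gripper":0.4},{"linear":[0.38,0.72,0],"twist":0,"gripper":0.4},{"linear":[0.38,0.72,0],"twist":0,"gripper":0.4}]'
python3 wr.py w51 0.095 0.11
python3 - <<'E'
from h import *
s=dict(np.load('pics/t45.npz'))
s=snap('top','t51'); W=cloud(s); h=cv2.cvtColor(s['image'],cv2.COLOR_RGB2HSV)
b=(h[...,0]>98)&(h[...,0]<122)&(h[...,1]>90)&(W[...,2]>.09)&(W[...,2]<.112)&(W[...,0]>.6)
p=W[b]; print(len(p),p.min(0).round(3),p.max(0).round(3))
q=snap('scene','s51'); cv2.imwrite('pics/s51c.png',cv2.resize(q['image'][170:320,220:400,::-1],None,fx=4,fy=4,interpolation=cv2.INTER_CUBIC))
E
```

```text
time: 65.77
tool_pos: [0.6138, -0.0098, 0.2362]
ee_rot: [-3.138, -0.001, 1.664]
wrist_force: [-0.3, -0.9, -1.9]
width: 0.0637
time: 66.18
tool_pos: [0.6512, 0.0599, 0.2374]
ee_rot: [-3.138, 0.001, 1.661]
wrist_force: [0.3, 0.9, -1.2]
width: 0.0631
[0.6513 0.0592 0.2381] [-3.139e+00  1.000e-03  1.660e+00] [ 0.    0.32  1.07 -0.    1.75 -0.08]
[332. 231.] 428 [0.63  0.057 0.095] [0.684 0.074 0.106] mid [0.6571 0.0655 0.1005]
50 [0.639 0.011 0.091] [0.68  0.019 0.108]
```

```bash
python3 - <<'E'
from h import *
from scipy.spatial.transform import Rotation as Ro
def an(f,pos,rot,lo,hi):
    s=dict(np.load(f'pics/{f}.npz')); H=s['hand_eye']; K=s['mtx']; d=s['depth']; v,u=np.mgrid[:480,:640]
    P=np.stack([(u-K[0,2])/K[0,0]*d,(v-K[1,2])/K[1,1]*d,d],-1)@H[:3,:3].T+H[:3,3]
    W=P@Ro.from_euler('xyz',rot).as_matrix().T+np.array(pos)
    h=cv2.cvtColor(s['image'],cv2.COLOR_RGB2HSV)
    b=(h[...,0]>98)&(h[...,0]<122)&(h[...,1]>90)&(W[...,2]>lo)&(W[...,2]<hi)&(W[...,0]>.61)
    p=W[b]; print(f,len(p),p.min(0).round(3),p.max(0).round(3))
an('w50',[.5772,-.0872,.23],[-3.139,-.002,1.66],.098,.11)
an('w51',[.6513,.0592,.2381],[-3.139,.001,1.66],.098,.11)
for n in ('s50','s51'):
    q=dict(np.load(f'pics/{n}.npz')); W=cloud(q); h=cv2.cvtColor(q['image'],cv2.COLOR_RGB2HSV)
    b=(h[...,0]>98)&(h[...,0]<122)&(h[...,1]>90)&(W[...,2]>.097)&(W[...,2]<.11)&(W[...,0]>.6)
    p=W[b]; print(n,len(p),p.min(0).round(3),p.max(0).round(3))
E
```

```text
w50 2023 [0.624 0.01  0.098] [0.69  0.074 0.106]
w51 391 [0.632 0.057 0.098] [0.684 0.074 0.106]
s50 221 [ 0.6   -0.112  0.097] [0.69  0.074 0.11 ]
s51 140 [0.634 0.009 0.097] [0.691 0.074 0.11 ]
```

```bash
python3 - <<'E'
from h import *
s=dict(np.load('pics/w51.npz')); H=s['hand_eye']; K=s['mtx']; d=s['depth']; v,u=np.mgrid[:480,:640]
P=np.stack([(u-K[0,2])/K[0,0]*d,(v-K[1,2])/K[1,1]*d,d],-1)@H[:3,:3].T+H[:3,3]
for r in range(215,310,6): print(r,P[r,322].round(4).tolist())
for r in (330,345): 
    c=[k for k in range(200,450) if -.06<P[r,k,2]<-.03]; print(r,P[r,c[0]].round(3),P[r,c[-1]].round(3))
E
```

```text
215 [0.004, 0.001, 0.2334]
221 [0.0135, 0.0006, 0.149]
227 [0.0118, 0.0005, 0.1332]
233 [0.0302, -0.0001, 0.0273]
239 [0.03, -0.0002, 0.0152]
245 [0.03, -0.0002, 0.0039]
251 [0.0314, -0.0003, -0.011]
257 [0.0317, -0.0004, -0.0205]
263 [0.0315, -0.0004, -0.0274]
269 [0.0312, -0.0004, -0.0334]
275 [0.0313, -0.0005, -0.0401]
281 [0.0311, -0.0005, -0.0452]
287 [0.0297, -0.0005, -0.0466]
293 [-0.0084, 0.0, 0.048]
299 [-0.0119, 0.0, 0.0477]
305 [-0.0155, 0.0, 0.0478]
330 [ 0.01  -0.042 -0.035] [ 0.01   0.043 -0.035]
345 [ 0.01  -0.039 -0.045] [ 0.01   0.039 -0.045]
```

```bash
python3 -m inch '[{"linear":[0.055,-0.155,0],"twist":0,"gripper":0.4},{"linear":[0.055,-0.155,-0.2],"twist":0,"gripper":0.4},{"linear":[0.055,-0.155,-0.4],"twist":0,"gripper":0.4},{"linear":[0.055,-0.155,-0.55],"twist":0,"gripper":0.4},{"linear":[0.055,-0.155,-0.7],"twist":0,"gripper":0.4},{"linear":[0.055,-0.155,-0.8],"twist":0,"gripper":0.4},{"linear":[0.055,-0.155,-0.85],"twist":0,"gripper":0.4},{"linear":[0.055,-0.155,-0.85],"twist":0,"gripper":0.4}]'
python3 -m inch '[{"linear":[0,0,-0.05],"twist":0,"gripper":0.4},{"linear":[0,0,-0.1],"twist":0,"gripper":0.4},{"linear":[0,0,-0.14],"twist":0,"gripper":0.4},{"linear":[0,0,-0.14],"twist":0,"gripper":0.4}]'
python3 - <<'E'
from h import *
q=snap('scene','s52'); cv2.imwrite('pics/s52c.png',cv2.resize(q['image'][170:320,220:400,::-1],None,fx=4,fy=4,interpolation=cv2.INTER_CUBIC))
E
```

```text
time: 67.0
tool_pos: [0.657, 0.0439, 0.1526]
ee_rot: [-3.139, 0.0, 1.66]
wrist_force: [-0.0, 0.2, -1.3]
width: 0.0642
time: 67.33
tool_pos: [0.6572, 0.0452, 0.1392]
ee_rot: [-3.141, 0.0, 1.661]
wrist_force: [-0.2, -0.7, -2.2]
width: 0.0637
```

Nested going in. Step down to contact.

```bash
python3 -m inch '[{"linear":[0,-0.02,-0.03],"twist":0,"gripper":0.4},{"linear":[0,-0.02,-0.04],"twist":0,"gripper":0.4},{"linear":[0,-0.02,-0.04],"twist":0,"gripper":0.4}]'
python3 -m inch '[{"linear":[0,0,-0.02],"twist":0,"gripper":0.4},{"linear":[0,0,-0.02],"twist":0,"gripper":0.4}]'
python3 -m inch '[{"linear":[0,0,-0.015],"twist":0,"gripper":0.4},{"linear":[0,0,-0.015],"twist":0,"gripper":0.4}]'
```

```text
time: 67.63
tool_pos: [0.6575, 0.0431, 0.1358]
ee_rot: [-3.141, 0.0, 1.661]
wrist_force: [0.0, -0.1, -1.2]
width: 0.0635
time: 67.8
tool_pos: [0.6575, 0.0432, 0.1337]
ee_rot: [-3.141, -0.0, 1.661]
wrist_force: [-1.4, -0.8, -0.7]
width: 0.064
time: 67.97
tool_pos: [0.6577, 0.0432, 0.1335]
ee_rot: [3.141, 0.0, 1.661]
wrist_force: [-0.3, 0.0, 1.8]
width: 0.0638
```

```bash
python3 -m inch '[{"linear":[0,0,0],"twist":0,"gripper":0.7},{"linear":[0,0,0],"twist":0,"gripper":0.75},{"linear":[0,0,0],"twist":0,"gripper":0.85},{"linear":[0,0,0],"twist":0,"gripper":1},{"linear":[0,0,0],"twist":0,"gripper":1},{"linear":[0,0,0],"twist":0,"gripper":1},{"linear":[0,0,0.2],"twist":0,"gripper":1},{"linear":[0,0,0.6],"twist":0,"gripper":1},{"linear":[0,0,1],"twist":0,"gripper":1},{"linear":[0,0,1],"twist":0,"gripper":1}]'
python3 -m inch '[{"linear":[0,0,0.3],"twist":0,"gripper":1},{"linear":[0,0,0.3],"twist":0,"gripper":1},{"linear":[-0.3,0.4,0.3],"twist":0.1,"gripper":1},{"linear":[-0.6,0.8,0.3],"twist":0.2,"gripper":1},{"linear":[-0.9,1,0.3],"twist":0.3,"gripper":0.5},{"linear":[-0.9,1,0.3],"twist":0.4,"gripper":0.5},{"linear":[-0.9,1,0.3],"twist":0.5,"gripper":0.5},{"linear":[-0.9,1,0.3],"twist":0.6,"gripper":0.5},{"linear":[-0.9,1,0.3],"twist":0.7,"gripper":0.5},{"linear":[-0.9,1,0.3],"twist":0.8,"gripper":0.5}]'
python3 meas.py t53 | grep 'z95 0.1'
python3 -c "
from h import *
q=snap('scene','s53')"
```

```text
time: 68.8
tool_pos: [0.6608, 0.0432, 0.2434]
ee_rot: [3.125, 0.002, 1.661]
wrist_force: [-0.3, -0.3, 2.7]
width: 0.094
time: 69.63
tool_pos: [0.5673, 0.1434, 0.2613]
ee_rot: [-3.141, -0.0, 2.504]
wrist_force: [-0.9, 0.2, -0.4]
width: 0.0575
[ 13. 169.] [   0  123   32   93 2179] z95 0.114 bbox [0.614 0.56  0.02 ] [0.795 0.67  0.118] topbbox centre [0.708 0.593 0.11 ] [98 93 83]
[367. 140.] [357 124  21  31 453] z95 0.128 bbox [ 0.772 -0.12   0.02 ] [ 0.808 -0.084  0.143] topbbox centre [ 0.791 -0.103  0.131] [121 112  95]
[410. 153.] [398 138  24  30 466] z95 0.129 bbox [ 0.745 -0.208  0.02 ] [ 0.781 -0.171  0.146] topbbox centre [ 0.764 -0.189  0.132] [ 76 100  84]
[291. 193.] [ 272  170   38   47 1406] z95 0.180 bbox [0.626 0.01  0.065] [0.692 0.076 0.184] topbbox centre [0.659 0.043 0.176] [35 66 96]
[478. 318.] [ 420  266  122  100 7391] z95 0.132 bbox [ 0.352 -0.412  0.02 ] [ 0.534 -0.211  0.137] topbbox centre [ 0.443 -0.312  0.128] [134 118  52]
[168. 294.] [ 151  275   33   41 1112] z95 0.108 bbox [0.428 0.26  0.02 ] [0.506 0.312 0.115] topbbox centre [0.47  0.293 0.106] [144 141 131]
[107. 317.] [  96  281   26   69 1275] z95 0.110 bbox [0.361 0.358 0.049] [0.49  0.419 0.115] topbbox centre [0.394 0.372 0.107] [164 161 149]
```

```bash
python3 -m inch '[{"linear":[-0.4,0.4,0],"twist":0.1,"gripper":0.5},{"linear":[-0.7,0.7,0],"twist":0.2,"gripper":0.5},{"linear":[-0.96,1,0],"twist":0.3,"gripper":0.5},{"linear":[-0.96,1,0],"twist":0.4,"gripper":0.5},{"linear":[-0.96,1,0],"twist":0.5,"gripper":0.5},{"linear":[-0.96,1,0],"twist":0.6,"gripper":0.5},{"linear":[-0.96,1,0],"twist":0.61,"gripper":0.5}]'
python3 -m inch '[{"linear":[0,0.57,0],"twist":0,"gripper":0.5},{"linear":[0,0.57,-0.4],"twist":0,"gripper":0.5},{"linear":[0,0.57,-0.9],"twist":0,"gripper":0.5},{"linear":[0,0.57,-0.9],"twist":0,"gripper":0.5},{"linear":[0,0.57,-0.9],"twist":0,"gripper":0.5},{"linear":[0,0.57,-0.9],"twist":0,"gripper":0.5}]'
cat > cap.py <<'E'
from h import *
import sys
from scipy.spatial.transform import Rotation as Ro
o=robot.get_obs(); s=snap('wrist',sys.argv[1]); print(o['tool_pos'].round(4),o['ee_rot'].round(3),o['wrist_force'].round(1),o['width'].round(4))
H=s['hand_eye']; K=s['mtx']; d=s['depth']; v,u=np.mgrid[:480,:640]
P=np.stack([(u-K[0,2])/K[0,0]*d,(v-K[1,2])/K[1,1]*d,d],-1)@H[:3,:3].T+H[:3,3]
W=P@Ro.from_euler('xyz',o['ee_rot']).as_matrix().T+o['tool_pos']
b=(s['image'].max(2)<75)&(W[...,2]>.104)&(W[...,2]<.116)
n,l,st,c=cv2.connectedComponentsWithStats(b.astype(np.uint8))
for i in range(1,n):
    if st[i,4]>200: p=W[l==i]; print(c[i].round(0),len(p),'mid',((p.min(0)+p.max(0))/2).round(4),'span',(p.max(0)-p.min(0)).round(3), 'tool',P[l==i].mean(0).round(4))
E
python3 cap.py w54
```

```text
time: 70.32
tool_pos: [0.4711, 0.2436, 0.262]
ee_rot: [3.142, -0.0, 3.138]
wrist_force: [-0.2, -0.3, 0.0]
width: 0.0467
time: 70.82
tool_pos: [0.472, 0.2998, 0.173]
ee_rot: [-3.142, -0.0, 3.135]
wrist_force: [1.3, 0.2, -0.0]
width: 0.0468Traceback (most recent call last):
  File "cap.py", line 4, in <module>
    o=robot.get_obs(); s=snap('wrist',sys.argv[1]); print(o['tool_pos'].round(4),o['ee_rot'].round(3),o['wrist_force'].round(1),o['width'].round(4))
                                                                                                                                ^^^^^^^^^^^^^^^^
AttributeError: 'float' object has no attribute 'round'
```

```bash
sed -i "s/o\['width'\].round(4)/o['width']/" cap.py; python3 cap.py w55
```

```text
[0.4729 0.3002 0.1749] [3.140e+00 3.000e-03 3.135e+00] [-0.  -0.6 -0.7] 0.047119168277921314
[444. 124.] 1941 mid [0.3909 0.369  0.1079] span [0.026 0.026 0.008] tool [0.0828 0.0676 0.0654]
[301. 142.] 1851 mid [0.3999 0.2903 0.1084] span [0.026 0.027 0.007] tool [ 0.0734 -0.0102  0.0651]
[316. 259.] 1593 mid [0.4666 0.2983 0.1078] span [0.027 0.027 0.008] tool [ 0.0072 -0.0021  0.0654]
```

```bash
python3 -m inch '[{"linear":[-0.035,-0.01,-0.3],"twist":0,"gripper":0.5},{"linear":[-0.035,-0.01,-0.6],"twist":0,"gripper":0.5},{"linear":[-0.035,-0.01,-0.64],"twist":0,"gripper":0.5},{"linear":[-0.035,-0.01,-0.64],"twist":0,"gripper":0.5},{"linear":[-0.035,-0.01,-0.64],"twist":0,"gripper":0.1},{"linear":[-0.035,-0.01,-0.64],"twist":0,"gripper":0.1},{"linear":[-0.035,-0.01,-0.64],"twist":0,"gripper":0.1},{"linear":[-0.035,-0.01,-0.64],"twist":0,"gripper":0.1},{"linear":[-0.035,-0.01,-0.64],"twist":0,"gripper":0.1},{"linear":[-0.035,-0.01,-0.64],"twist":0,"gripper":0.1}]'
```

```text
time: 71.75
tool_pos: [0.4693, 0.2996, 0.1107]
ee_rot: [3.14, 0.004, 3.137]
wrist_force: [0.0, -1.1, 6.1]
width: 0.0266
```

```bash
python3 -m inch '[{"linear":[0,0,0.1],"twist":0,"gripper":0.1},{"linear":[0,0,0.25],"twist":0,"gripper":0.1},{"linear":[0,0,0.45],"twist":0,"gripper":0.1},{"linear":[0,0,0.7],"twist":0,"gripper":0.1},{"linear":[0,0,0.9],"twist":0,"gripper":0.1},{"linear":[0,0,1],"twist":0,"gripper":0.1},{"linear":[0,0,1],"twist":0,"gripper":0.1}]'
python3 -c "
from h import *
snap('scene','s56'); o=robot.get_obs(); print(o['wrist_force'],o['width'],o['tool_pos'])"
```

```text
time: 72.33
tool_pos: [0.4691, 0.2999, 0.2118]
ee_rot: [3.139, 0.005, 3.138]
wrist_force: [0.2, 1.2, -0.6]
width: 0.026
[ 0.33919505  0.55994431 -0.82739743] 0.026460399094601947 [0.46842081 0.2994947  0.20955807]
```

```bash
python3 -m inch '[{"linear":[0.1,-0.2,0.1],"twist":0,"gripper":0.1},{"linear":[0.2,-0.5,0.1],"twist":0,"gripper":0.1},{"linear":[0.3,-0.8,0.1],"twist":0,"gripper":0.1},{"linear":[0.3,-1,0.1],"twist":0,"gripper":0.1},{"linear":[0.3,-1,0.1],"twist":0,"gripper":0.1}]'
python3 -m inch '[{"linear":[0.1,-0.3,0],"twist":0,"gripper":0.1},{"linear":[0.2,-0.6,0],"twist":0,"gripper":0.1},{"linear":[0.3,-1,0],"twist":0,"gripper":0.1},{"linear":[0.3,-1,0],"twist":0,"gripper":0.1}]'
python3 -m inch '[{"linear":[0,-0.3,0],"twist":0,"gripper":0.1},{"linear":[0,-0.6,0],"twist":0,"gripper":0.1},{"linear":[0,-1,0],"twist":0,"gripper":0.1},{"linear":[0,-1,0],"twist":0,"gripper":0.1}]'
python3 -m inch '[{"linear":[0,-0.3,0],"twist":0,"gripper":0.1},{"linear":[0,-0.6,0],"twist":0,"gripper":0.1},{"linear":[0,-0.8,0],"twist":0,"gripper":0.1},{"linear":[0,-0.8,0],"twist":0,"gripper":0.1},{"linear":[0,-0.8,-0.3],"twist":0,"gripper":0.1},{"linear":[0,-0.8,-0.6],"twist":0,"gripper":0.1},{"linear":[0,-0.8,-0.9],"twist":0,"gripper":0.1},{"linear":[0,-0.8,-1],"twist":0,"gripper":0.1},{"linear":[0,-0.8,-1],"twist":0,"gripper":0.1},{"linear":[0,-0.8,-1],"twist":0,"gripper":0.1}]'
```

```text
time: 72.8
tool_pos: [0.4976, 0.1956, 0.2161]
ee_rot: [-3.139, -0.004, 3.133]
wrist_force: [0.1, 0.4, -1.1]
width: 0.0265
time: 73.13
tool_pos: [0.5287, 0.094, 0.2163]
ee_rot: [-3.138, -0.003, 3.131]
wrist_force: [0.3, 1.2, -0.8]
width: 0.0266
time: 73.47
tool_pos: [0.5274, -0.0056, 0.2166]
ee_rot: [-3.139, -0.003, 3.131]
wrist_force: [0.7, 0.1, 0.2]
width: 0.0262
time: 74.3
tool_pos: [0.528, -0.0797, 0.1184]
ee_rot: [3.141, -0.001, 3.139]
wrist_force: [-0.1, -0.3, 0.2]
width: 0.026
```

```bash
python3 -m inch '[{"linear":[0,0,-0.05],"twist":0,"gripper":0.1},{"linear":[0,0,-0.1],"twist":0,"gripper":0.1},{"linear":[0,0,-0.14],"twist":0,"gripper":0.1},{"linear":[0,0,-0.14],"twist":0,"gripper":0.1}]'
python3 -m inch '[{"linear":[0,0,-0.02],"twist":0,"gripper":0.1},{"linear":[0,0,-0.02],"twist":0,"gripper":0.1}]'
python3 -m inch '[{"linear":[0,0,-0.015],"twist":0,"gripper":0.1},{"linear":[0,0,-0.015],"twist":0,"gripper":0.1}]'
```

```text
time: 74.63
tool_pos: [0.528, -0.0807, 0.1044]
ee_rot: [3.141, -0.0, 3.137]
wrist_force: [-0.3, 0.5, 0.1]
width: 0.0262
time: 74.8
tool_pos: [0.528, -0.0808, 0.1025]
ee_rot: [3.141, 0.0, 3.137]
wrist_force: [-0.5, -1.2, -1.1]
width: 0.0266
time: 74.97
tool_pos: [0.528, -0.0808, 0.1009]
ee_rot: [3.141, -0.0, 3.137]
wrist_force: [-0.7, 0.0, -0.9]
width: 0.0266
```

```bash
python3 -m inch '[{"linear":[0,0,-0.015],"twist":0,"gripper":0.1},{"linear":[0,0,-0.015],"twist":0,"gripper":0.1},{"linear":[0,0,-0.015],"twist":0,"gripper":0.1}]'
```

```text
time: 75.22
tool_pos: [0.5286, -0.081, 0.1008]
ee_rot: [-3.141, 0.002, 3.137]
wrist_force: [-0.7, 0.7, 4.7]
width: 0.0265
```

Contact. Release, lift, go for vial B at (0.4035, 0.2915).

```bash
python3 -m inch '[{"linear":[0,0,0],"twist":0,"gripper":0.32},{"linear":[0,0,0],"twist":0,"gripper":0.36},{"linear":[0,0,0],"twist":0,"gripper":0.5},{"linear":[0,0,0],"twist":0,"gripper":0.5},{"linear":[0,0,0],"twist":0,"gripper":0.5},{"linear":[0,0,0.2],"twist":0,"gripper":0.5},{"linear":[0,0,0.6],"twist":0,"gripper":0.5},{"linear":[0,0,1],"twist":0,"gripper":0.5},{"linear":[0,0,1],"twist":0,"gripper":0.5}]'
python3 -m inch '[{"linear":[-0.3,0.8,0],"twist":0,"gripper":0.5},{"linear":[-0.3,1,0],"twist":0,"gripper":0.5},{"linear":[-0.3,1,0],"twist":0,"gripper":0.5},{"linear":[-0.3,1,0],"twist":0,"gripper":0.5}]'
python3 -m inch '[{"linear":[-0.3,0.8,0],"twist":0,"gripper":0.5},{"linear":[-0.3,1,0],"twist":0,"gripper":0.5},{"linear":[-0.3,1,0],"twist":0,"gripper":0.5},{"linear":[-0.3,1,0],"twist":0,"gripper":0.5}]'
python3 -m inch '[{"linear":[-0.3,0.8,0],"twist":0,"gripper":0.5},{"linear":[-0.3,1,0],"twist":0,"gripper":0.5},{"linear":[-0.3,1,0],"twist":0,"gripper":0.5},{"linear":[-0.3,1,0],"twist":0,"gripper":0.5}]'
python3 -m inch '[{"linear":[-0.33,0.72,0],"twist":0,"gripper":0.5},{"linear":[-0.33,0.72,0],"twist":0,"gripper":0.5},{"linear":[-0.33,0.72,-0.2],"twist":0,"gripper":0.5},{"linear":[-0.33,0.72,-0.25],"twist":0,"gripper":0.5},{"linear":[-0.33,0.72,-0.25],"twist":0,"gripper":0.5}]'
python3 cap.py w57; python3 -c "
from h import *
snap('scene','s57')"
```

```text
time: 75.97
tool_pos: [0.5319, -0.0818, 0.2088]
ee_rot: [-3.138, 0.015, 3.138]
wrist_force: [0.8, -0.5, 0.9]
width: 0.0468
time: 76.3
tool_pos: [0.4971, 0.0227, 0.1996]
ee_rot: [3.14, 0.0, -3.141]
wrist_force: [0.1, -0.8, -0.1]
width: 0.0469
time: 76.63
tool_pos: [0.4673, 0.1218, 0.1994]
ee_rot: [3.14, -0.0, -3.141]
wrist_force: [1.0, 0.6, -0.6]
width: 0.047
time: 76.97
tool_pos: [0.4379, 0.2211, 0.1992]
ee_rot: [3.141, -0.0, 3.141]
wrist_force: [-0.4, -0.7, 0.1]
width: 0.0467
time: 77.38
tool_pos: [0.405, 0.2892, 0.1722]
ee_rot: [-3.138, -0.003, 3.136]
wrist_force: [-0.2, 0.3, -0.4]
width: 0.047
[0.405  0.2892 0.1722] [-3.138e+00 -3.000e-03  3.136e+00] [-0.2  0.3 -0.4] 0.04696661350321242
[457. 245.] 1653 mid [0.3895 0.3688 0.1079] span [0.027 0.026 0.008] tool [0.0157 0.0793 0.0626]
[322. 261.] 1624 mid [0.3991 0.2902 0.1078] span [0.027 0.027 0.007] tool [0.0064 0.0014 0.0628]
```

```bash
python3 -m inch '[{"linear":[-0.03,0.015,-0.3],"twist":0,"gripper":0.5},{"linear":[-0.03,0.015,-0.56],"twist":0,"gripper":0.5},{"linear":[-0.03,0.015,-0.56],"twist":0,"gripper":0.5},{"linear":[-0.03,0.015,-0.56],"twist":0,"gripper":0.5}]'
```

```text
time: 77.82
tool_pos: [0.4022, 0.2913, 0.1181]
ee_rot: [-3.14, -0.002, 3.136]
wrist_force: [0.2, 0.4, 0.1]
width: 0.0468
```

```bash
python3 -m inch '[{"linear":[0,0,-0.04],"twist":0,"gripper":0.5},{"linear":[0,0,-0.075],"twist":0,"gripper":0.5},{"linear":[0,0,-0.075],"twist":0,"gripper":0.5},{"linear":[0,0,-0.075],"twist":0,"gripper":0.1},{"linear":[0,0,-0.075],"twist":0,"gripper":0.1},{"linear":[0,0,-0.075],"twist":0,"gripper":0.1},{"linear":[0,0,-0.075],"twist":0,"gripper":0.1},{"linear":[0,0,-0.075],"twist":0,"gripper":0.1},{"linear":[0,0,-0.075],"twist":0,"gripper":0.1}]'
```

```text
time: 78.57
tool_pos: [0.4023, 0.2922, 0.1115]
ee_rot: [-3.141, 0.001, 3.137]
wrist_force: [-0.1, -3.8, 3.4]
width: 0.0265
```

```bash
python3 -m inch '[{"linear":[0,0,0.1],"twist":0,"gripper":0.1},{"linear":[0,0,0.25],"twist":0,"gripper":0.1},{"linear":[0,0,0.45],"twist":0,"gripper":0.1},{"linear":[0,0,0.7],"twist":0,"gripper":0.1},{"linear":[0,0,0.9],"twist":0,"gripper":0.1},{"linear":[0,0,1],"twist":0,"gripper":0.1},{"linear":[0,0,1],"twist":0,"gripper":0.1}]'
```

```text
time: 79.15
tool_pos: [0.4032, 0.2939, 0.2144]
ee_rot: [3.138, 0.005, 3.138]
wrist_force: [-0.7, 0.6, -0.1]
width: 0.0266
```

```bash
python3 -m inch '[{"linear":[0.1,-0.25,0.05],"twist":0,"gripper":0.1},{"linear":[0.25,-0.55,0.05],"twist":0,"gripper":0.1},{"linear":[0.38,-0.8,0.05],"twist":0,"gripper":0.1},{"linear":[0.5,-1,0.05],"twist":0,"gripper":0.1},{"linear":[0.5,-1,0.05],"twist":0,"gripper":0.1}]'; python3 -m inch '[{"linear":[0.15,-0.3,0],"twist":0,"gripper":0.1},{"linear":[0.3,-0.6,0],"twist":0,"gripper":0.1},{"linear":[0.45,-0.8,0],"twist":0,"gripper":0.1},{"linear":[0.5,-1,0],"twist":0,"gripper":0.1},{"linear":[0.5,-1,0],"twist":0,"gripper":0.1}]'; python3 -m inch '[{"linear":[0.15,-0.3,0],"twist":0,"gripper":0.1},{"linear":[0.25,-0.6,0],"twist":0,"gripper":0.1},{"linear":[0.27,-0.8,0],"twist":0,"gripper":0.1},{"linear":[0.27,-0.94,0],"twist":0,"gripper":0.1},{"linear":[0.27,-0.94,0],"twist":0,"gripper":0.1},{"linear":[0.27,-0.94,0],"twist":0,"gripper":0.1}]'
```

```text
time: 79.57
tool_pos: [0.453, 0.1897, 0.2141]
ee_rot: [-3.14, -0.002, 3.133]
wrist_force: [0.3, -0.6, -0.7]
width: 0.026
time: 79.98
tool_pos: [0.5023, 0.0904, 0.2142]
ee_rot: [-3.141, -0.003, 3.134]
wrist_force: [0.5, -0.5, -0.1]
width: 0.0264
time: 80.48
tool_pos: [0.5286, -0.0002, 0.2151]
ee_rot: [3.14, -0.002, 3.137]
wrist_force: [-1.1, 0.2, -0.0]
width: 0.0262
```

```bash
python3 -c "
from h import *
snap('scene','s60')"
```

```text
(no output)
```

View pics/s60.png

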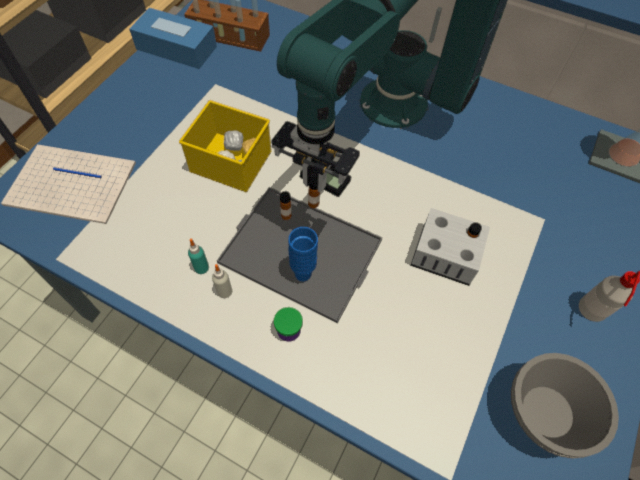

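The vial hangs upright in the jaws (about (315,195)), and vial A, the stack and the bin are as left.

```bash
python3 -m inch '[{"linear":[0,0,-0.2],"twist":0,"gripper":0.1},{"linear":[0,0,-0.5],"twist":0,"gripper":0.1},{"linear":[0,0,-0.8],"twist":0,"gripper":0.1},{"linear":[0,0,-0.95],"twist":0,"gripper":0.1},{"linear":[0,0,-1],"twist":0,"gripper":0.1},{"linear":[0,0,-1],"twist":0,"gripper":0.1},{"linear":[0,0,-1],"twist":0,"gripper":0.1}]';python3 -m inch '[{"linear":[0,0,-0.05],"twist":0,"gripper":0.1},{"linear":[0,0,-0.1],"twist":0,"gripper":0.1},{"linear":[0,0,-0.11],"twist":0,"gripper":0.1},{"linear":[0,0,-0.11],"twist":0,"gripper":0.1}]'
```

```text
time: 81.12
tool_pos: [0.5295, -0.0003, 0.1169]
ee_rot: [3.141, 0.001, 3.139]
wrist_force: [0.2, -0.4, -0.4]
width: 0.0263
time: 81.45
tool_pos: [0.529, -0.0013, 0.105]
ee_rot: [3.141, -0.0, 3.137]
wrist_force: [0.2, -0.5, -0.5]
width: 0.0261
```

```bash
python3 -m inch '[{"linear":[0,0,-0.02],"twist":0,"gripper":0.1},{"linear":[0,0,-0.02],"twist":0,"gripper":0.1}]';python3 -m inch '[{"linear":[0,0,-0.015],"twist":0,"gripper":0.1},{"linear":[0,0,-0.015],"twist":0,"gripper":0.1}]'
```

```text
time: 81.62
tool_pos: [0.529, -0.0014, 0.1029]
ee_rot: [3.141, -0.0, 3.137]
wrist_force: [-0.1, -0.1, 1.1]
width: 0.0265
time: 81.78
tool_pos: [0.5292, -0.0014, 0.1015]
ee_rot: [3.142, 0.0, 3.137]
wrist_force: [-0.7, 0.3, -0.7]
width: 0.0263
```

```bash
python3 -m inch '[{"linear":[0,0,-0.012],"twist":0,"gripper":0.1},{"linear":[0,0,-0.012],"twist":0,"gripper":0.1}]'
```

```text
time: 81.95
tool_pos: [0.5296, -0.0014, 0.1014]
ee_rot: [-3.141, 0.002, 3.137]
wrist_force: [-0.4, -0.2, 4.5]
width: 0.0265
```

Contact. Release and lift.

```bash
python3 -m inch '[{"linear":[0,0,0],"twist":0,"gripper":0.32},{"linear":[0,0,0],"twist":0,"gripper":0.36},{"linear":[0,0,0],"twist":0,"gripper":0.5},{"linear":[0,0,0],"twist":0,"gripper":0.5},{"linear":[0,0,0],"twist":0,"gripper":0.5}]'; python3 -m inch '[{"linear":[0,0,0.2],"twist":0,"gripper":0.5},{"linear":[0,0,0.5],"twist":0,"gripper":0.5},{"linear":[0,0,0.9],"twist":0,"gripper":0.5},{"linear":[0,0,1],"twist":0,"gripper":0.5},{"linear":[0,0,1],"twist":0,"gripper":0.5}]'; python3 -m inch '[{"linear":[-0.1,0.35,0.1],"twist":0,"gripper":0.5},{"linear":[-0.2,0.7,0.1],"twist":0,"gripper":0.5},{"linear":[-0.3,1,0.1],"twist":0,"gripper":0.5},{"linear":[-0.3,1,0.1],"twist":0,"gripper":0.5}]';  python3 -m inch '[{"linear":[-0.15,0.35,0],"twist":0,"gripper":0.5},{"linear":[-0.3,0.7,0],"twist":0,"gripper":0.5},{"linear":[-0.5,1,0],"twist":0,"gripper":0.5},{"linear":[-0.5,1,0],"twist":0,"gripper":0.5}]';  python3 -m inch '[{"linear":[-0.15,0.35,0],"twist":0,"gripper":0.5},{"linear":[-0.3,0.7,0],"twist":0,"gripper":0.5},{"linear":[-0.5,1,0],"twist":0,"gripper":0.5},{"linear":[-0.56,1,0],"twist":0,"gripper":0.5},{"linear":[-0.56,1,0],"twist":0,"gripper":0.5}]'; python3 cap.py w60; python3 -c "
from h import *
snap('scene','s61')"
```

```text
time: 82.37
tool_pos: [0.5288, -0.0013, 0.0999]
ee_rot: [3.141, -0.001, 3.138]
wrist_force: [-1.3, -0.1, -0.7]
width: 0.0464
time: 82.78
tool_pos: [0.5314, -0.0015, 0.2049]
ee_rot: [-3.141, 0.009, 3.138]
wrist_force: [0.0, -0.7, 0.1]
width: 0.0471
time: 83.12
tool_pos: [0.4966, 0.103, 0.2082]
ee_rot: [3.139, -0.004, -3.14]
wrist_force: [0.5, 0.1, -1.1]
width: 0.0467
time: 83.45
tool_pos: [0.4457, 0.2024, 0.2082]
ee_rot: [3.14, -0.005, -3.14]
wrist_force: [-0.4, -0.9, -0.5]
width: 0.0472
time: 83.87
tool_pos: [0.3918, 0.2988, 0.2086]
ee_rot: [-3.139, -0.002, 3.141]
wrist_force: [0.4, -0.8, 0.3]
width: 0.0471
[0.3918 0.2988 0.2086] [-3.139e+00 -2.000e-03  3.141e+00] [ 0.4 -0.8  0.3] 0.04711465010996023
[423. 252.] 1176 mid [0.3893 0.3688 0.108 ] span [0.026 0.025 0.008] tool [0.0023 0.07   0.0991]
```

View pics/s61.png

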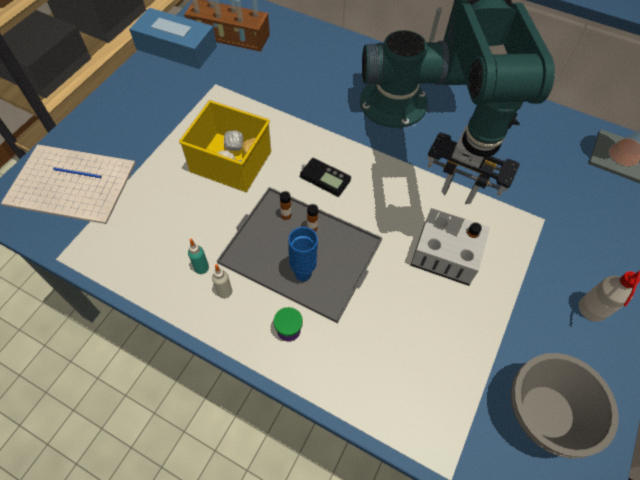

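Both vials stand upright (285,205), (312,215). Now over vial C.

```bash
python3 -m inch '[{"linear":[0.01,0.3,0],"twist":0,"gripper":0.5},{"linear":[0.01,0.6,0],"twist":0,"gripper":0.5},{"linear":[0.01,0.71,0],"twist":0,"gripper":0.5},{"linear":[0.01,0.71,-0.2],"twist":0,"gripper":0.5},{"linear":[0.01,0.71,-0.4],"twist":0,"gripper":0.5},{"linear":[0.01,0.71,-0.55],"twist":0,"gripper":0.5},{"linear":[0.01,0.71,-0.55],"twist":0,"gripper":0.5}]'; python3 cap.py w61
```

```text
time: 84.55
tool_pos: [0.3934, 0.3668, 0.1508]
ee_rot: [-3.136, -0.006, 3.136]
wrist_force: [-0.7, -0.5, -0.8]
width: 0.0469
[0.3934 0.3668 0.1508] [-3.136 -0.006  3.136] [-0.7 -0.5 -0.8] 0.04686239119849246
[326. 277.] 1955 mid [0.3897 0.3698 0.1078] span [0.027 0.027 0.008] tool [0.004  0.0032 0.0414]
```

```bash
python3 -m inch '[{"linear":[0,0.03,-0.1],"twist":0,"gripper":0.5},{"linear":[0,0.03,-0.25],"twist":0,"gripper":0.5},{"linear":[0,0.03,-0.32],"twist":0,"gripper":0.5},{"linear":[0,0.03,-0.32],"twist":0,"gripper":0.5},{"linear":[0,0.03,-0.32],"twist":0,"gripper":0.5}]'
```

```text
time: 85.02
tool_pos: [0.3943, 0.3725, 0.1235]
ee_rot: [-3.142, 0.0, 3.137]
wrist_force: [-0.6, -0.3, -0.4]
width: 0.0467
```

```bash
python3 -m inch '[{"linear":[-0.01,-0.02,-0.05],"twist":0,"gripper":0.5},{"linear":[-0.01,-0.02,-0.1],"twist":0,"gripper":0.5},{"linear":[-0.01,-0.02,-0.12],"twist":0,"gripper":0.5},{"linear":[-0.01,-0.02,-0.12],"twist":0,"gripper":0.5}]'; python3 -m inch '[{"linear":[0,0,0],"twist":0,"gripper":0.1},{"linear":[0,0,0],"twist":0,"gripper":0.1},{"linear":[0,0,0],"twist":0,"gripper":0.1},{"linear":[0,0,0],"twist":0,"gripper":0.1},{"linear":[0,0,0],"twist":0,"gripper":0.1},{"linear":[0,0,0],"twist":0,"gripper":0.1}]'
```

```text
time: 85.35
tool_pos: [0.3928, 0.3705, 0.1107]
ee_rot: [-3.141, -0.001, 3.137]
wrist_force: [0.4, -0.3, 0.2]
width: 0.0473
time: 85.85
tool_pos: [0.3932, 0.3708, 0.1115]
ee_rot: [3.141, 0.0, 3.137]
wrist_force: [-0.2, -0.0, 0.3]
width: 0.0263
```

```bash
python3 -m inch '[{"linear":[0,0,0.1],"twist":0,"gripper":0.1},{"linear":[0,0,0.25],"twist":0,"gripper":0.1},{"linear":[0,0,0.45],"twist":0,"gripper":0.1},{"linear":[0,0,0.7],"twist":0,"gripper":0.1},{"linear":[0,0,0.9],"twist":0,"gripper":0.1},{"linear":[0,0,1],"twist":0,"gripper":0.1},{"linear":[0,0,1],"twist":0,"gripper":0.1}]'; python3 -m inch '[{"linear":[0.1,-0.25,0.05],"twist":0,"gripper":0.1},{"linear":[0.25,-0.55,0.05],"twist":0,"gripper":0.1},{"linear":[0.38,-0.8,0.05],"twist":0,"gripper":0.1},{"linear":[0.5,-1,0.05],"twist":0,"gripper":0.1},{"linear":[0.5,-1,0.05],"twist":0,"gripper":0.1}]'; python3 -m inch '[{"linear":[0.15,-0.3,0],"twist":0,"gripper":0.1},{"linear":[0.3,-0.6,0],"twist":0,"gripper":0.1},{"linear":[0.45,-0.8,0],"twist":0,"gripper":0.1},{"linear":[0.5,-1,0],"twist":0,"gripper":0.1},{"linear":[0.5,-1,0],"twist":0,"gripper":0.1}]'; python3 -m inch '[{"linear":[0.15,-0.3,0],"twist":0,"gripper":0.1},{"linear":[0.25,-0.6,0],"twist":0,"gripper":0.1},{"linear":[0.37,-0.8,0],"twist":0,"gripper":0.1},{"linear":[0.37,-0.85,0],"twist":0,"gripper":0.1},{"linear":[0.37,-0.85,0],"twist":0,"gripper":0.1},{"linear":[0.37,-0.85,0],"twist":0,"gripper":0.1}]'
```

```text
time: 86.43
tool_pos: [0.3942, 0.3716, 0.215]
ee_rot: [3.138, 0.005, 3.137]
wrist_force: [0.5, 0.3, 0.3]
width: 0.0262
time: 86.85
tool_pos: [0.4442, 0.2671, 0.2145]
ee_rot: [-3.138, -0.002, 3.133]
wrist_force: [0.5, 0.5, -0.9]
width: 0.0262
time: 87.27
tool_pos: [0.4934, 0.168, 0.2146]
ee_rot: [-3.14, -0.003, 3.134]
wrist_force: [-0.2, -0.3, -0.8]
width: 0.0264
time: 87.77
tool_pos: [0.5293, 0.0869, 0.2156]
ee_rot: [3.14, -0.002, 3.138]
wrist_force: [-0.4, 0.5, -0.8]
width: 0.0262
```

```bash
python3 -m inch '[{"linear":[0,0,-0.2],"twist":0,"gripper":0.1},{"linear":[0,0,-0.5],"twist":0,"gripper":0.1},{"linear":[0,0,-0.8],"twist":0,"gripper":0.1},{"linear":[0,0,-0.95],"twist":0,"gripper":0.1},{"linear":[0,0,-1],"twist":0,"gripper":0.1},{"linear":[0,0,-1],"twist":0,"gripper":0.1},{"linear":[0,0,-1],"twist":0,"gripper":0.1}]';python3 -m inch '[{"linear":[0,0,-0.05],"twist":0,"gripper":0.1},{"linear":[0,0,-0.1],"twist":0,"gripper":0.1},{"linear":[0,0,-0.11],"twist":0,"gripper":0.1},{"linear":[0,0,-0.11],"twist":0,"gripper":0.1}]'; python3 -m inch '[{"linear":[0,0,-0.02],"twist":0,"gripper":0.1},{"linear":[0,0,-0.02],"twist":0,"gripper":0.1}]';python3 -m inch '[{"linear":[0,0,-0.015],"twist":0,"gripper":0.1},{"linear":[0,0,-0.015],"twist":0,"gripper":0.1}]'
```

```text
time: 88.35
tool_pos: [0.5303, 0.0868, 0.1173]
ee_rot: [3.141, 0.001, 3.139]
wrist_force: [0.3, 0.3, -0.4]
width: 0.0265
time: 88.68
tool_pos: [0.53, 0.0857, 0.1053]
ee_rot: [3.141, -0.0, 3.137]
wrist_force: [1.0, -0.5, -1.0]
width: 0.0265
time: 88.85
tool_pos: [0.5301, 0.0856, 0.1032]
ee_rot: [3.141, -0.0, 3.137]
wrist_force: [-0.1, 0.2, -0.4]
width: 0.0264
time: 89.02
tool_pos: [0.53, 0.0856, 0.1016]
ee_rot: [3.142, -0.0, 3.137]
wrist_force: [1.6, -0.5, -0.9]
width: 0.0265
```

```bash
python3 -m inch '[{"linear":[0,0,-0.012],"twist":0,"gripper":0.1},{"linear":[0,0,-0.012],"twist":0,"gripper":0.1}]'
```

```text
time: 89.18
tool_pos: [0.5304, 0.0856, 0.1015]
ee_rot: [-3.142, 0.001, 3.137]
wrist_force: [-0.1, -0.6, 4.1]
width: 0.0264
```

Contact; release, lift and retreat toward the block side.

```bash
python3 -m inch '[{"linear":[0,0,0],"twist":0,"gripper":0.32},{"linear":[0,0,0],"twist":0,"gripper":0.36},{"linear":[0,0,0],"twist":0,"gripper":0.5},{"linear":[0,0,0],"twist":0,"gripper":0.5},{"linear":[0,0,0],"twist":0,"gripper":0.5}]'; python3 -m inch '[{"linear":[0,0,0.2],"twist":0,"gripper":0.5},{"linear":[0,0,0.5],"twist":0,"gripper":0.5},{"linear":[0,0,0.9],"twist":0,"gripper":0.5},{"linear":[0,0,1],"twist":0,"gripper":0.5},{"linear":[0,0,1],"twist":0,"gripper":0.5}]'; python3 -m inch '[{"linear":[-0.15,0.35,0.3],"twist":0,"gripper":0.5},{"linear":[-0.3,0.7,0.3],"twist":0,"gripper":0.5},{"linear":[-0.5,1,0.3],"twist":0,"gripper":0.5},{"linear":[-0.5,1,0.3],"twist":0,"gripper":0.5}]';  python3 -m inch '[{"linear":[-0.25,0.35,0],"twist":0,"gripper":0.5},{"linear":[-0.5,0.7,0],"twist":0,"gripper":0.5},{"linear":[-0.7,1,0],"twist":0,"gripper":0.5},{"linear":[-0.7,1,0],"twist":0,"gripper":0.5},{"linear":[-0.7,1,0],"twist":0,"gripper":0.5},{"linear":[-0.7,1,0],"twist":0,"gripper":0.5}]'; python3 meas.py t62; python3 -c "
from h import *
snap('scene','s62')"
```

```text
time: 89.6
tool_pos: [0.5299, 0.0857, 0.1003]
ee_rot: [3.141, -0.0, 3.138]
wrist_force: [0.0, 0.6, -0.1]
width: 0.0463
time: 90.02
tool_pos: [0.5324, 0.0859, 0.2053]
ee_rot: [3.141, 0.009, 3.138]
wrist_force: [-0.3, -1.2, 0.0]
width: 0.0469
time: 90.35
tool_pos: [0.4767, 0.1903, 0.2293]
ee_rot: [3.139, -0.003, -3.139]
wrist_force: [0.3, -0.3, -0.5]
width: 0.0467
time: 90.85
tool_pos: [0.41, 0.2849, 0.229]
ee_rot: [-3.14, -0.002, 3.138]
wrist_force: [0.5, -0.0, 0.4]
width: 0.0471
[276. 134.] [260 117  32  36 893] z95 0.069 bbox [0.769 0.052 0.02 ] [0.834 0.116 0.073] topbbox centre [0.802 0.084 0.065] [ 44 105  55]
[ 13. 169.] [   0  123   32   93 2175] z95 0.114 bbox [0.614 0.561 0.02 ] [0.793 0.67  0.118] topbbox centre [0.707 0.593 0.11 ] [80 75 68]
[367. 140.] [357 124  21  31 453] z95 0.129 bbox [ 0.772 -0.121  0.022] [ 0.808 -0.084  0.145] topbbox centre [ 0.791 -0.102  0.131] [99 91 77]
[410. 153.] [399 138  23  30 459] z95 0.129 bbox [ 0.745 -0.207  0.021] [ 0.781 -0.17   0.143] topbbox centre [ 0.764 -0.189  0.131] [62 82 69]
[291. 193.] [ 272  170   38   47 1408] z95 0.180 b
[... 391 characters left out ...]
 215] z95 0.102 bbox [ 0.514 -0.093  0.02 ] [ 0.541 -0.066  0.103] topbbox centre [ 0.528 -0.08   0.098] [43 39 36]
[478. 318.] [ 420  266  122  100 7392] z95 0.131 bbox [ 0.352 -0.414  0.02 ] [ 0.534 -0.211  0.137] topbbox centre [ 0.443 -0.312  0.128] [109  97  44]
[150. 297.] [  96  275   90   69 2451] z95 0.087 bbox [0.376 0.254 0.02 ] [0.506 0.419 0.09 ] topbbox centre [0.441 0.337 0.083] [121 119 110]
[335. 350.] [ 302  330   67   41 2155] z95 0.027 bbox [ 0.33  -0.113  0.02 ] [0.406 0.019 0.031] topbbox centre [ 0.368 -0.047  0.026] [60 61 54]
[634. 471.] [626 462  14  18 196] z95 0.057 bbox [ 0.14  -0.635  0.02 ] [ 0.172 -0.61   0.063] topbbox centre [ 0.159 -0.615  0.054] [28 42 51]
```

View pics/s62.png

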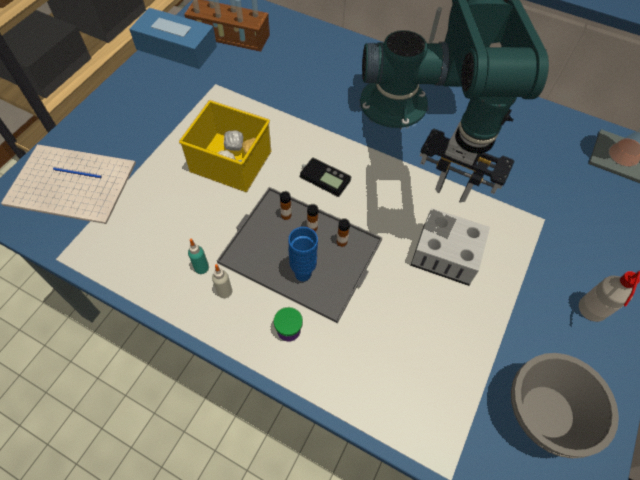

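View pics/t62.png

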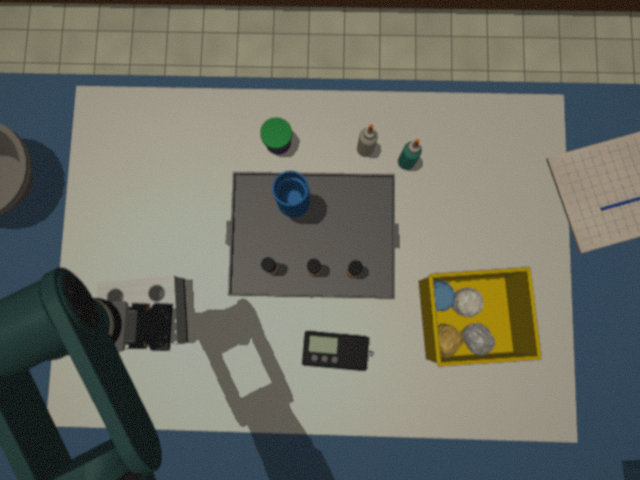

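The top view shows all four balls in the bin (435–480, 295–340), three vials upright in a row (269/313/354, ~266), and the stack upright (291,193). All pockets visible in the block are empty. I'll let it settle, then hand in.

```bash
python3 -m inch '[{"linear":[0,0,0.2],"twist":0,"gripper":0.5},{"linear":[0,0,0.2],"twist":0,"gripper":0.5},{"linear":[0,0,0.2],"twist":0,"gripper":0.5},{"linear":[0,0,0.2],"twist":0,"gripper":0.5},{"linear":[0,0,0.2],"twist":0,"gripper":0.5}]'; python3 -c "
from bench import robot
print(robot.close_job())"
```

```text
time: 91.37
tool_pos: [0.4102, 0.2851, 0.2496]
ee_rot: [-3.141, -0.001, 3.136]
wrist_force: [-0.2, 0.1, 0.5]
width: 0.0469
the job is handed in; nothing more can be done
None
```

The job is handed in at about 91 s. All four litter balls went into the bin first. The three vials now stand upright in the tray, and both bench beakers are nested on the tray beaker in one upright stack.

- **What went wrong on the way:** the first beaker stack toppled, probably from the random knock. I stood the beakers up again, using the bin wall, with the base beaker on the bench for a while, and re-nested them in the tray before moving any vials.
- **Last checks (top and scene pictures):** all agreed with what was expected.
  - The stack is at (0.659, 0.043), with its top at 0.180 m, as three nested beakers should be.
  - The vials are at (0.53, 0.086), (0.53, 0.00) and (0.528, −0.08), with tops about 0.10 m.
  - Four balls are in the bin.
  - The droppers, jar and thermometer are at their starting positions.
- **Small disagreement:** the wrist camera read the vial caps about 3.5 mm low in x compared with the top camera. I used the top-camera positions.

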